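# Find the comb leaf that fits the lead screw

### The arm

A 6-joint arm with a two-finger parallel gripper is mounted at the origin on the work surface. World frame = base frame: x ahead of the robot, y to its left, z up, the work surface at z = 0. Lengths are in m, angles in degrees, forces in N, time in s.
With the tool pointing down it reaches from about 0.4 to 0.825 m from the base axis. Payload 7 kg.
Tool frame: the origin (TCP) lies between the finger pads; the fingertips stand 11 mm ahead of it and the grasp point (between the pads) lies 8 mm behind it (r.tcp_to_tips is the distance from the TCP to the fingertips, in m); x points along the fingers, y is the direction in which the jaws open and shut, and the axes are right-handed (so a half turn about x gives the same grasp; the last joint's range is limited). The gripper opens to 88 mm and grips with 3 to 60 N. Pads are 19 mm wide; open, the fingers measure 130 mm over their backs; the gripper's body (78 mm by 193 mm) begins 47 mm behind the grasp point.
Start: joints at [82.855, 20.546, 0.682, 0, -70.136, -16.507], TCP at [0.271, 0.618, 0.238] pointing down, gripper open.
Joint ranges: [-176.03, 176.03], [-82.01, 121.73], [-58.28, 71.71], [-173.87, 95.51], [-174.79, -0.11], [-173.66, 173.66]. Speed limits (degrees/s): [136.94, 136.94, 172.46, 180, 180, 180].

### API

Orientations are given as [roll, pitch, yaw] about the fixed x, y, z axes, in that order (R = Rz(yaw) Ry(pitch) Rx(roll)).
In Python, from plant import r gives the robot as it stands.
- The arm moves only by the tool arm_command, never from a script. Its argument "plan" is a list of rows, each an object of numbers: "dx", "dy", "dz": the shift along the tool's x, y, z each as a share of 0.02 m, from -1 to 1; "wx", "wy", "wz": the turn, a rotation vector about the tool's x, y, z each as a share of 0.08 rad, from -1 to 1. In form: [{"dx": .., "dy": .., "dz": .., "wx": .., "wy": .., "wz": ..}, ...]. A call has 1 to 20 rows; each row shifts and turns the pose as measured when the row begins, along the tool's axes as they then stand; what a row does not reach is not made up. A row lasts 1/12 s, in which the tool goes at most 41.7 mm and 7.16 degrees, less where a joint would pass 70% of its speed; a pose out of reach is approached as far as the arm can. A call with a number of a shift or a turn outside -1 to 1 is refused whole. A call with a gripper value outside its range is refused whole. "fingers" is the closure, from -1 (fully open) to 1 (shut), so that 0 is half open, set as the call begins (left out, the last holds). The fingers move at their own pace and stop on an object; "force" is the grip in N (left out, the last holds). Time passes only in rows, so rows that do not move let the fingers close. It gives the time, the measured TCP pose, the force and the opening at its end, in the units of the state.
- r.get_state(): the state, without advancing time (a new reading comes with each control period).
- r.capture(name): name is "side" or "top"; returns (picture, depth): 400x640x3 uint8, red, green, blue; 400x640 float32, m along the optical axis (not along the pixel's ray), 0 where there is no reading.
- r.camera_model(name): a dict with "vertical_fov" (degrees; the focal length in pixels is half the picture's height over the tangent of half this angle, whatever the lens; pixels are square), "cx", "cy" (the principal point, pixels), "R" (3x3) and "t" (3): a world point X has camera coordinates R X + t. Camera axes: x right, y down, z forward; pixel columns grow to the right and rows downward; lengths in m; the calibration is good to about 2 mm. A picture is of the moment at which its call begins. camera_model takes no time and is no camera call.
- r.close_job(): hands the job in, once; it reports no verdict.
Trained networks look in the newest picture that a camera, given by its name, has taken for a name from the list of things; names that differ only in an ending like _2 or _b are one class to them, and where a whole thing is asked for, a point or a joint stands for the part that bears it (a point fixed in the world has none). Each returns a list of dicts, best first, with "score" (0 to 1); they miss things now and then, are a little off and sometimes report something else, mostly with a low value. They report only what shows in the picture. A call takes as long as a camera call. They do not tell look-alikes from the thing itself.
- r.cut_out(camera, query): "mask" (400x640 bool, what is visible of it) and "bbox" ([left, top, width, height] in pixels, round what is visible of it).
- r.spot_point(camera, query): "centre" ([column, row] in pixels: a listed point, or the origin of a listed thing).
The state is a dict: "time_s": time; "joints": joint angles; "qd": joint speeds; "joint_torque": joint torques, N m; "tcp_pos": TCP position; "eef_rot": TCP orientation; "contact_force": force on the tool from outside, world axes, zero at the start; "moment": the same for the moment, N m; "gripper_width": finger opening in m.
Only numpy, scipy, OpenCV 4.12 (cv2) and the standard library are available. Lean on these libraries where they do the work, as an engineer would, in place of code of your own. Each camera call takes 0.05 s, during which the arm holds its last target.

### The job

Try the comb leaves from the rack on the lead screw that lies under the two guide yokes, sliding each gently along the thread to feel whether its teeth drop fully in. Press the one that fits gently home and leave it standing there in the yokes, fully seated in the thread, with the other two standing in the rack. Never force a leaf against a screw, and do not disturb the nut and the jar that stand beside them.

Things in the scene. Friction and masses are not known exactly. Their poses are not given: they have to be found in the camera images.
- cradle: fixed plywood cradle; three screws lie along its y at x = 0 (front place: the one to measure), 55 and 110 mm, axes 34 mm above the bench; origin on the bench under the middle of the front place. Base 8 mm thick, x -40 to 145, y -160 to 85 mm. The front screw's crest is 54 mm above the bench
- yokes (a point): point midway between the two guide yokes, on the crest of the front screw. Yokes: plates across the screw at y = -26 and +26 mm from here, 6 mm thick, x -33 to 33 mm, tops 30 mm above here. Each has an open-topped slot 13 mm wide at x = 0, flared at the top; a leaf is let down through both, its y along the cradle's y, may slide +-20 mm along them, and is kept from falling over
- home (a point): point on the axis plane where a fitting leaf's tooth tips end when fully home: 6 mm below the crest, 48 mm above the bench (anywhere within 20 mm along y). A leaf that does not fit stops 3.5 mm or more above this wherever it is tried; so does a fitting one whose teeth meet the ridges: slide it along, at most one spacing (13 mm), to find the grooves
- rack: fixed plywood leaf rack; origin on the bench at the middle of its three slots. Slots at x = -55, 0, 55 mm, each 14 mm wide and 84 mm long (y), floor 10 mm above the bench, walls up to 36 mm above the bench. Base x -85 to 85, y -52 to 112 mm
- leaf_1: plywood comb leaf, 8 mm thick (x), 74 mm long (y), 75 mm high (z), about 45 g, teeth down in a rack slot; origin amid its tooth tips. Lower edge: 5 to 7 equal V teeth, 6 mm deep, spaced 10, 11.5 or 13 mm, another spacing on each leaf, unmarked. From 42 mm up a plain tab 44 mm long (y): grip it across the 8 mm. Which leaf is in which slot varies
- leaf_2: plywood comb leaf, 8 mm thick (x), 74 mm long (y), 75 mm high (z), about 45 g, teeth down in a rack slot; origin amid its tooth tips. Lower edge: 5 to 7 equal V teeth, 6 mm deep, spaced 10, 11.5 or 13 mm, another spacing on each leaf, unmarked. From 42 mm up a plain tab 44 mm long (y): grip it across the 8 mm. Which leaf is in which slot varies
- leaf_3: plywood comb leaf, 8 mm thick (x), 74 mm long (y), 75 mm high (z), about 45 g, teeth down in a rack slot; origin amid its tooth tips. Lower edge: 5 to 7 equal V teeth, 6 mm deep, spaced 10, 11.5 or 13 mm, another spacing on each leaf, unmarked. From 42 mm up a plain tab 44 mm long (y): grip it across the 8 mm. Which leaf is in which slot varies
- screw_a: fixed steel lead screw, 40 mm outer diameter, 176 mm long, thread on the middle 150 mm, lying along the cradle's y; origin on its axis, mid length. Ridge spacing 10, 11.5 or 13 mm, another on each screw, unmarked; where the ridges lie along it is not known. Which of the three lies in the front place varies
- screw_b: fixed steel lead screw, 40 mm outer diameter, 176 mm long, thread on the middle 150 mm, lying along the cradle's y; origin on its axis, mid length. Ridge spacing 10, 11.5 or 13 mm, another on each screw, unmarked; where the ridges lie along it is not known. Which of the three lies in the front place varies
- screw_c: fixed steel lead screw, 40 mm outer diameter, 176 mm long, thread on the middle 150 mm, lying along the cradle's y; origin on its axis, mid length. Ridge spacing 10, 11.5 or 13 mm, another on each screw, unmarked; where the ridges lie along it is not known. Which of the three lies in the front place varies
- lock_nut: bystander: loose steel hex nut 36 mm across, 14 mm high, on the cradle's base; origin under its middle
- flux_jar: bystander: small jar, 34 mm across, 38 mm high, on the rack's base; origin under its middle
Mind the look-alikes: they are no part of the job. Leave any green or purple look-alike of the leaf_2 alone. What is shaped like the rack but black is not meant.

How it is judged:
By the outcome, as a careful person would: the job done as asked, in the order asked, and still so for the second after the job is handed in, with the robot touching nothing.
It also fails if it takes over 72 s, if anything falls off the work surface, if the arm or the gripper's body presses on something with over 40 N, if the wrist force passes 120 N, or if a joint passes its speed limit or range.

## Working session

There is one attempt and no reset: what is moved stays moved. The work goes in short steps, Python scripts to look and compute and a tool call to move; the robot and the scene stay as the last step left them, time stands still between calls to the robot, and variables do not carry over. Pictures are saved under pics/ and viewed, and the job is handed in when it is done.

Besides the shell and the picture viewer there is one more tool, called after "Emit:" by a JSON object that holds its "fn" and its "kwargs". arm_command: Moves the arm, as the interface text tells. Shift numbers are shares of 0.02 m and turn numbers shares of 0.08 rad, none past 1 either way. Its arguments: {"type":"object","properties":{"plan":{"type":"array","items":{"type":"object","properties":{"dx":{"type":"number"},"dy":{"type":"number"},"dz":{"type":"number"},"wx":{"type":"number"},"wy":{"type":"number"},"wz":{"type":"number"}}}},"fingers":{"type":"number"},"force":{"type":"number"}},"required":["plan"]}

```bash
ls; mkdir -p pics; python3 - <<'E'
from plant import r
import cv2,numpy as np
print(r.get_state())
for c in("side","top"):
    p,d=r.capture(c); cv2.imwrite(f"pics/{c}0.png",p[:,:,::-1]); np.save(f"pics/{c}0.npy",d); print(c,r.camera_model(c))
E
```

```text
pics
{'time_s': 0.0, 'joints': array([ 8.28551280e+01,  2.05942356e+01,  6.32582162e-01, -2.14841130e-02,
       -7.01352022e+01, -1.65057614e+01]), 'qd': array([ 0.06001946,  0.01652099, -0.12730454, -0.02511747, -0.04342249,
        0.05106785]), 'joint_torque': array([ 4.37069320e-04, -5.82709622e+01,  2.93066704e+01,  6.99735850e+00,
        7.29675448e-03, -1.51614631e-04]), 'tcp_pos': array([0.27061955, 0.61785224, 0.23657772]), 'eef_rot': array([  94.72904693,   89.90106045, -108.92890391]), 'contact_force': array([-0.11591012, -0.36444887,  0.11686297]), 'moment': array([ 0.01073811, -0.04036492, -0.01502866]), 'gripper_width': 0.08733306751569936}
side {'vertical_fov': 57.18791463446772, 'cx': 320.7752135073448, 'cy': 203.5299816646987, 'R': array([[ 0.95527919, -0.29462675,  0.02523373],
       [-0.1363107 , -0.51447374, -0.84660272],
       [ 0.2624139 ,  0.80530234, -0.53162684]]), 't': array([-0.41370098,  0.13852748,  0.68789117])}
top {'vertical_fov': 50.46608408788733, 'cx': 316.0764772380352, 'cy': 198.71074474801722, 'R': array([[-0.02126676, -0.99964338, -0.01615039],
       [-0.98302827,  0.02385203, -0.18189693],
       [ 0.18221728,  0.01200793, -0.98318496]]), 't': array([0.08257513, 0.47799912, 1.00080157])}
```

View pics/side0.png

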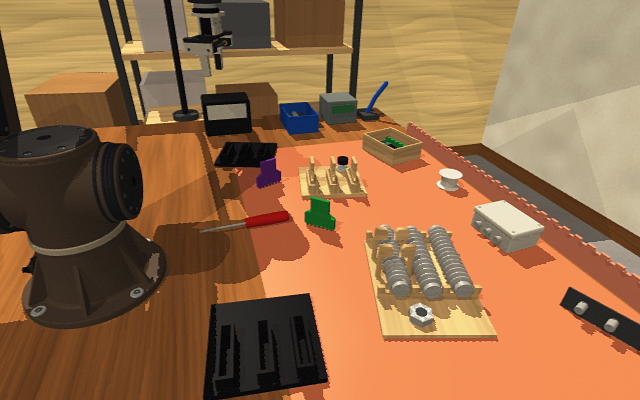

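View pics/top0.png

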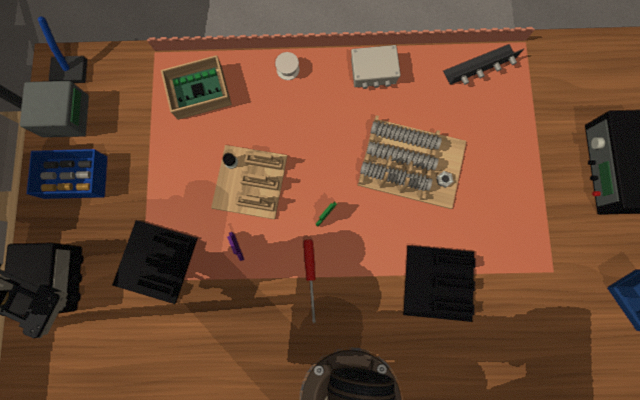

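```bash
cat > h.py <<'E'
import numpy as np,cv2
from plant import r
def cloud(c,d):
    m=r.camera_model(c);f=200/np.tan(np.radians(m["vertical_fov"]/2))
    v,u=np.mgrid[0:400,0:640]
    P=np.stack([(u-m["cx"])/f*d,(v-m["cy"])/f*d,d],-1)
    return (P-m["t"])@m["R"]
def ray(c,u,v,z):
    m=r.camera_model(c);f=200/np.tan(np.radians(m["vertical_fov"]/2))
    d=m["R"].T@np.array([(u-m["cx"])/f,(v-m["cy"])/f,1]);o=-m["R"].T@m["t"]
    return o+d*(z-o[2])/d[2]
def proj(c,X):
    m=r.camera_model(c);f=200/np.tan(np.radians(m["vertical_fov"]/2))
    p=np.asarray(X)@m["R"].T+m["t"]
    return np.stack([p[...,0]/p[...,2]*f+m["cx"],p[...,1]/p[...,2]*f+m["cy"]],-1)
E
python3 - <<'E'
from h import *
for c in("top","side"):
  for q in("cradle","yokes","home","rack","leaf_1","screw_a","lock_nut","flux_jar"):
    try:
      for o in r.spot_point(c,q): print(c,q,np.round(o["centre"],1),round(o["score"],2))
    except Exception as e: print(c,q,e)
  for q in("rack","cradle"):
    for o in r.cut_out(c,q): print(c,q,o["bbox"],round(o["score"],2))
P=cloud("top",np.load("pics/top0.npy"));Z=P[...,2]
print(np.median(np.abs(Z[200:210,300:310])), Z[250:260,500:510].std())
im=cv2.imread("pics/top0.png")
a=np.clip(Z/0.1*255,0,255).astype(np.uint8)
H=cv2.applyColorMap(a,cv2.COLORMAP_JET)
for n,(x,y,w,h) in dict(rack=(205,135,90,90),cradle=(350,105,125,110)).items():
    s=6
    o=np.hstack([cv2.resize(k[y:y+h,x:x+w],None,fx=s,fy=s,interpolation=cv2.INTER_CUBIC) for k in(im,)])
    cv2.imwrite(f"pics/{n}.png",o); cv2.imwrite(f"pics/{n}h.png",cv2.resize(H[y:y+h,x:x+w],None,fx=4,fy=4,interpolation=0))
s=cv2.imread("pics/side0.png")
cv2.imwrite("pics/sc.png",cv2.resize(s[215:345,350:510],None,fx=5,fy=4.6,interpolation=2)[:600])
cv2.imwrite("pics/sr.png",cv2.resize(s[145:235,245:375],None,fx=6,fy=6,interpolation=2))
E
```

```text
top cradle [393.  177.3] 0.88
top yokes [396.2 171.3] 0.79
top yokes [255.1 200.5] 0.49
top home [397.8 177.8] 0.92
top rack [260.7 183.2] 0.91
top rack [450.4 284.5] 0.91
top rack [166.  263.7] 0.7
top leaf_1 [265.3 162.8] 0.67
top leaf_1 [233.5 248.9] 0.66
top leaf_1 [261.9 182.9] 0.61
top leaf_1 [324.7 214.3] 0.61
top leaf_1 [256.2 202.8] 0.51
top leaf_1 [260.4 187.5] 0.26
top screw_a [398.3 155.5] 0.78
top screw_a [403.6 135.9] 0.69
top screw_a [393.6 174.8] 0.58
top lock_nut [444.5 179.9] 0.75
top rack [211.5, 145.0, 73.7, 75.5] 0.95
top rack [403.7, 245.9, 73.0, 75.4] 0.79
top rack [115.6, 221.3, 80.2, 84.8] 0.69
top rack [359.1, 114.1, 106.3, 93.4] 0.29
top cradle [359.4, 117.0, 106.2, 92.9] 0.71
side cradle [390.1 269. ] 0.87
side yokes [392.  244.9] 0.74
side home [392.6 254.2] 0.94
side home [422.9 259.5] 0.18
side rack [332.2 191. ] 0.86
side rack [247.7 158.2] 0.82
side leaf_1 [263.8 184.6] 0.92
side leaf_1 [320.4 230.6] 0.73
side leaf_1 [312.8 183.7] 0.66
side leaf_1 [352.5 185.1] 0.57
side leaf_1 [332.  181.2] 0.48
side screw_a [392.8 255.4] 0.86
side screw_a [448.1 257.6] 0.82
side screw_a [419.4 258.7] 0.77
side lock_nut [423.5 318.5] 0.56
side flux_jar [340.5 169.1] 0.71
side rack [213.3, 141.8, 65.6, 24.8] 0.64
side rack [201.4, 295.2, 129.8, 104.8] 0.63
side rack [295.6, 164.4, 72.0, 36.8] 0.61
side cradle [363.6, 226.1, 133.7, 113.0] 0.94
side cradle [380.7, 226.7, 27.2, 69.3] 0.19
0.0018103683200499188 0.1500322011138881
```

View pics/cradle.png

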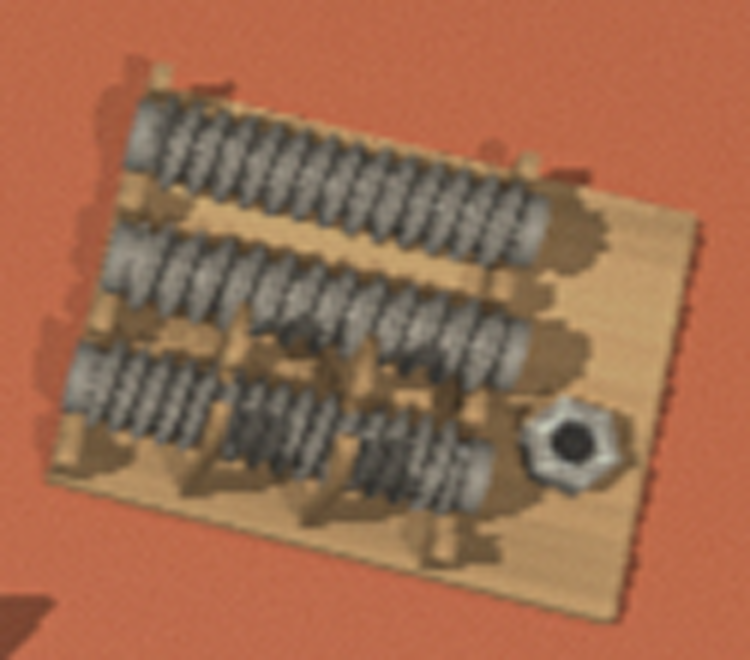

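View pics/rack.png

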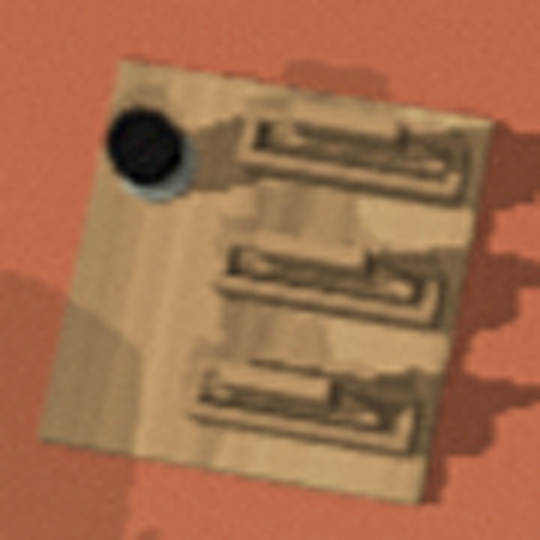

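View pics/sc.png

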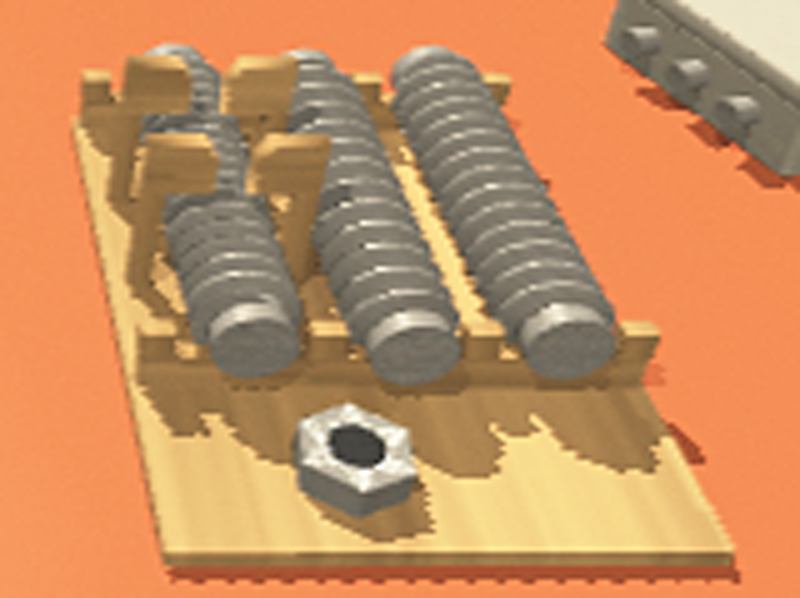

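View pics/sr.png

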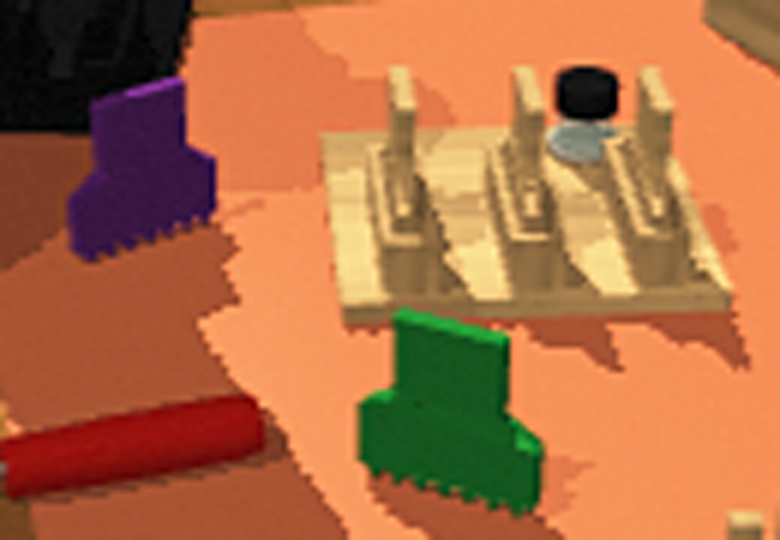

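View pics/cradleh.png

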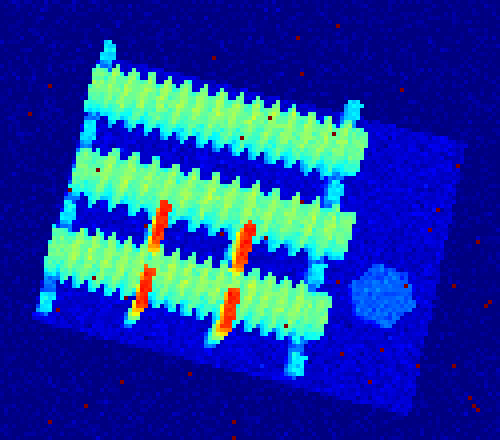

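View pics/rackh.png

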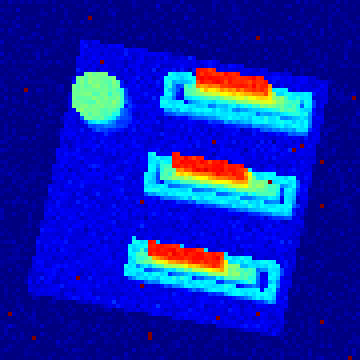

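```bash
cat > fit.py <<'E'
from h import *
from scipy import ndimage as nd
from scipy.optimize import minimize
P=cloud("top",np.load("pics/top0.npy"));Z=nd.median_filter(P[...,2],3)
def sub(x,y,w,h): 
    m=np.zeros(Z.shape,bool);m[y:y+h,x:x+w]=1;return m
def rectfit(mask,L,W,c0):
    # rectangle of known size best covering base mask : maximize IoU-like in world pts
    pts=P[mask][:,:2]; 
    (c,s,a)=cv2.minAreaRect((pts*1000).astype(np.float32)); return np.array(c),s,a
for n,b,hb in(("rack",(200,130,95,95),.003),("cradle",(350,105,125,110),.004)):
    m=sub(*b)&(Z>hb)&(P[...,2]<.1); l,k=nd.label(m); m=l==np.argmax(np.bincount(l[l>0]))
    print(n,rectfit(m,0,0,0), "basez",np.median(Z[m&(Z<.014)])*1000)
# tabs
m=sub(200,130,95,95)&(P[...,2]>.07)&(P[...,2]<.1);l,k=nd.label(m,np.ones((3,3)))
for i in range(1,k+1):
    q=P[l==i]
    if len(q)<15: continue
    q=q[q[:,2]>.079]
    c,s,a=cv2.minAreaRect((q[:,:2]*1000).astype(np.float32));C=np.cov(q[:,:2].T);w,v=np.linalg.eigh(C);print("tab",q.mean(0)*1000,len(q),c,s,a,np.degrees(np.arctan2(v[1,1],v[0,1])),q[:,2].max())
m=sub(350,105,125,110)&(P[...,2]>.070)&(P[...,2]<.1);l,k=nd.label(m,np.ones((3,3)))
for i in range(1,k+1):
    q=P[l==i]
    if len(q)<6: continue
    c,s,a=cv2.minAreaRect((q[:,:2]*1000).astype(np.float32));print("yoke",q.mean(0)*1000,len(q),c,s,a,np.median(q[:,2]))
for n,u,v,z in(("cradle",393,177.3,0),("yokes",396.2,171.3,.054),("home",397.8,177.8,.048),("rack",260.7,183.2,0),("l",265.3,162.8,.01),("l",261.9,182.9,.01),("l",256.2,202.8,.01)): print(n,ray("top",u,v,z)*1000)
for n,u,v,z in(("cradle",390.1,269,0),("yokes",392,244.9,.054),("home",392.6,254.2,.048),("rack",332.2,191,0)): print("side",n,ray("side",u,v,z)*1000)
E
python3 fit.py
```

```text
rack (array([538.79431152, 243.16110229]), (172.22361755371094, 177.69313049316406), 78.75338745117188) basez 10.25238002995029
cradle (array([ 577.7557373 , -179.53276062]), (250.62567138671875, 191.86563110351562), 73.99507904052734) basez 8.027964602616148
tab [583.87399248 198.38236302  84.41094718] 71 (584.3191528320312, 198.2299041748047) (42.43991470336914, 9.503251075744629) 79.4848403930664 78.80833011927217 0.08824784028869274
tab [530.69713408 212.12517094  85.13045876] 70 (530.950439453125, 212.3827362060547) (43.36690902709961, 8.40146255493164) 78.4976806640625 78.09834747632283 0.09051323993968599
tab [477.5627626  225.8339568   85.08870166] 69 (478.0054626464844, 226.15557861328125) (42.91828536987305, 8.507955551147461) 78.35389709472656 78.78442017990473 0.0894231582295136
yoke [ 562.21732846 -107.75078499   81.72794359] 36 (562.6177368164062, -108.27603912353516) (6.200313568115234, 25.523372650146484) 73.82666778564453 0.08281062350457172
yoke [ 547.32415329 -157.49614924   81.04891769] 40 (548.660400390625, -158.43772888183594) (6.3045477867126465, 28.41470336914
[... 229 characters left out ...]
7 -146.30917348   81.24469722] 36 (509.45050048828125, -146.94549560546875) (6.231149673461914, 25.060243606567383) 74.92035675048828 0.08243351793118235
cradle [ 539.47814183 -127.88676896    0.        ]
yokes [ 541.82992887 -127.1435334    54.        ]
home [ 526.71491902 -131.26221913   48.        ]
rack [5.32378477e+02 2.14915458e+02 2.22044605e-13]
l [583.96380273 201.65408058  10.        ]
l [530.82383429 210.37567695  10.        ]
l [479.26024646 224.81917956  10.        ]
side cradle [ 538.23044552 -125.77790609    0.        ]
side yokes [ 539.01075066 -117.19159424   54.        ]
side home [ 531.56850546 -136.33481417   48.        ]
side rack [525.35055123 195.31946013   0.        ]
```

```bash
cat > p.py <<'E'
from h import *
import scipy.ndimage as nd
im=cv2.imread("pics/top0.png").astype(float).mean(2)
yaw=np.radians(-16);ex=np.array([np.cos(yaw),np.sin(yaw)]);ey=np.array([-np.sin(yaw),np.cos(yaw)])
o=np.array([.5355,-.1278])
s=np.arange(-.072,.072,.0005)
for i in range(3):
  pw={}
  for off in np.arange(-.014,.009,.002):
    xy=o+ex*(.055*i+off)+s[:,None]*ey
    z=.034+np.sqrt(.018**2-off**2)
    uv=proj("top",np.c_[xy,np.full(len(s),z)])
    g=nd.map_coordinates(im,[uv[:,1],uv[:,0]],order=3)
    sel=np.ones(len(s),bool)
    if i==0: sel=(s>.035)|(s<-.035)  # avoid yokes
    g=g-nd.gaussian_filter(g,20)
    for p in(10,10.5,11,11.5,12,12.5,13,13.5):
        e=np.exp(2j*np.pi*s*1000/p); pw[p]=pw.get(p,0)+abs((g*e)[sel].sum())**2
  print(i,{k:round(v/1e3) for k,v in pw.items()})
P=cloud("top",np.load("pics/top0.npy"))
m=np.zeros((400,640),bool);m[105:215,350:475]=1
q=P[m&(P[...,2]>.079)&(P[...,2]<.09)][:,:2]
a=(q-o)@np.c_[ex,ey]*1000
for sx in(1,-1):
  for sy in(1,-1):
    b=a[(a[:,0]*sx>0)&(a[:,1]*sy>0)];print(sx,sy,b.mean(0),b.min(0),b.max(0),len(b))
s=r.get_state()
from scipy.spatial.transform import Rotation as R
M=R.from_euler("xyz",s["eef_rot"],degrees=True).as_matrix();print(M.round(3))
E
python3 p.py
```

```text
0 {10: 19403, 10.5: 4053, 11: 14252, 11.5: 2961, 12: 5464, 12.5: 2360, 13: 1019, 13.5: 1182}
1 {10: 1659, 10.5: 1064, 11: 1154, 11.5: 6159, 12: 2691, 12.5: 43856, 13: 89204, 13.5: 52409}
2 {10: 2385, 10.5: 3766, 11: 32088, 11.5: 96661, 12: 33174, 12.5: 418, 13: 5094, 13.5: 1492}
1 1 [21.0833891  26.38539497] [ 8.96064804 23.1152277 ] [33.44870829 29.22121929] 30
1 -1 [ 21.01914006 -25.62591808] [  8.96868199 -29.00547487] [ 35.29903621 -22.86995227] 30
-1 1 [-21.24634398  26.40780138] [-32.49684677  23.30576084] [-8.31855385 29.32025597] 28
-1 -1 [-20.37208391 -25.3700031 ] [-32.29344065 -28.63468484] [ -8.51486121 -22.36535967] 28
[[-0.    -0.401 -0.916]
 [ 0.    -0.916  0.401]
 [-1.    -0.     0.   ]]
```

Emit:
{"fn": "arm_command", "kwargs": {"plan": [{"wx": 1}, {"wx": 1}, {"wx": 1}, {"wx": 1}, {"wx": 1}, {"wx": 1}, {"wx": 1}, {"wx": 1}, {"wx": 1}, {"wx": 1}, {"wx": 1}, {"wx": 1}, {"wx": 1}, {"wx": 1}, {"wx": 1}, {"wx": 1}, {"wx": 1}, {"wx": 0}], "fingers": 0.3}}

```text
schema error: expected keys dx, dy, dz, wx, wy, wz
```

```bash
cat > go.py <<'E'
# usage: go.py x y z jawyaw [n] : prints rows to move there (tool axes, shares)
import sys
from h import *
from scipy.spatial.transform import Rotation as R
def main(x,y,z,jy,off=(0,0,0)):
    s=r.get_state();M=R.from_euler("xyz",s["eef_rot"],degrees=True).as_matrix()
    p=np.array(s["tcp_pos"])
    a=np.radians(jy);Y=np.array([np.cos(a),np.sin(a),0]);X=np.array([0,0,-1.]);T=np.c_[X,Y,np.cross(X,Y)]
    w=R.from_matrix(M.T@T).as_rotvec()/.08
    d=M.T@(np.array([x,y,z])-p)/.02
    print("t",round(s["time_s"],2),"tcp",p.round(4),"F",np.round(s["contact_force"],1),"mom",np.round(s["moment"],2),"w",round(s["gripper_width"],4),"jawyaw",np.degrees(np.arctan2(M[1,1],M[0,1])).round(2))
    print("shift shares",d.round(2),"turn shares",w.round(2),"min rows",np.ceil(max(abs(d).max(),abs(w).max())))
if __name__=="__main__": main(*map(float,sys.argv[1:5]))
E
python3 go.py .5309 .2122 .15 168.4
```

```text
t 1.1 tcp [0.2708 0.6183 0.2376] F [0.3 0.5 0.6] mom [ 0.05 -0.02  0.02] w 0.0876 jawyaw -113.65
shift shares [  4.38  13.38 -20.06] turn shares [17.01  0.    0.  ] min rows 21.0
```

Emit:
{"fn": "arm_command", "kwargs": {"plan": [{"dx": 0, "dy": 0, "dz": 0, "wx": 1, "wy": 0, "wz": 0}, {"dx": 0, "dy": 0, "dz": 0, "wx": 1, "wy": 0, "wz": 0}, {"dx": 0, "dy": 0, "dz": 0, "wx": 1, "wy": 0, "wz": 0}, {"dx": 0, "dy": 0, "dz": 0, "wx": 1, "wy": 0, "wz": 0}, {"dx": 0, "dy": 0, "dz": 0, "wx": 1, "wy": 0, "wz": 0}, {"dx": 0, "dy": 0, "dz": 0, "wx": 1, "wy": 0, "wz": 0}, {"dx": 0, "dy": 0, "dz": 0, "wx": 1, "wy": 0, "wz": 0}, {"dx": 0, "dy": 0, "dz": 0, "wx": 1, "wy": 0, "wz": 0}, {"dx": 0, "dy": 0, "dz": 0, "wx": 1, "wy": 0, "wz": 0}, {"dx": 0, "dy": 0, "dz": 0, "wx": 1, "wy": 0, "wz": 0}, {"dx": 0, "dy": 0, "dz": 0, "wx": 1, "wy": 0, "wz": 0}, {"dx": 0, "dy": 0, "dz": 0, "wx": 1, "wy": 0, "wz": 0}, {"dx": 0, "dy": 0, "dz": 0, "wx": 1, "wy": 0, "wz": 0}, {"dx": 0, "dy": 0, "dz": 0, "wx": 1, "wy": 0, "wz": 0}, {"dx": 0, "dy": 0, "dz": 0, "wx": 1, "wy": 0, "wz": 0}, {"dx": 0, "dy": 0, "dz": 0, "wx": 1, "wy": 0, "wz": 0}, {"dx": 0, "dy": 0, "dz": 0, "wx": 1, "wy": 0, "wz": 0}], "fingers": 0.3}}

```text
time_s: 2.52
tcp_pos: [0.2708, 0.6183, 0.2376]
eef_rot: [-22.0, 90.0, 52.8]
contact_force: [0.1, -0.9, -0.7]
gripper_width: 0.0307
```

```bash
python3 go.py .5309 .2122 .15 168.4
```

```text
t 2.52 tcp [0.2708 0.6183 0.2376] F [ 0.1 -0.9 -0.7] mom [ 0.07 -0.1  -0.04] w 0.0307 jawyaw 164.74
shift shares [  4.38 -17.89 -16.17] turn shares [-0.8  0.   0. ] min rows 18.0
```

Emit:
{"fn": "arm_command", "kwargs": {"plan": [{"dx": 0.2, "dy": -0.99, "dz": -0.9, "wx": -0.05, "wy": 0, "wz": 0}, {"dx": 0.2, "dy": -0.99, "dz": -0.9, "wx": -0.05, "wy": 0, "wz": 0}, {"dx": 0.2, "dy": -0.99, "dz": -0.9, "wx": -0.05, "wy": 0, "wz": 0}, {"dx": 0.2, "dy": -0.99, "dz": -0.9, "wx": -0.05, "wy": 0, "wz": 0}, {"dx": 0.2, "dy": -0.99, "dz": -0.9, "wx": -0.05, "wy": 0, "wz": 0}, {"dx": 0.2, "dy": -0.99, "dz": -0.9, "wx": -0.05, "wy": 0, "wz": 0}, {"dx": 0.2, "dy": -0.99, "dz": -0.9, "wx": -0.05, "wy": 0, "wz": 0}, {"dx": 0.2, "dy": -0.99, "dz": -0.9, "wx": -0.05, "wy": 0, "wz": 0}, {"dx": 0.2, "dy": -0.99, "dz": -0.9, "wx": -0.05, "wy": 0, "wz": 0}, {"dx": 0.2, "dy": -0.99, "dz": -0.9, "wx": -0.05, "wy": 0, "wz": 0}, {"dx": 0.2, "dy": -0.99, "dz": -0.9, "wx": -0.05, "wy": 0, "wz": 0}, {"dx": 0.2, "dy": -0.99, "dz": -0.9, "wx": -0.05, "wy": 0, "wz": 0}, {"dx": 0.2, "dy": -0.99, "dz": -0.9, "wx": -0.05, "wy": 0, "wz": 0}, {"dx": 0.2, "dy": -0.99, "dz": -0.9, "wx": -0.05, "wy": 0, "wz": 0}, {"dx": 0.2, "dy": -0.99, "dz": -0.9, "wx": -0.05, "wy": 0, "wz": 0}, {"dx": 0.2, "dy": -0.99, "dz": -0.9, "wx": -0.05, "wy": 0, "wz": 0}, {"dx": 0, "dy": 0, "dz": 0, "wx": 0, "wy": 0, "wz": 0}]}}

```text
time_s: 3.93
tcp_pos: [0.5192, 0.2496, 0.1716]
eef_rot: [-21.7, 89.7, 56.8]
contact_force: [-0.3, 0.5, -0.1]
gripper_width: 0.031
```

```bash
python3 go.py .5309 .2122 .15 168.4
```

```text
t 3.93 tcp [0.5192 0.2496 0.1716] F [-0.3  0.5 -0.1] mom [ 0.1  -0.04 -0.02] w 0.031 jawyaw 168.59
shift shares [ 1.07 -0.94 -1.72] turn shares [0.04 0.07 0.03] min rows 2.0
```

Emit:
{"fn": "arm_command", "kwargs": {"plan": [{"dx": 0.6, "dy": -0.47, "dz": -0.86, "wx": 0, "wy": 0.04, "wz": 0.02}, {"dx": 0.6, "dy": -0.47, "dz": -0.86, "wx": 0, "wy": 0.03, "wz": 0.01}, {"dx": 0, "dy": 0, "dz": 0, "wx": 0, "wy": 0, "wz": 0}]}}

```text
time_s: 4.18
tcp_pos: [0.5327, 0.2102, 0.1474]
eef_rot: [-39.7, 89.9, 38.8]
contact_force: [-0.5, -0.8, -0.8]
gripper_width: 0.0308
```

```bash
python3 go.py .5309 .2122 .064 168.4
```

```text
t 4.18 tcp [0.5327 0.2102 0.1474] F [-0.5 -0.8 -0.8] mom [ 0.07  0.03 -0.  ] w 0.0308 jawyaw 168.47
shift shares [4.17 0.11 0.08] turn shares [0.02 0.02 0.01] min rows 5.0
```

Emit:
{"fn": "arm_command", "kwargs": {"plan": [{"dx": 0.8, "dy": 0.11, "dz": 0.08, "wx": 0.02, "wy": 0.02, "wz": 0.01}, {"dx": 0.8, "dy": 0, "dz": 0, "wx": 0, "wy": 0, "wz": 0}, {"dx": 0.8, "dy": 0, "dz": 0, "wx": 0, "wy": 0, "wz": 0}, {"dx": 0.8, "dy": 0, "dz": 0, "wx": 0, "wy": 0, "wz": 0}, {"dx": 0.4, "dy": 0, "dz": 0, "wx": 0, "wy": 0, "wz": 0}, {"dx": 0.2, "dy": 0, "dz": 0, "wx": 0, "wy": 0, "wz": 0}, {"dx": 0, "dy": 0, "dz": 0, "wx": 0, "wy": 0, "wz": 0}]}}

```text
time_s: 4.77
tcp_pos: [0.5328, 0.2139, 0.0712]
eef_rot: [-53.7, 89.7, 24.6]
contact_force: [-0.3, -0.1, 1.1]
gripper_width: 0.0305
```

```bash
python3 go.py .5309 .2122 .064 168.4; python3 - <<'E'
from h import *
p,d=r.capture("side");cv2.imwrite("pics/s1.png",cv2.resize(p[100:235,245:425,::-1],None,fx=4.4,fy=4.4,interpolation=2))
E
```

```text
t 4.77 tcp [0.5328 0.2139 0.0712] F [-0.3 -0.1  1.1] mom [ 0.02 -0.03 -0.  ] w 0.0305 jawyaw 168.27
shift shares [ 0.36  0.08 -0.1 ] turn shares [-0.03  0.04  0.05] min rows 1.0
```

View pics/s1.png

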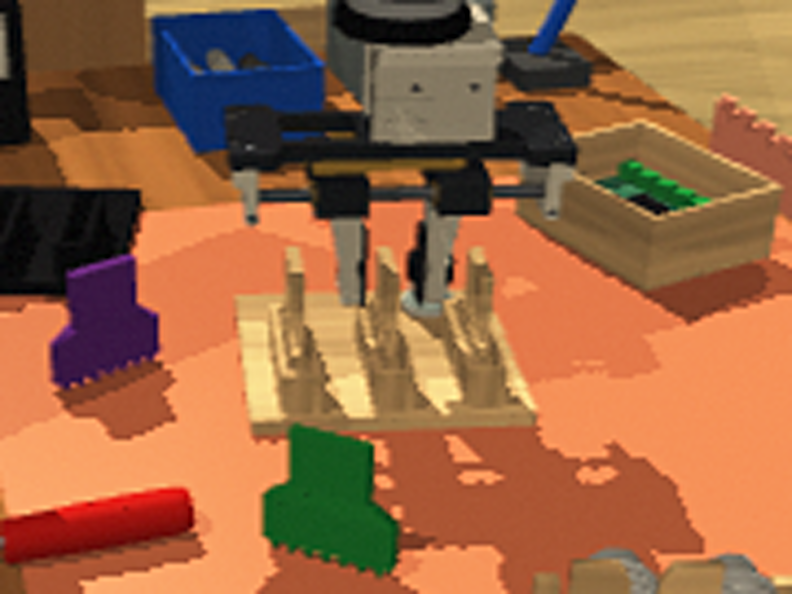

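Emit:
{"fn": "arm_command", "kwargs": {"plan": [{"dx": 0.36, "dy": 0.08, "dz": -0.1, "wx": -0.03, "wy": 0.04, "wz": 0.05}, {"dx": 0, "dy": 0, "dz": 0, "wx": 0, "wy": 0, "wz": 0}, {"dx": 0, "dy": 0, "dz": 0, "wx": 0, "wy": 0, "wz": 0}]}}

```text
time_s: 5.07
tcp_pos: [0.5321, 0.2136, 0.0662]
eef_rot: [-46.4, 89.8, 32.1]
contact_force: [-0.6, 0.1, 0.5]
gripper_width: 0.0308
```

Emit:
{"fn": "arm_command", "kwargs": {"plan": [{"dx": 0, "dy": 0, "dz": 0, "wx": 0, "wy": 0, "wz": 0}, {"dx": 0, "dy": 0, "dz": 0, "wx": 0, "wy": 0, "wz": 0}, {"dx": 0, "dy": 0, "dz": 0, "wx": 0, "wy": 0, "wz": 0}, {"dx": 0, "dy": 0, "dz": 0, "wx": 0, "wy": 0, "wz": 0}, {"dx": 0, "dy": 0, "dz": 0, "wx": 0, "wy": 0, "wz": 0}, {"dx": 0, "dy": 0, "dz": 0, "wx": 0, "wy": 0, "wz": 0}], "fingers": 1, "force": 12}}

```text
time_s: 5.57
tcp_pos: [0.5328, 0.2141, 0.0679]
eef_rot: [-43.5, 89.6, 35.0]
contact_force: [-0.3, -0.1, -0.7]
gripper_width: 0.0081
```

```bash
python3 go.py .5309 .2122 .2 168.4
```

```text
t 5.57 tcp [0.5328 0.2141 0.0679] F [-0.3 -0.1 -0.7] mom [ 0.1  -0.01 -0.01] w 0.0081 jawyaw 168.47
shift shares [-6.61  0.05 -0.08] turn shares [0.02 0.06 0.06] min rows 7.0
```

Emit:
{"fn": "arm_command", "kwargs": {"plan": [{"dx": -0.5, "dy": 0, "dz": 0, "wx": 0, "wy": 0, "wz": 0}, {"dx": -1, "dy": 0, "dz": 0, "wx": 0, "wy": 0, "wz": 0}, {"dx": -1, "dy": 0, "dz": 0, "wx": 0, "wy": 0, "wz": 0}, {"dx": -1, "dy": 0, "dz": 0, "wx": 0, "wy": 0, "wz": 0}, {"dx": -1, "dy": 0, "dz": 0, "wx": 0, "wy": 0, "wz": 0}, {"dx": -1, "dy": 0, "dz": 0, "wx": 0, "wy": 0, "wz": 0}, {"dx": -0.5, "dy": 0, "dz": 0, "wx": 0, "wy": 0, "wz": 0}, {"dx": 0, "dy": 0, "dz": 0, "wx": 0, "wy": 0, "wz": 0}]}}

```text
time_s: 6.23
tcp_pos: [0.5313, 0.2123, 0.197]
eef_rot: [-56.4, 89.8, 22.1]
contact_force: [0.6, 0.2, -1.3]
gripper_width: 0.0084
```

```bash
python3 - <<'E'
from h import *
p,d=r.capture("side");cv2.imwrite("pics/s2.png",cv2.resize(p[80:215,245:425,::-1],None,fx=4.4,fy=4.4,interpolation=2))
for i in range(6):
    p,d=r.capture("side"); s=r.get_state();print(s["tcp_pos"].round(4),s["contact_force"].round(1))
E
python3 go.py .5321 -.1264 .2 164
```

```text
[0.5305 0.212  0.1947] [ 0.   0.2 -0.4]
[0.53   0.2116 0.1935] [-0.1  0.6 -0.5]
[0.5297 0.2115 0.1929] [ 0.5 -0.3 -0.9]
[0.5296 0.2114 0.1926] [ 0.9 -0.3 -0.1]
[0.5297 0.2114 0.1925] [ 0.   0.5 -1.1]
[0.5298 0.2114 0.1925] [0.7 0.5 0.1]
t 6.58 tcp [0.5298 0.2114 0.1925] F [0.7 0.5 0.1] mom [ 0.05 -0.12 -0.02] w 0.008 jawyaw 168.44
shift shares [ -0.33  -3.5  -16.53] turn shares [ 0.97 -0.03 -0.02] min rows 17.0
```

View pics/s2.png

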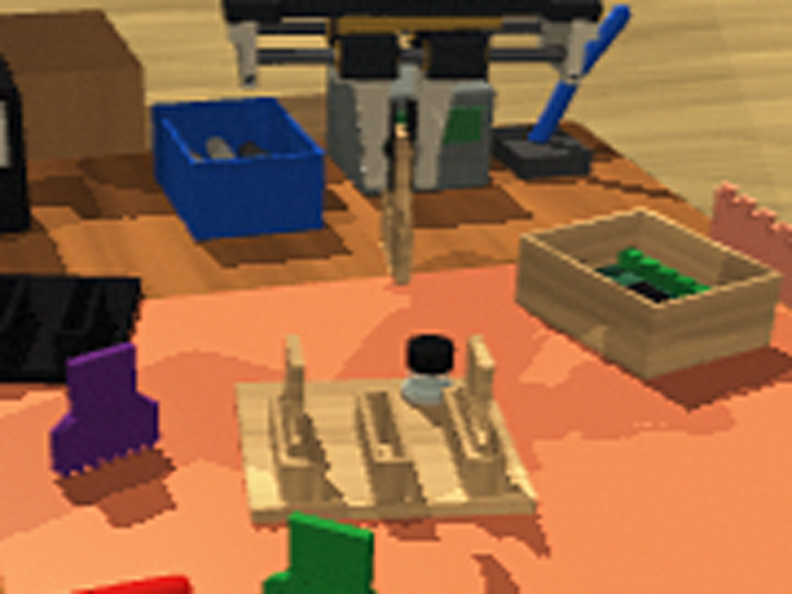

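Emit:
{"fn": "arm_command", "kwargs": {"plan": [{"dx": -0.02, "dy": -0.2, "dz": -0.97, "wx": 0, "wy": 0, "wz": 0}, {"dx": -0.02, "dy": -0.2, "dz": -0.97, "wx": 0, "wy": 0, "wz": 0}, {"dx": -0.02, "dy": -0.2, "dz": -0.97, "wx": 0, "wy": 0, "wz": 0}, {"dx": -0.02, "dy": -0.2, "dz": -0.97, "wx": 0, "wy": 0, "wz": 0}, {"dx": -0.02, "dy": -0.2, "dz": -0.97, "wx": 0, "wy": 0, "wz": 0}, {"dx": -0.02, "dy": -0.2, "dz": -0.97, "wx": 0, "wy": 0, "wz": 0}, {"dx": -0.02, "dy": -0.2, "dz": -0.97, "wx": 0, "wy": 0, "wz": 0}, {"dx": -0.02, "dy": -0.2, "dz": -0.97, "wx": 0, "wy": 0, "wz": 0}, {"dx": -0.02, "dy": -0.2, "dz": -0.97, "wx": 0, "wy": 0, "wz": 0}, {"dx": -0.02, "dy": -0.2, "dz": -0.97, "wx": 0, "wy": 0, "wz": 0}, {"dx": -0.02, "dy": -0.2, "dz": -0.97, "wx": 0, "wy": 0, "wz": 0}, {"dx": -0.02, "dy": -0.2, "dz": -0.97, "wx": 0, "wy": 0, "wz": 0}, {"dx": -0.02, "dy": -0.2, "dz": -0.97, "wx": 0, "wy": 0, "wz": 0}, {"dx": -0.02, "dy": -0.2, "dz": -0.97, "wx": 0, "wy": 0, "wz": 0}, {"dx": -0.02, "dy": -0.2, "dz": -0.97, "wx": 0, "wy": 0, "wz": 0}, {"dx": 0, "dy": 0, "dz": 0, "wx": 0, "wy": 0, "wz": 0}]}}

```text
time_s: 7.92
tcp_pos: [0.5256, -0.0995, 0.1878]
eef_rot: [127.9, 88.5, -153.4]
contact_force: [-0.1, 0.7, -0.8]
gripper_width: 0.0079
```

Emit:
{"fn": "arm_command", "kwargs": {"plan": [{"dx": 0, "dy": 0, "dz": 0, "wx": -1, "wy": 0, "wz": 0}, {"dx": 0, "dy": 0, "dz": 0, "wx": -1, "wy": 0, "wz": 0}, {"dx": 0, "dy": 0, "dz": 0, "wx": -1, "wy": 0, "wz": 0}, {"dx": 0, "dy": 0, "dz": 0, "wx": -1, "wy": 0, "wz": 0}, {"dx": 0, "dy": 0, "dz": 0, "wx": -1, "wy": 0, "wz": 0}, {"dx": 0, "dy": 0, "dz": 0, "wx": -1, "wy": 0, "wz": 0}, {"dx": 0, "dy": 0, "dz": 0, "wx": -1, "wy": 0, "wz": 0}, {"dx": 0, "dy": 0, "dz": 0, "wx": -1, "wy": 0, "wz": 0}, {"dx": 0, "dy": 0, "dz": 0, "wx": -1, "wy": 0, "wz": 0}, {"dx": 0, "dy": 0, "dz": 0, "wx": -1, "wy": 0, "wz": 0}, {"dx": 0, "dy": 0, "dz": 0, "wx": -1, "wy": 0, "wz": 0}]}}

```text
time_s: 8.83
tcp_pos: [0.5221, -0.0994, 0.1794]
eef_rot: [67.7, 87.7, -161.1]
contact_force: [-0.3, 0.1, 0.4]
gripper_width: 0.0082
```

```bash
python3 - <<'E'
from h import *
p,d=r.capture("side");cv2.imwrite("pics/s3f.png",p[:,:,::-1])
s=r.get_state();u,v=proj("side",s["tcp_pos"]+[0,0,-.04]).astype(int);print(u,v)
cv2.imwrite("pics/s3.png",cv2.resize(p[v-45:v+45,u-60:u+60,::-1],None,fx=6,fy=6,interpolation=2))
E
python3 go.py .5355 -.1274 .13 164
```

```text
385 203
t 8.88 tcp [ 0.522  -0.0994  0.1792] F [0.2 0.3 0. ] mom [ 0.09 -0.12 -0.02] w 0.008 jawyaw -138.51
shift shares [ 2.45  0.33 -1.53] turn shares [12.54 -0.06 -0.53] min rows 13.0
```

View pics/s3.png

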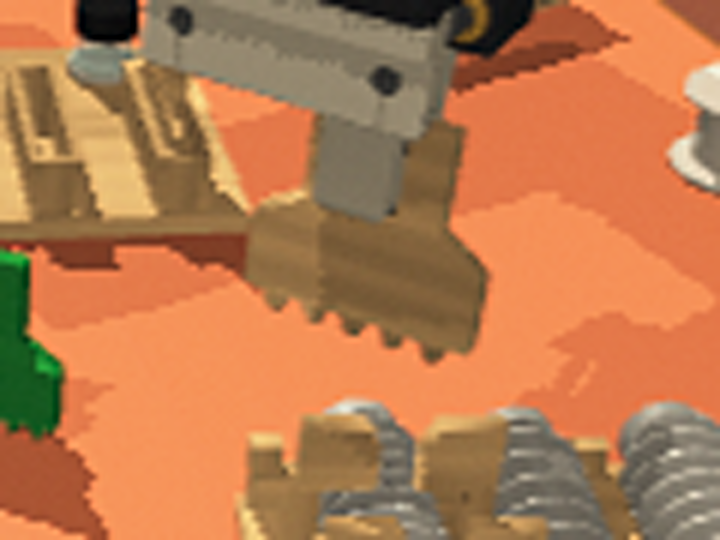

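```bash
python3 - <<'E'
from h import *
m=r.camera_model("side");f=200/np.tan(np.radians(m["vertical_fov"]/2));o=-m["R"].T@m["t"]
a=np.radians(-138.5);n=np.array([np.cos(a),np.sin(a),0]);c=np.array([.522,-.0994,.12]) 
e=np.array([-n[1],n[0],0])
for u,v in [(250,270),(279,304),(317,318),(353,330),(393,343),(432,357),(487,275),(480,350)]:
    U,V=385-60+u/6,203-45+v/6
    d=m["R"].T@np.array([(U-m["cx"])/f,(V-m["cy"])/f,1]);t=n@(c+n*.004-o)/(n@d);X=o+d*t
    print(((X-c)@e*1000).round(1),(X[2]*1000).round(1))
E
```

```text
-34.6 131.2
-23.7 122.4
-10.8 121.9
1.2 121.9
14.4 121.9
27.0 121.6
39.2 155.1
41.1 129.4
```

Emit:
{"fn": "arm_command", "kwargs": {"plan": [{"dx": 0, "dy": 0, "dz": 0, "wx": 1, "wy": 0, "wz": 0}, {"dx": 0, "dy": 0, "dz": 0, "wx": 1, "wy": 0, "wz": 0}, {"dx": 0, "dy": 0, "dz": 0, "wx": 1, "wy": 0, "wz": 0}, {"dx": 0, "dy": 0, "dz": 0, "wx": 1, "wy": 0, "wz": 0}, {"dx": 0, "dy": 0, "dz": 0, "wx": 1, "wy": 0, "wz": 0}, {"dx": 0, "dy": 0, "dz": 0, "wx": 1, "wy": 0, "wz": 0}, {"dx": 0, "dy": 0, "dz": 0, "wx": 1, "wy": 0, "wz": 0}, {"dx": 0, "dy": 0, "dz": 0, "wx": 1, "wy": 0, "wz": 0}, {"dx": 0, "dy": 0, "dz": 0, "wx": 1, "wy": 0, "wz": 0}, {"dx": 0, "dy": 0, "dz": 0, "wx": 1, "wy": 0, "wz": 0}, {"dx": 0, "dy": 0, "dz": 0, "wx": 1, "wy": 0, "wz": 0}, {"dx": 0, "dy": 0, "dz": 0, "wx": 0, "wy": 0, "wz": 0}]}}

```text
time_s: 9.88
tcp_pos: [0.5196, -0.0967, 0.1725]
eef_rot: [118.8, 87.0, -163.9]
contact_force: [-0.7, 0.3, -0.4]
gripper_width: 0.008
```

```bash
python3 go.py .5325 .2137 .17 168.4
```

```text
t 9.88 tcp [ 0.5196 -0.0967  0.1725] F [-0.7  0.3 -0.4] mom [ 0.17 -0.25  0.03] w 0.008 jawyaw 167.2
shift shares [-0.14  2.8  15.28] turn shares [-0.25 -0.31 -0.58] min rows 16.0
```

Emit:
{"fn": "arm_command", "kwargs": {"plan": [{"dx": -0.05, "dy": 0.18, "dz": 0.98, "wx": -0.02, "wy": -0.02, "wz": -0.05}, {"dx": -0.05, "dy": 0.18, "dz": 0.98, "wx": -0.02, "wy": -0.02, "wz": -0.05}, {"dx": -0.05, "dy": 0.18, "dz": 0.98, "wx": -0.02, "wy": -0.02, "wz": -0.05}, {"dx": -0.05, "dy": 0.18, "dz": 0.98, "wx": -0.02, "wy": -0.02, "wz": -0.05}, {"dx": -0.05, "dy": 0.18, "dz": 0.98, "wx": -0.02, "wy": -0.02, "wz": -0.05}, {"dx": -0.05, "dy": 0.18, "dz": 0.98, "wx": -0.02, "wy": -0.02, "wz": -0.05}, {"dx": -0.05, "dy": 0.18, "dz": 0.98, "wx": -0.02, "wy": -0.02, "wz": -0.05}, {"dx": -0.05, "dy": 0.18, "dz": 0.98, "wx": -0.02, "wy": -0.02, "wz": -0.05}, {"dx": -0.05, "dy": 0.18, "dz": 0.98, "wx": -0.02, "wy": -0.02, "wz": -0.05}, {"dx": -0.05, "dy": 0.18, "dz": 0.98, "wx": -0.02, "wy": -0.02, "wz": -0.05}, {"dx": -0.05, "dy": 0.18, "dz": 0.98, "wx": -0.02, "wy": -0.02, "wz": -0.05}, {"dx": -0.05, "dy": 0.18, "dz": 0.98, "wx": 0, "wy": 0, "wz": 0}, {"dx": -0.05, "dy": 0.18, "dz": 0.98, "wx": 0, "wy": 0, "wz": 0}, {"dx": -0.05, "dy": 0.18, "dz": 0.98, "wx": 0, "wy": 0, "wz": 0}, {"dx": 0, "dy": 0, "dz": 0, "wx": 0, "wy": 0, "wz": 0}, {"dx": 0, "dy": 0, "dz": 0, "wx": 0, "wy": 0, "wz": 0}]}}

```text
time_s: 11.22
tcp_pos: [0.5236, 0.1972, 0.1775]
eef_rot: [142.5, 89.1, -138.0]
contact_force: [-0.2, -0.3, -0.7]
gripper_width: 0.0081
```

```bash
python3 go.py .5325 .2137 .13 168.4
```

```text
t 11.22 tcp [0.5236 0.1972 0.1775] F [-0.2 -0.3 -0.7] mom [ 0.08 -0.08 -0.01] w 0.0081 jawyaw 169.5
shift shares [ 2.36 -0.31  0.92] turn shares [ 0.24 -0.15 -0.11] min rows 3.0
```

Emit:
{"fn": "arm_command", "kwargs": {"plan": [{"dx": 0.7, "dy": -0.15, "dz": 0.45, "wx": 0.12, "wy": -0.08, "wz": -0.06}, {"dx": 0.7, "dy": -0.15, "dz": 0.45, "wx": 0.12, "wy": -0.07, "wz": -0.05}, {"dx": 0.7, "dy": 0, "dz": 0, "wx": 0, "wy": 0, "wz": 0}, {"dx": 0, "dy": 0, "dz": 0, "wx": 0, "wy": 0, "wz": 0}, {"dx": 0, "dy": 0, "dz": 0, "wx": 0, "wy": 0, "wz": 0}]}}

```text
time_s: 11.63
tcp_pos: [0.5328, 0.2128, 0.1337]
eef_rot: [-129.9, 90.0, -51.3]
contact_force: [0.4, -0.7, 0.1]
gripper_width: 0.0077
```

```bash
python3 go.py .5325 .2137 .068 168.4
```

```text
t 11.63 tcp [0.5328 0.2128 0.1337] F [ 0.4 -0.7  0.1] mom [ 0.12 -0.09 -0.01] w 0.0077 jawyaw 168.59
shift shares [3.29 0.02 0.04] turn shares [ 0.04 -0.    0.  ] min rows 4.0
```

Descend into the slot, stopping about 2–3 mm above the floor, then check.

Emit:
{"fn": "arm_command", "kwargs": {"plan": [{"dx": 0.7, "dy": 0.02, "dz": 0.04, "wx": 0.04, "wy": 0, "wz": 0}, {"dx": 0.7, "dy": 0, "dz": 0, "wx": 0, "wy": 0, "wz": 0}, {"dx": 0.7, "dy": 0, "dz": 0, "wx": 0, "wy": 0, "wz": 0}, {"dx": 0.5, "dy": 0, "dz": 0, "wx": 0, "wy": 0, "wz": 0}, {"dx": 0.2, "dy": 0, "dz": 0, "wx": 0, "wy": 0, "wz": 0}, {"dx": 0, "dy": 0, "dz": 0, "wx": 0, "wy": 0, "wz": 0}, {"dx": 0, "dy": 0, "dz": 0, "wx": 0, "wy": 0, "wz": 0}]}}

```text
time_s: 12.22
tcp_pos: [0.5367, 0.2133, 0.0859]
eef_rot: [-52.7, 89.4, 25.9]
contact_force: [-0.3, -0.2, -0.3]
gripper_width: 0.008
```

```bash
python3 go.py .5325 .2137 .067 168.4
```

```text
t 12.22 tcp [0.5367 0.2133 0.0859] F [-0.3 -0.2 -0.3] mom [ 0.09  0.01 -0.  ] w 0.008 jawyaw 168.58
shift shares [ 0.94  0.22 -0.03] turn shares [0.04 0.08 0.11] min rows 1.0
```

Emit:
{"fn": "arm_command", "kwargs": {"plan": [{"dx": 0.2, "dy": 0.22, "dz": -0.03, "wx": 0.04, "wy": 0.08, "wz": 0.11}, {"dx": 0.3, "dy": 0.03, "dz": 0, "wx": 0, "wy": 0.03, "wz": 0.03}, {"dx": 0.3, "dy": 0.03, "dz": 0, "wx": 0, "wy": 0, "wz": 0}, {"dx": 0.1, "dy": 0, "dz": 0, "wx": 0, "wy": 0, "wz": 0}, {"dx": 0, "dy": 0, "dz": 0, "wx": 0, "wy": 0, "wz": 0}]}}

```text
time_s: 12.63
tcp_pos: [0.5352, 0.2151, 0.0772]
eef_rot: [-58.1, 89.6, 20.4]
contact_force: [0.3, -1.0, 0.5]
gripper_width: 0.0078
```

```bash
python3 go.py .5325 .2137 .067 168.4
```

```text
t 12.63 tcp [0.5352 0.2151 0.0772] F [ 0.3 -1.   0.5] mom [ 0.09 -0.04 -0.01] w 0.0078 jawyaw 168.52
shift shares [ 0.51  0.12 -0.1 ] turn shares [0.03 0.04 0.07] min rows 1.0
```

Emit:
{"fn": "arm_command", "kwargs": {"plan": [{"dx": 0.3, "dy": 0.12, "dz": -0.1, "wx": 0.03, "wy": 0.04, "wz": 0.07}, {"dx": 0.3, "dy": 0.04, "dz": 0, "wx": 0, "wy": 0.02, "wz": 0.03}, {"dx": 0.15, "dy": 0, "dz": 0, "wx": 0, "wy": 0, "wz": 0}, {"dx": 0, "dy": 0, "dz": 0, "wx": 0, "wy": 0, "wz": 0}]}}

```text
time_s: 12.97
tcp_pos: [0.5358, 0.216, 0.0696]
eef_rot: [-48.0, 89.6, 30.5]
contact_force: [0.4, -0.2, -0.9]
gripper_width: 0.008
```

```bash
python3 go.py .5325 .2137 .067 168.4
```

```text
t 12.97 tcp [0.5358 0.216  0.0696] F [ 0.4 -0.2 -0.9] mom [ 0.08 -0.01 -0.01] w 0.008 jawyaw 168.54
shift shares [ 0.13  0.14 -0.15] turn shares [0.03 0.07 0.07] min rows 1.0
```

Emit:
{"fn": "arm_command", "kwargs": {"plan": [{"dx": 0.12, "dy": 0.14, "dz": -0.15, "wx": 0, "wy": 0.07, "wz": 0.07}, {"dx": 0.05, "dy": 0, "dz": 0, "wx": 0, "wy": 0, "wz": 0}, {"dx": 0, "dy": 0, "dz": 0, "wx": 0, "wy": 0, "wz": 0}]}}

```text
time_s: 13.22
tcp_pos: [0.5352, 0.2153, 0.0693]
eef_rot: [-53.2, 89.6, 25.5]
contact_force: [0.4, -0.6, -0.2]
gripper_width: 0.0076
```

Emit:
{"fn": "arm_command", "kwargs": {"plan": [{"dx": 0, "dy": 0, "dz": 0, "wx": 0, "wy": 0, "wz": 0}, {"dx": 0, "dy": 0, "dz": 0, "wx": 0, "wy": 0, "wz": 0}, {"dx": 0, "dy": 0, "dz": 0, "wx": 0, "wy": 0, "wz": 0}, {"dx": 0, "dy": 0, "dz": 0, "wx": 0, "wy": 0, "wz": 0}], "fingers": 0.35}}

```text
time_s: 13.55
tcp_pos: [0.5345, 0.2146, 0.0682]
eef_rot: [-53.9, 89.7, 24.7]
contact_force: [0.4, -0.4, -0.4]
gripper_width: 0.0269
```

```bash
python3 go.py .5841 .1983 .13 168.4;  python3 go.py .4778 .2260 .13 168.4
```

```text
t 13.55 tcp [0.5345 0.2146 0.0682] F [ 0.4 -0.4 -0.4] mom [ 0.12 -0.08 -0.01] w 0.0269 jawyaw 168.59
shift shares [-3.08 -2.6  -0.3 ] turn shares [0.04 0.03 0.04] min rows 4.0
t 13.55 tcp [0.5345 0.2146 0.0682] F [ 0.4 -0.4 -0.4] mom [ 0.12 -0.08 -0.01] w 0.0269 jawyaw 168.59
shift shares [-3.1   2.88  0.  ] turn shares [0.04 0.03 0.04] min rows 4.0
```

Emit:
{"fn": "arm_command", "kwargs": {"plan": [{"dx": -0.7, "dy": 0, "dz": 0, "wx": 0, "wy": 0, "wz": 0}, {"dx": -1, "dy": 0, "dz": 0, "wx": 0, "wy": 0, "wz": 0}, {"dx": -0.9, "dy": 0, "dz": 0, "wx": 0, "wy": 0, "wz": 0}, {"dx": 0, "dy": 0.9, "dz": 0, "wx": 0.02, "wy": 0.01, "wz": 0.02}, {"dx": 0, "dy": 0.9, "dz": 0, "wx": 0.02, "wy": 0.01, "wz": 0.02}, {"dx": 0, "dy": 0.8, "dz": 0, "wx": 0, "wy": 0, "wz": 0}, {"dx": 0, "dy": 0, "dz": 0, "wx": 0, "wy": 0, "wz": 0}, {"dx": 0, "dy": 0, "dz": 0, "wx": 0, "wy": 0, "wz": 0}]}}

```text
time_s: 14.22
tcp_pos: [0.4809, 0.2239, 0.1197]
eef_rot: [132.8, 89.7, -148.9]
contact_force: [0.3, -0.6, 0.4]
gripper_width: 0.0285
```

```bash
python3 go.py .4780 .2260 .067 168.4
python3 - <<'E'
from h import *
p,d=r.capture("side");cv2.imwrite("pics/s4.png",cv2.resize(p[100:235,245:425,::-1],None,fx=4.4,fy=4.4,interpolation=2))
E
```

```text
t 14.22 tcp [0.4809 0.2239 0.1197] F [ 0.3 -0.6  0.4] mom [ 0.14 -0.13 -0.  ] w 0.0285 jawyaw 168.28
shift shares [2.64 0.15 0.08] turn shares [-0.03 -0.04 -0.04] min rows 3.0
```

View pics/s4.png

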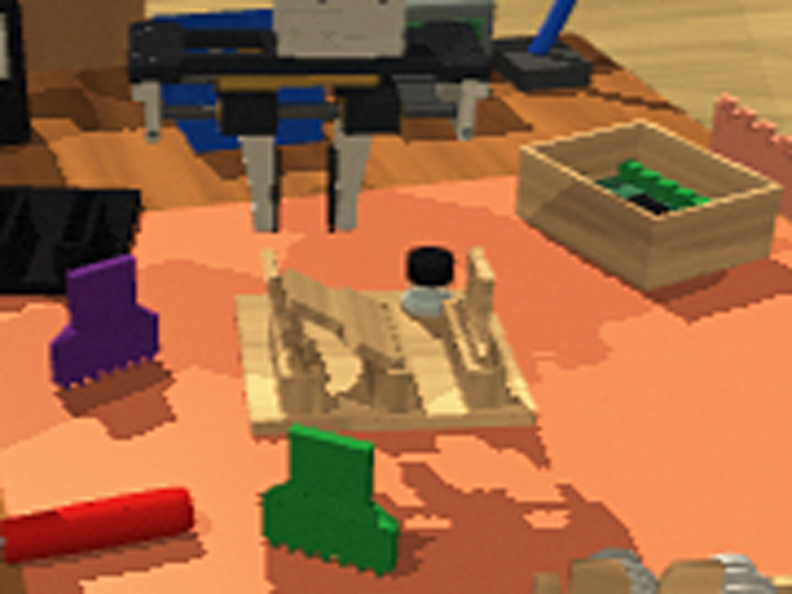

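```bash
python3 - <<'E'
from h import *
p,d=r.capture("top");np.save("pics/t5.npy",d);cv2.imwrite("pics/t5.png",p[:,:,::-1])
ps,ds=r.capture("side");np.save("pics/s5.npy",ds);cv2.imwrite("pics/s5f.png",ps[:,:,::-1])
cv2.imwrite("pics/t5c.png",cv2.resize(p[130:230,200:300,::-1],None,fx=6,fy=6,interpolation=2))
cv2.imwrite("pics/s5c.png",cv2.resize(ps[145:205,290:375,::-1],None,fx=9,fy=9,interpolation=2))
E
```

```text
(no output)
```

View pics/t5c.png

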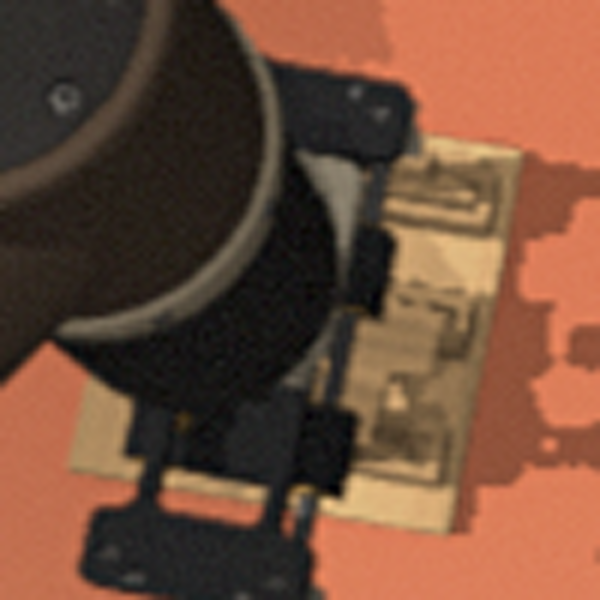

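View pics/s5c.png

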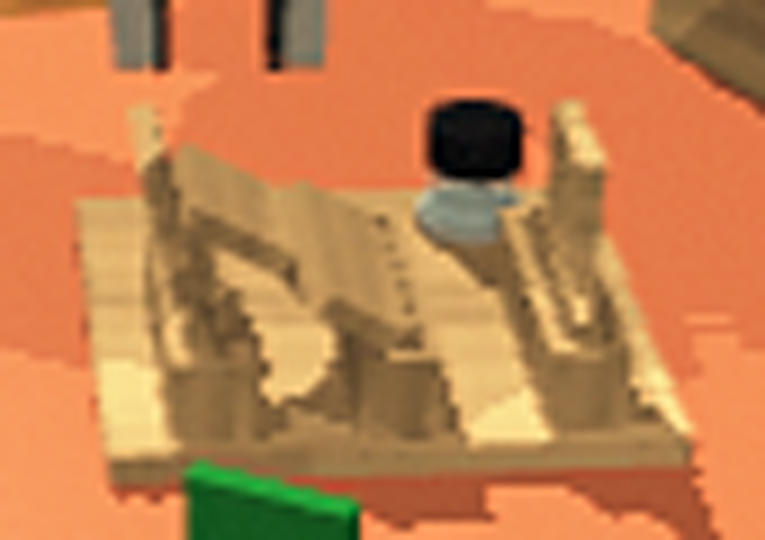

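Emit:
{"fn": "arm_command", "kwargs": {"plan": [{"dx": -1, "dy": 0, "dz": 0, "wx": 0, "wy": 0, "wz": 0}, {"dx": -1, "dy": 0, "dz": 0, "wx": 0, "wy": 0, "wz": 0}, {"dx": -0.5, "dy": 0, "dz": -1, "wx": 0, "wy": 0, "wz": 0}, {"dx": 0, "dy": 0, "dz": -1, "wx": 0, "wy": 0, "wz": 0}, {"dx": 0, "dy": 0, "dz": -1, "wx": 0, "wy": 0, "wz": 0}, {"dx": 0, "dy": 0, "dz": -1, "wx": 0, "wy": 0, "wz": 0}, {"dx": 0, "dy": 0, "dz": -1, "wx": 0, "wy": 0, "wz": 0}, {"dx": 0, "dy": 0, "dz": -1, "wx": 0, "wy": 0, "wz": 0}, {"dx": 0, "dy": 0, "dz": -1, "wx": 0, "wy": 0, "wz": 0}, {"dx": 0, "dy": 0, "dz": -1, "wx": 0, "wy": 0, "wz": 0}, {"dx": 0, "dy": 0, "dz": 0, "wx": 0, "wy": 0, "wz": 0}]}}

```text
time_s: 15.28
tcp_pos: [0.4472, 0.0543, 0.1656]
eef_rot: [137.2, 89.2, -144.8]
contact_force: [-0.4, 0.2, 0.0]
gripper_width: 0.0285
```

```bash
cat > look.py <<'E'
from h import *
import sys
n=sys.argv[1]
p,d=r.capture("top");np.save(f"pics/t{n}.npy",d)
cv2.imwrite(f"pics/t{n}c.png",cv2.resize(p[130:230,200:300,::-1],None,fx=6,fy=6,interpolation=2))
P=cloud("top",d)
yaw=np.radians(-11.6);ex=np.array([np.cos(yaw),np.sin(yaw)]);ey=np.array([-np.sin(yaw),np.cos(yaw)])
o=np.array([.531,.2122])
m=np.zeros((400,640),bool);m[130:230,200:300]=1
q=P[m];a=np.c_[(q[:,:2]-o)@ex,(q[:,:2]-o)@ey,q[:,2]]*1000
# grid of heights
print("cols x:",list(range(-80,81,5)))
for y in range(65,-66,-10):
    row=[]
    for x in range(-80,81,5):
        s=(abs(a[:,0]-x)<2.6)&(abs(a[:,1]-y)<4)
        row.append("%3.0f"%np.median(a[s,2]) if s.sum() else " . ")
    print("%4d"%y," ".join(row))
E
python3 look.py 6
```

```text
cols x: [-80, -75, -70, -65, -60, -55, -50, -45, -40, -35, -30, -25, -20, -15, -10, -5, 0, 5, 10, 15, 20, 25, 30, 35, 40, 45, 50, 55, 60, 65, 70, 75, 80]
  65  .   .   .   .   .   .   .   .   .   .   .   .   .   .   .   .   .   .   .   .   .   .   .   .   .   13  11  10  10   8  11  10   9
  55  .   .   .   .   .   .   .   .   .   .   .   .   .   .   .   .   .   .   .   .   .   .   .   .   .   .   .   10   9  11   9  10  10
  45  .   .   .   .   .   .   .   .   .   .   .   .   .   .   .   .   .   .   .   .   .   .   .   .   .   .   .   37  35  36  .    9  10
  35  .   .   .   .   .   .   .   .   .   .   .   .   .   .   .   .   .   .   .   .   .   .   .   .   .   .   .   .   .   36  34  11  12
  25  .   .   .   .   .   .   .   .   .   .   .   .   .   .   .   .   .   .   .   .   .   .   .   .   .   .   .   .   .   .   .   .   . 
  15  .   .   .   .   .   .   .   .   .   .   .   .   .   .   .   .   .   .   .   .   .   .   .   .   .   .   .   86  .   .   .   .   . 
   5  .   .   .   .   .   .   .   .   .   .   .   .   .   .   .   .   .   .   .   .   .   .   .   .   .   .   .   .   .   . 
[... 270 characters left out ...]
  .   .   .   . 
 -25  .   .   .   .   .   .   .   .   .   .   .   .   .   .   .   .   .   .   .   .   .   .   .   .   .   .   .   .   .   .   .   .   . 
 -35  .   .   .   .   .   .   .   .   .   .   .   .   .   .   .   .   .   .   .   .   .   .   .   .   .   .   .   .   .   .   .   .   . 
 -45  .   .   .   .   .   .   .   .   .   .   .   .   .   .   .   .   .   .   .   .   .   .   .   .   .   .   .   .   .   .   .   .   . 
 -55  .   .   .   .   .   .   .   .   .   .   .   .   .   .   .   .   .   .   .   .   .   .   .   .   .   .   .   .   .   .   .   .   . 
 -65  .   .   .   .   .   .   .   .   .   .   .   .   .   .   .   .   .   .   .   .   .   .   .   .   .   .   .   .   .   .   .   .   .
```

View pics/t6c.png

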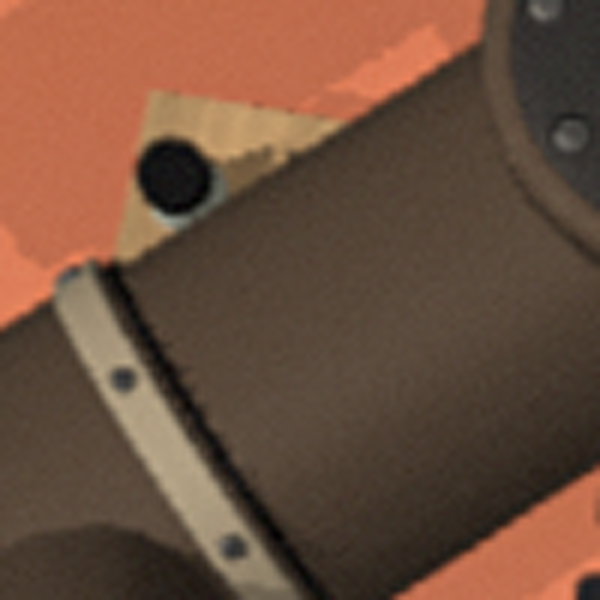

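Emit:
{"fn": "arm_command", "kwargs": {"plan": [{"dx": 0, "dy": 0, "dz": -1, "wx": 0, "wy": 0, "wz": 0}, {"dx": 0, "dy": 0, "dz": -1, "wx": 0, "wy": 0, "wz": 0}, {"dx": 0, "dy": 0, "dz": -1, "wx": 0, "wy": 0, "wz": 0}, {"dx": 0, "dy": 0, "dz": -1, "wx": 0, "wy": 0, "wz": 0}, {"dx": 0, "dy": 0, "dz": -1, "wx": 0, "wy": 0, "wz": 0}, {"dx": 0, "dy": 0, "dz": -1, "wx": 0, "wy": 0, "wz": 0}, {"dx": 0, "dy": 0, "dz": -1, "wx": 0, "wy": 0, "wz": 0}, {"dx": 0, "dy": 0, "dz": -1, "wx": 0, "wy": 0, "wz": 0}, {"dx": 0, "dy": 0, "dz": -1, "wx": 0, "wy": 0, "wz": 0}, {"dx": 0, "dy": 0, "dz": 0, "wx": 0, "wy": 0, "wz": 0}]}}

```text
time_s: 16.17
tcp_pos: [0.4084, -0.1296, 0.1628]
eef_rot: [133.4, 89.1, -148.8]
contact_force: [-0.1, 0.4, -0.9]
gripper_width: 0.0282
```

```bash
python3 look.py 7;python3 - <<'E'
from h import *
ps,ds=r.capture("side");np.save("pics/s7.npy",ds)
cv2.imwrite("pics/s7c.png",cv2.resize(ps[145:205,290:375,::-1],None,fx=9,fy=9,interpolation=2))
E
```

```text
cols x: [-80, -75, -70, -65, -60, -55, -50, -45, -40, -35, -30, -25, -20, -15, -10, -5, 0, 5, 10, 15, 20, 25, 30, 35, 40, 45, 50, 55, 60, 65, 70, 75, 80]
  65   9   9   9   9  11  10  10  11  12   9  12  12   9   9  10  11   8  10  10  11  10  11  11  11  11  10   9   9  10  10  11  11  10
  55  12   9  10  11  12   9  10  10   9  11  10  11  10  10   9  10  10  10  11  11  10  11  11  11  10  10   9  10  12  12  12  12  10
  45  10  10  12  36  35  35  34  36  12  11   9  11  10   9  31  36  32  35  37  12   9  11  12  10   8  28  35  29  27  35  .   11  11
  35  10  10  10  30  45  42  26  36  11  10  11  31  53  49  48  46  41  31  36  30  10  11  10  13  10  33  35  44  33  33  .    8   9
  25  11  11  10  29  68  .   68  .   63  58  55  57  52  51  49  44  40  37  36  .   10   8   9   9  11  31  42  50  .   .   .   .   13
  15  10  10  83  30  70  72  70  66  65  60  58  55  53  52  49  46  41  38  39  .   11  12  10   9  10  28  57  85  85  .   .   .   10
   5  10  11  82  52  72  72  69  65  64  60  58  56  54  49  46  45  42  40  36  .   11  10   8  10  11  29  53  83  86  . 
[... 271 characters left out ...]
 .   .   10   8
 -25  .   .   .   .   .   .   .   .   .   .   .   .   .   .   .   .   .   .   .   .   .    8  11   9   9  31  46  66  53  36  .   11  10
 -35  .   .   .   .   .   .   .   .   .   .   .   .   .   .   .   .   .   .   .   .   .   .   14   9  10  27  37  46  44  36  .   10  11
 -45  .   .   .   .   .   .   .   .   .   .   .   .   .   .   .   .   .   .   .   .   .   .   .   11  11  24  17  27  26  28   9   9  10
 -55  .   .   .   .   .   .   .   .   .   .   .   .   .   .   .   .   .   .   .   .   .   .   .   .    2   1   2   0   3   2  -0   1  -0
 -65  .   .   .   .   .   .   .   .   .   .   .   .   .   .   .   .   .   .   .   .   .   .   .   .   .   -0   0   1   1   0  -2  -0   0
```

View pics/t7c.png

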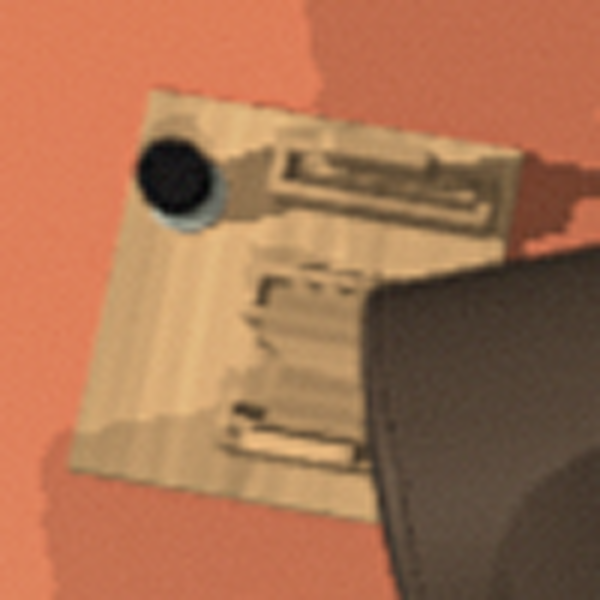

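View pics/s7c.png

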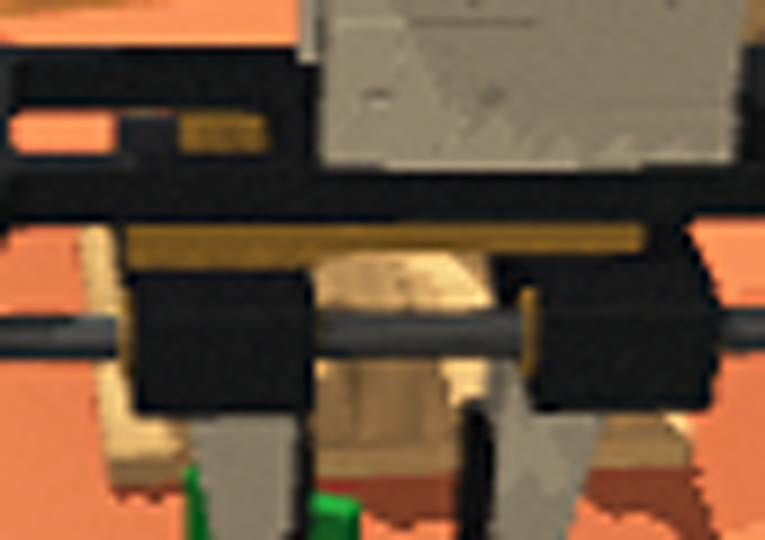

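```bash
python3 -c "
from h import *
print(r.get_state()['joints'].round(1))"; python3 go.py .5 -.2 .2 78.4; python3 go.py .5 -.2 .2 -101.6
```

```text
[  9.5   1.  -34.8   0.4 -55.  -21.9]
t 16.27 tcp [ 0.4091 -0.1282  0.1629] F [-0.   0.1 -0. ] mom [ 0.13 -0.12 -0.01] w 0.0281 jawyaw 167.83
shift shares [-1.88 -5.18 -2.57] turn shares [ 1.951e+01 -2.100e-01 -1.000e-02] min rows 20.0
t 16.27 tcp [ 0.4091 -0.1282  0.1629] F [-0.   0.1 -0. ] mom [ 0.13 -0.12 -0.01] w 0.0281 jawyaw 167.83
shift shares [-1.88 -5.18 -2.57] turn shares [-1.976e+01  1.000e-02 -2.100e-01] min rows 20.0
```

Emit:
{"fn": "arm_command", "kwargs": {"plan": [{"dx": -0.3, "dy": 0, "dz": 0, "wx": -1, "wy": 0, "wz": 0}, {"dx": -0.3, "dy": 0, "dz": 0, "wx": -1, "wy": 0, "wz": 0}, {"dx": -0.3, "dy": 0, "dz": 0, "wx": -1, "wy": 0, "wz": 0}, {"dx": -0.3, "dy": 0, "dz": 0, "wx": -1, "wy": 0, "wz": 0}, {"dx": -0.3, "dy": 0, "dz": 0, "wx": -1, "wy": 0, "wz": 0}, {"dx": -0.3, "dy": 0, "dz": 0, "wx": -1, "wy": 0, "wz": 0}, {"dx": -0.2, "dy": 0, "dz": 0, "wx": -1, "wy": 0, "wz": 0}, {"dx": -0.2, "dy": 0, "dz": 0, "wx": -1, "wy": 0, "wz": 0}, {"dx": -0.2, "dy": 0, "dz": 0, "wx": -1, "wy": 0, "wz": 0}, {"dx": -0.2, "dy": 0, "dz": 0, "wx": -1, "wy": 0, "wz": 0}, {"dx": -0.2, "dy": 0, "dz": 0, "wx": -1, "wy": 0, "wz": 0}, {"dx": -0.2, "dy": 0, "dz": 0, "wx": -1, "wy": 0, "wz": 0}, {"dx": 0, "dy": 0, "dz": 0, "wx": -1, "wy": 0, "wz": 0}, {"dx": 0, "dy": 0, "dz": 0, "wx": -1, "wy": 0, "wz": 0}, {"dx": 0, "dy": 0, "dz": 0, "wx": -1, "wy": 0, "wz": 0}, {"dx": 0, "dy": 0, "dz": 0, "wx": -1, "wy": 0, "wz": 0}, {"dx": 0, "dy": 0, "dz": 0, "wx": -1, "wy": 0, "wz": 0}, {"dx": 0, "dy": 0, "dz": 0, "wx": -1, "wy": 0, "wz": 0}, {"dx": 0, "dy": 0, "dz": 0, "wx": -1, "wy": 0, "wz": 0}], "fingers": -0.5}}

```text
time_s: 17.85
tcp_pos: [0.4165, -0.1141, 0.2216]
eef_rot: [36.9, 89.1, -153.2]
contact_force: [0.4, -0.3, 0.4]
gripper_width: 0.0659
```

```bash
python3 go.py .4 .15 .2 -101.6; python3 look.py 8;python3 - <<'E'
from h import *
ps,ds=r.capture("side");np.save("pics/s8.npy",ds);cv2.imwrite("pics/s8f.png",ps[:,:,::-1])
cv2.imwrite("pics/s8c.png",cv2.resize(ps[145:205,290:375,::-1],None,fx=9,fy=9,interpolation=2))
E
```

```text
t 17.85 tcp [ 0.4165 -0.1141  0.2216] F [ 0.4 -0.3  0.4] mom [-0.04 -0.03 -0.01] w 0.0659 jawyaw -100.18
shift shares [  1.   -12.86   3.13] turn shares [ 0.31  0.15 -0.12] min rows 13.0
cols x: [-80, -75, -70, -65, -60, -55, -50, -45, -40, -35, -30, -25, -20, -15, -10, -5, 0, 5, 10, 15, 20, 25, 30, 35, 40, 45, 50, 55, 60, 65, 70, 75, 80]
  65  10  10   9  10   9   9   9  12  10  10  11  11  10  12  11  10  10  11   9  10   9  10  10  12  12  10   8  11  10  10   9  12  10
  55  10  11  10  12  10  11  10   9  10  11  12  10   8   9  10  11   9  15  .   .   .   .   .   13  11   9  10  13  10  10  11  10   9
  45   9  10  10  32  36  37  34  35  10  13  .   .   .   .   .   .   .   .   .   .   .   .   .   .   16  30  35  30  29  35  .   11   9
  35  10  12  11  37  47  43  .   34  .   .   .   .   .   .   .   .   .   .   .   .   .   .   .   .   29  35  35  42  34  36  .    9  10
  25  12  82  84  86  .   .   .   .   .   .   .   .   .   .   .   .   .   .   .   .   .   .   .   .   .   36  43  48  .   .   .   .   10
  15  .   .   .   .   .   .   .   .   .   .   .   .   .   .   .   .   .   
[... 457 characters left out ...]
  .   .   10   9
 -25  .   .   .   .   .   .   .   .   .   .   .   .   .   .   .   .   .   .   .   .   .   .   .   .   .   .   81  84  64  36  33  11  11
 -35  .   .   .   .   .   .   .   .   .   .   .   .   .   .   .   .   .   .   .   .   .   .   .   .   .   .   .   .   .   .   .   11  10
 -45  .   .   .   .   .   .   .   .   .   .   .   .   .   .   .   .   .   .   .   .   .   .   .   .   .   .   .   .   .   .   .   .   10
 -55  .   .   .   .   .   .   .   .   .   .   .   .   .   .   .   .   .   .   .   .   .   .   .   .   .   .   .   .   .   .   .   .   . 
 -65  .   .   .   .   .   .   .   .   .   .   .   .   .   .   .   .   .   .   .   .   .   .   .   .   .   .   .   .   .   .   .   .   .
```

View pics/t8c.png

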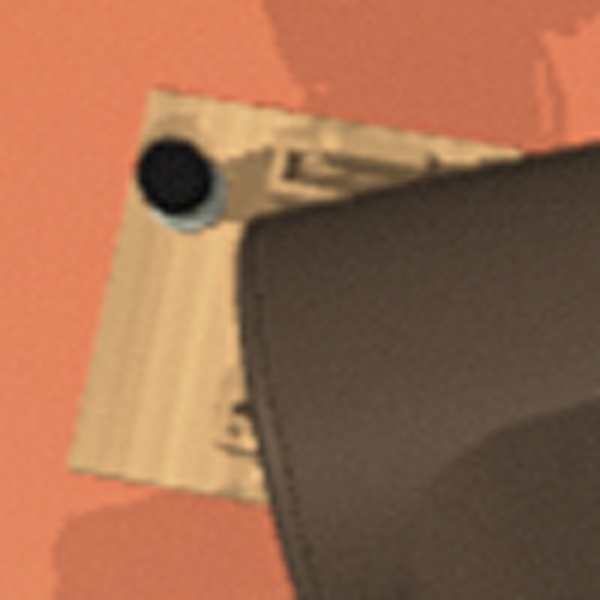

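View pics/s8c.png

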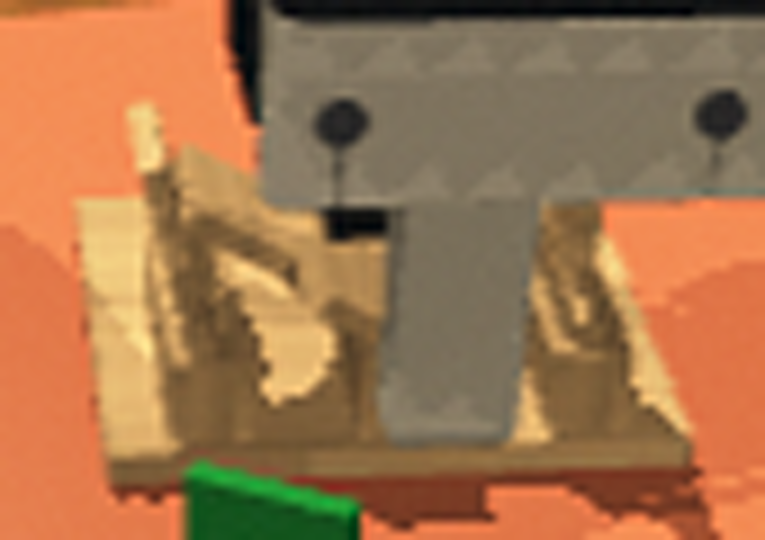

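```bash
python3 - <<'E'
from h import *
P=cloud("side",np.load("pics/s5.npy"))
yaw=np.radians(-11.6);ex=np.array([np.cos(yaw),np.sin(yaw)]);ey=np.array([-np.sin(yaw),np.cos(yaw)])
o=np.array([.531,.2122])
q=P[145:205,290:375].reshape(-1,3);a=np.c_[(q[:,:2]-o)@ex,(q[:,:2]-o)@ey,q[:,2]]*1000
b=a[(a[:,0]<16)&(a[:,0]>-75)]
# leaf plane: z = 72-0.5(x+60)
k=b[(b[:,0]<15)&(b[:,2]>38)&(abs(b[:,2]-(72-.5*(b[:,0]+60)))<6)]
A=np.c_[k[:,0],k[:,1],np.ones(len(k))];c=np.linalg.lstsq(A,k[:,2],rcond=None)[0];print(c,len(k))
for x in range(-65,20,5):
    s=k[abs(k[:,0]-x)<2.5]
    if len(s): print(x,s[:,1].min().round(1),s[:,1].max().round(1),np.median(s[:,2]).round(1),len(s))
n=b[(b[:,2]>74)];print("near leaf top",n[:,0].min(),n[:,0].max(),n[:,1].min(),n[:,1].max(),n[:,2].max())
P=cloud("top",np.load("pics/t7.npy"))
q=P[130:230,200:300].reshape(-1,3);a=np.c_[(q[:,:2]-o)@ex,(q[:,:2]-o)@ey,q[:,2]]*1000
k=a[(a[:,0]<15)&(a[:,2]>36)&(a[:,2]<90)&(abs(a[:,2]-(72-.5*(a[:,0]+60)))<5)]
print('top')
for x in range(-65,20,5):
    s=k[abs(k[:,0]-x)<2.5]
    if len(s): print(x,s[:,1].min().round(1),s[:,1].max().round(1),np.median(s[:,2]).round(1),len(s))
E
```

```text
[-5.40571577e-01 -1.16854933e-05  3.96317063e+01] 346
-65 -178.8 13.1 72.3 17
-60 -181.2 20.6 72.2 33
-55 -183.4 18.8 70.2 27
-50 -185.8 20.6 67.6 27
-45 -189.9 21.5 64.6 19
-40 -188.9 19.8 62.0 19
-35 -23.2 17.6 58.7 18
-30 -26.9 20.9 56.0 18
-25 -37.9 33.2 53.5 26
-20 -37.5 33.8 50.4 23
-15 -39.8 27.6 48.3 23
-10 -38.2 34.8 45.2 24
-5 -37.5 38.8 42.2 25
0 -33.8 31.9 39.8 16
5 -15.7 -15.7 38.2 1
near leaf top -74.96694655046724 -24.187195923351126 -193.06224550377982 26.64220718218298 130.67410174825022
top
-65 -18.7 19.4 75.0 8
-60 -20.5 21.5 70.6 32
-55 -17.5 20.3 72.0 28
-50 -16.6 21.1 69.4 28
-45 -15.2 20.1 65.7 25
-40 -13.7 21.4 64.6 24
-35 -12.0 21.6 60.5 26
-30 -10.4 25.8 57.9 25
-25 -9.5 35.3 55.8 30
-20 -5.6 36.5 53.1 32
-15 -5.7 35.0 50.0 27
-10 -4.5 36.4 48.5 29
-5 -3.5 43.5 44.8 31
0 -1.3 47.2 41.0 27
5 -2.4 46.0 38.0 21
10 -4.6 46.9 37.9 21
```

```bash
cat > go2.py <<'E'
# go2 x y z jawyaw tilt(deg about tool y)
import sys
from h import *
from scipy.spatial.transform import Rotation as R
x,y,z,jy,tl=map(float,sys.argv[1:6])
s=r.get_state();M=R.from_euler("xyz",s["eef_rot"],degrees=True).as_matrix();p=np.array(s["tcp_pos"])
a=np.radians(jy);Y=np.array([np.cos(a),np.sin(a),0]);X=np.array([0,0,-1.]);T=np.c_[X,Y,np.cross(X,Y)]@R.from_rotvec([0,np.radians(tl),0]).as_matrix()
w=R.from_matrix(M.T@T).as_rotvec()/.08;d=M.T@(np.array([x,y,z])-p)/.02
print("t",round(s["time_s"],2),"tcp",p.round(4),"F",np.round(s["contact_force"],1),"w",round(s["gripper_width"],4),"toolx",M[:,0].round(3),"j",s["joints"].round(0))
print("shift now axes",d.round(2),"shift in target axes",(T.T@(np.array([x,y,z])-p)/.02).round(2),"turn",w.round(2))
E
python3 go2.py .45 .228 .20 -101.6 0
```

```text
t 17.95 tcp [ 0.4165 -0.1142  0.2216] F [-0.1  0.1 -0.3] w 0.066 toolx [-0.014 -0.007 -1.   ] j [ 11.  -2. -29.   0. -64.  68.]
shift now axes [  0.94 -17.14   1.41] shift in target axes [  1.08 -17.1    1.8 ] turn [ 0.28  0.15 -0.12]
```

Emit:
{"fn": "arm_command", "kwargs": {"plan": [{"dx": 0, "dy": -1, "dz": 0.1, "wx": 0.02, "wy": 0.35, "wz": -0.01}, {"dx": 0, "dy": -1, "dz": 0.1, "wx": 0.02, "wy": 0.35, "wz": -0.01}, {"dx": 0, "dy": -1, "dz": 0.1, "wx": 0.02, "wy": 0.35, "wz": -0.01}, {"dx": 0, "dy": -1, "dz": 0.1, "wx": 0.02, "wy": 0.35, "wz": -0.01}, {"dx": 0, "dy": -1, "dz": 0.1, "wx": 0.02, "wy": 0.35, "wz": -0.01}, {"dx": 0, "dy": -1, "dz": 0.1, "wx": 0.02, "wy": 0.35, "wz": -0.01}, {"dx": 0, "dy": -1, "dz": 0.1, "wx": 0.02, "wy": 0.35, "wz": -0.01}, {"dx": 0, "dy": -1, "dz": 0.1, "wx": 0.02, "wy": 0.35, "wz": -0.01}, {"dx": 0, "dy": -1, "dz": 0.1, "wx": 0.02, "wy": 0.35, "wz": -0.01}, {"dx": 0, "dy": -1, "dz": 0.1, "wx": 0.02, "wy": 0.35, "wz": -0.01}, {"dx": 0, "dy": -1, "dz": 0.1, "wx": 0.02, "wy": 0.35, "wz": -0.01}, {"dx": 0, "dy": -1, "dz": 0.1, "wx": 0.02, "wy": 0.35, "wz": -0.01}, {"dx": 0, "dy": -1, "dz": 0.1, "wx": 0.02, "wy": 0.35, "wz": -0.01}, {"dx": 0, "dy": -1, "dz": 0.1, "wx": 0.02, "wy": 0.35, "wz": -0.01}, {"dx": 0, "dy": -1, "dz": 0.1, "wx": 0, "wy": 0.35, "wz": 0}, {"dx": 0, "dy": -0.5, "dz": 0.1, "wx": 0, "wy": 0.35, "wz": 0}, {"dx": 0, "dy": 0, "dz": 0, "wx": 0, "wy": 0, "wz": 0}, {"dx": 0, "dy": 0, "dz": 0, "wx": 0, "wy": 0, "wz": 0}]}}

```text
time_s: 19.45
tcp_pos: [0.4524, 0.2224, 0.2176]
eef_rot: [-175.2, 63.7, -9.9]
contact_force: [-0.9, -0.4, 0.7]
gripper_width: 0.0655
```

```bash
python3 go2.py .4574 .2268 .112 -101.6 30
```

```text
t 19.45 tcp [0.4524 0.2224 0.2176] F [-0.9 -0.4  0.7] w 0.0655 toolx [ 0.437 -0.076 -0.896] j [ 63.  -5. -51.  39. -43. -17.]
shift now axes [ 4.82 -0.08  2.17] shift in target axes [ 4.67 -0.27  2.47] turn [-0.71  0.81  0.15]
```

Emit:
{"fn": "arm_command", "kwargs": {"plan": [{"dx": 0.8, "dy": -0.04, "dz": 0.4, "wx": -0.15, "wy": 0.16, "wz": 0.03}, {"dx": 0.9, "dy": -0.04, "dz": 0.4, "wx": -0.15, "wy": 0.16, "wz": 0.03}, {"dx": 0.9, "dy": -0.04, "dz": 0.4, "wx": -0.15, "wy": 0.16, "wz": 0.03}, {"dx": 0.9, "dy": -0.04, "dz": 0.4, "wx": -0.15, "wy": 0.16, "wz": 0.03}, {"dx": 0.5, "dy": -0.04, "dz": 0.4, "wx": -0.1, "wy": 0.1, "wz": 0.03}, {"dx": 0, "dy": 0, "dz": 0, "wx": 0, "wy": 0, "wz": 0}, {"dx": 0, "dy": 0, "dz": 0, "wx": 0, "wy": 0, "wz": 0}]}}

```text
time_s: 20.03
tcp_pos: [0.4674, 0.2442, 0.148]
eef_rot: [-180.0, 61.7, -12.7]
contact_force: [-0.2, -0.5, 0.3]
gripper_width: 0.0657
```

```bash
python3 go2.py .4868 .2208 .060 -101.6 30;python3 - <<'E'
from h import *
ps,ds=r.capture("side")
cv2.imwrite("pics/s9c.png",cv2.resize(ps[115:205,270:390,::-1],None,fx=6.5,fy=6.5,interpolation=2))
E
```

```text
t 20.03 tcp [0.4674 0.2442 0.148 ] F [-0.2 -0.5  0.3] w 0.0657 toolx [ 0.463 -0.105 -0.88 ] j [ 58.   3. -58.  57. -32. -31.]
shift now axes [4.45 0.93 1.03] shift in target axes [4.4  0.95 1.18] turn [-0.23  0.37 -0.12]
```

View pics/s9c.png

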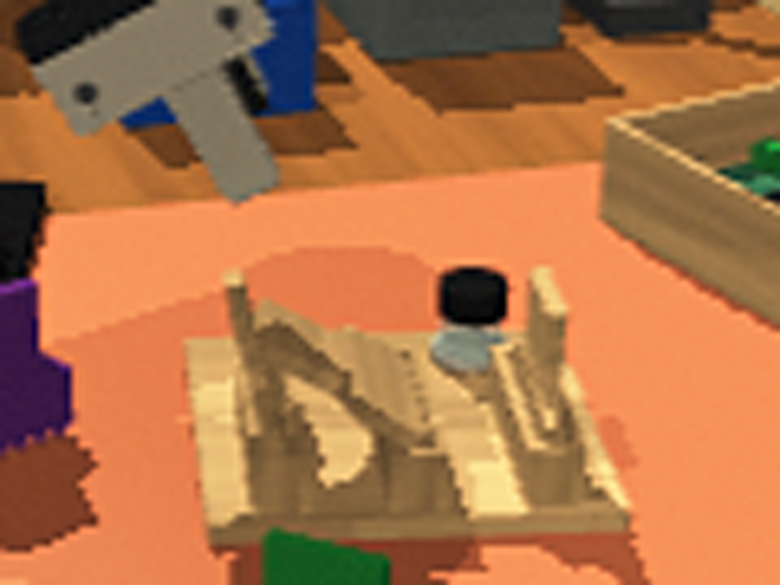

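```bash
python3 go2.py .4737 .2234 .14 -101.6 10
```

```text
t 20.08 tcp [0.4674 0.2442 0.1482] F [ 0.3 -0.  -0.2] w 0.0661 toolx [ 0.463 -0.104 -0.88 ] j [ 58.   3. -58.  57. -32. -31.]
shift now axes [ 0.62  0.95 -0.28] shift in target axes [ 0.49  0.96 -0.44] turn [-0.24 -4.   -0.08]
```

Emit:
{"fn": "arm_command", "kwargs": {"plan": [{"dx": 0, "dy": 0.2, "dz": -0.1, "wx": -0.05, "wy": -0.8, "wz": 0}, {"dx": 0, "dy": 0.2, "dz": -0.1, "wx": -0.05, "wy": -0.8, "wz": 0}, {"dx": 0, "dy": 0.2, "dz": -0.1, "wx": -0.05, "wy": -0.8, "wz": 0}, {"dx": 0, "dy": 0.2, "dz": -0.1, "wx": -0.05, "wy": -0.8, "wz": 0}, {"dx": 0, "dy": 0.15, "dz": 0, "wx": 0, "wy": -0.6, "wz": 0}, {"dx": 0, "dy": 0, "dz": 0, "wx": 0, "wy": 0, "wz": 0}]}}

```text
time_s: 20.58
tcp_pos: [0.4655, 0.2256, 0.1545]
eef_rot: [-177.6, 79.9, -9.2]
contact_force: [0.5, 0.4, 1.1]
gripper_width: 0.0659
```

```bash
python3 go2.py .4737 .2234 .13 -101.6 10;  python3 go2.py .4862 .2209 .059 -101.6 10
```

```text
t 20.58 tcp [0.4655 0.2256 0.1545] F [0.5 0.4 1.1] w 0.0659 toolx [ 0.173 -0.028 -0.985] j [ 54.   5. -37.  13. -44.  15.]
shift now axes [ 1.28  0.03 -0.2 ] shift in target axes [ 1.28  0.02 -0.21] turn [-0.   -0.02  0.09]
t 20.58 tcp [0.4655 0.2256 0.1545] F [0.5 0.4 1.1] w 0.0659 toolx [ 0.173 -0.028 -0.985] j [ 54.   5. -37.  13. -44.  15.]
shift now axes [ 4.89  0.06 -0.21] shift in target axes [ 4.89  0.02 -0.22] turn [-0.   -0.02  0.09]
```

Emit:
{"fn": "arm_command", "kwargs": {"plan": [{"dx": 0.7, "dy": 0.01, "dz": -0.1, "wx": 0, "wy": 0, "wz": 0.05}, {"dx": 0.8, "dy": 0.01, "dz": -0.1, "wx": 0, "wy": 0, "wz": 0.03}, {"dx": 0.8, "dy": 0, "dz": 0, "wx": 0, "wy": 0, "wz": 0}, {"dx": 0.7, "dy": 0, "dz": 0, "wx": 0, "wy": 0, "wz": 0}, {"dx": 0.4, "dy": 0, "dz": 0, "wx": 0, "wy": 0, "wz": 0}, {"dx": 0, "dy": 0, "dz": 0, "wx": 0, "wy": 0, "wz": 0}, {"dx": 0, "dy": 0, "dz": 0, "wx": 0, "wy": 0, "wz": 0}]}}

```text
time_s: 21.17
tcp_pos: [0.4806, 0.2226, 0.0908]
eef_rot: [-175.9, 79.5, -7.9]
contact_force: [0.4, 0.4, -0.2]
gripper_width: 0.0656
```

```bash
 python3 go2.py .4862 .2209 .059 -101.6 10;python3 - <<'E'
from h import *
ps,ds=r.capture("side")
cv2.imwrite("pics/s10c.png",cv2.resize(ps[115:205,270:390,::-1],None,fx=6.5,fy=6.5,interpolation=2))
E
```

```text
t 21.17 tcp [0.4806 0.2226 0.0908] F [ 0.4  0.4 -0.2] w 0.0656 toolx [ 0.181 -0.025 -0.983] j [ 52.  11. -42.  17. -33.  12.]
shift now axes [1.62 0.05 0.  ] shift in target axes [ 1.62  0.03 -0.01] turn [-0.1  -0.11  0.15]
```

View pics/s10c.png

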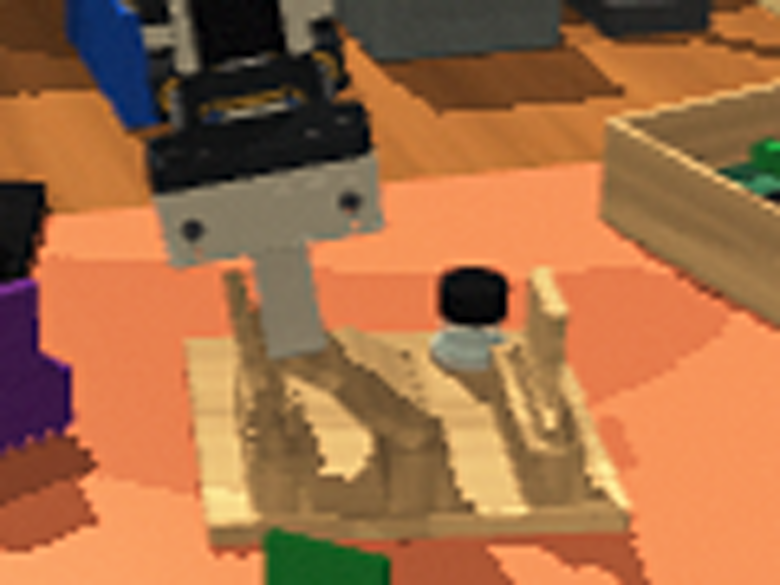

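Emit:
{"fn": "arm_command", "kwargs": {"plan": [{"dx": 0.7, "dy": 0.03, "dz": 0, "wx": -0.1, "wy": -0.1, "wz": 0.15}, {"dx": 0.7, "dy": 0, "dz": 0, "wx": 0, "wy": 0, "wz": 0}, {"dx": 0.3, "dy": 0, "dz": 0, "wx": 0, "wy": 0, "wz": 0}, {"dx": 0, "dy": 0, "dz": 0, "wx": 0, "wy": 0, "wz": 0}, {"dx": 0, "dy": 0, "dz": 0, "wx": 0, "wy": 0, "wz": 0}]}}

```text
time_s: 21.63
tcp_pos: [0.4873, 0.2233, 0.0616]
eef_rot: [-177.8, 79.7, -9.4]
contact_force: [0.4, 0.3, -0.4]
gripper_width: 0.0656
```

```bash
 python3 go2.py .4862 .2209 .059 -101.6 10
```

```text
t 21.63 tcp [0.4873 0.2233 0.0616] F [ 0.4  0.3 -0.4] w 0.0656 toolx [ 0.176 -0.029 -0.984] j [ 51.  14. -44.  19. -28.  11.]
shift now axes [0.12 0.13 0.05] shift in target axes [0.12 0.13 0.05] turn [-0.   -0.06  0.09]
```

Close on the tab's edges.

Emit:
{"fn": "arm_command", "kwargs": {"plan": [{"dx": 0.12, "dy": 0.12, "dz": 0, "wx": 0, "wy": 0, "wz": 0.05}, {"dx": 0, "dy": 0, "dz": 0, "wx": 0, "wy": 0, "wz": 0}, {"dx": 0, "dy": 0, "dz": 0, "wx": 0, "wy": 0, "wz": 0}, {"dx": 0, "dy": 0, "dz": 0, "wx": 0, "wy": 0, "wz": 0}, {"dx": 0, "dy": 0, "dz": 0, "wx": 0, "wy": 0, "wz": 0}], "fingers": 1, "force": 12}}

```text
time_s: 22.05
tcp_pos: [0.4876, 0.2214, 0.0617]
eef_rot: [-178.3, 79.6, -9.9]
contact_force: [0.4, -0.5, -0.9]
gripper_width: 0.0435
```

Emit:
{"fn": "arm_command", "kwargs": {"plan": [{"dx": -0.5, "dy": 0, "dz": 0, "wx": 0, "wy": 0, "wz": 0}, {"dx": -1, "dy": 0, "dz": 0, "wx": 0, "wy": 0, "wz": 0}, {"dx": -1, "dy": 0, "dz": 0, "wx": 0, "wy": 0, "wz": 0}, {"dx": -1, "dy": 0, "dz": 0, "wx": 0, "wy": 0, "wz": 0}, {"dx": -0.7, "dy": 0, "dz": 0, "wx": 0, "wy": 0, "wz": 0}, {"dx": 0, "dy": 0, "dz": 0, "wx": 0, "wy": 0, "wz": 0}]}}

```text
time_s: 22.55
tcp_pos: [0.4713, 0.2234, 0.147]
eef_rot: [-179.0, 79.7, -10.6]
contact_force: [0.4, 0.7, -0.8]
gripper_width: 0.0437
```

```bash
 python3 go2.py .5 .21 .2 -101.6 -50;python3 - <<'E'
from h import *
ps,ds=r.capture("side")
cv2.imwrite("pics/s11c.png",cv2.resize(ps[85:205,250:410,::-1],None,fx=5,fy=5,interpolation=2))
E
```

```text
t 22.55 tcp [0.4713 0.2234 0.147 ] F [ 0.4  0.7 -0.8] w 0.0437 toolx [ 0.175 -0.033 -0.984] j [ 53.   6. -38.  14. -42.  15.]
shift now axes [-2.33  0.36 -1.99] shift in target axes [-2.88  0.37  1.04] turn [ 1.000e-02 -1.315e+01  4.000e-02]
```

View pics/s11c.png

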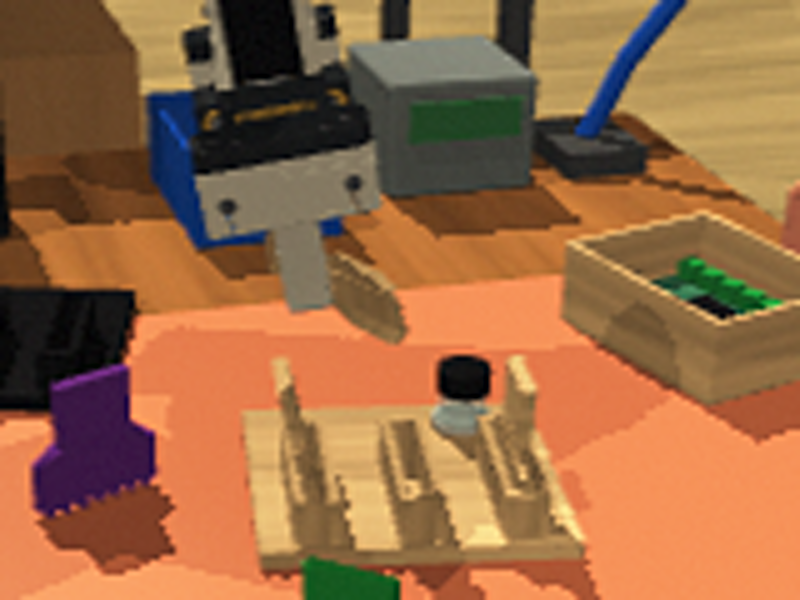

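Emit:
{"fn": "arm_command", "kwargs": {"plan": [{"dx": 0, "dy": 0, "dz": 0, "wx": 0, "wy": 0, "wz": 0}, {"dx": 0, "dy": 0, "dz": 0, "wx": 0, "wy": 0, "wz": 0}, {"dx": 0, "dy": 0, "dz": 0, "wx": 0, "wy": 0, "wz": 0}, {"dx": 0, "dy": 0, "dz": 0, "wx": 0, "wy": 0, "wz": 0}], "force": 3}}

```text
time_s: 22.93
tcp_pos: [0.4702, 0.2219, 0.1435]
eef_rot: [-180.0, 79.9, -11.6]
contact_force: [0.1, 1.0, -0.5]
gripper_width: 0.0441
```

```bash
 python3 go2.py .5 .21 .2 -101.6 -50;python3 - <<'E'
from h import *
ps,ds=r.capture("side")
cv2.imwrite("pics/s12c.png",cv2.resize(ps[85:205,250:410,::-1],None,fx=5,fy=5,interpolation=2))
np.save("pics/s12.npy",ds)
E
```

```text
t 22.93 tcp [0.4702 0.2219 0.1435] F [ 0.1  1.  -0.5] w 0.0441 toolx [ 0.172 -0.036 -0.984] j [ 53.   7. -38.  14. -42.  15.]
shift now axes [-2.51  0.28 -2.05] shift in target axes [-3.03  0.28  1.15] turn [-1.000e-02 -1.312e+01  0.000e+00]
```

View pics/s12c.png

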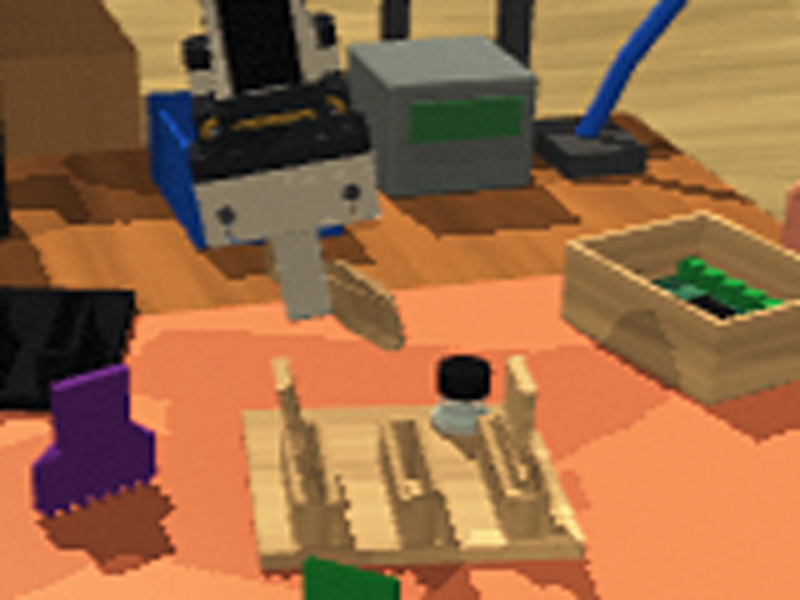

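```bash
python3 - <<'E'
from h import *
P=cloud("side",np.load("pics/s12.npy"))
yaw=np.radians(-11.6);ex=np.array([np.cos(yaw),np.sin(yaw)]);ey=np.array([-np.sin(yaw),np.cos(yaw)])
o=np.array([.531,.2122])
# pixels of leaf: crop x 330..405,y 255..350 => /5 + offset
q=P[85+50:85+71,250+62:250+84].reshape(-1,3);a=np.c_[(q[:,:2]-o)@ex,(q[:,:2]-o)@ey,q[:,2]]*1000
k=a[(a[:,1]>-60)&(a[:,1]<50)&(a[:,2]>60)&(a[:,2]<160)]
for x in range(-60,30,4):
    s=k[abs(k[:,0]-x)<2]
    if len(s): print(x,np.round([s[:,2].min(),np.median(s[:,2]),s[:,2].max(),np.median(s[:,1]),len(s)],1))
E
```

```text
-60 [133.3 146.3 159.6 -39.6  10. ]
-56 [137.1 148.  159.  -39.7  18. ]
-52 [136.8 140.6 147.3 -38.5   8. ]
-48 [131.1 137.1 140.  -22.3  17. ]
-44 [128.7 136.1 137.8 -19.2  22. ]
-40 [127.1 134.1 136.1 -12.6  18. ]
-36 [123.5 131.8 134.  -17.6  24. ]
-32 [122.9 129.5 130.8 -18.   19. ]
-28 [119.6 127.  129.  -15.   18. ]
-24 [118.  124.8 126.  -16.2  23. ]
-20 [118.7 122.8 124.2 -10.1  16. ]
-16 [115.4 120.8 122.5 -16.   17. ]
-12 [118.8 119.4 119.8   0.7   4. ]
```

Emit:
{"fn": "arm_command", "kwargs": {"plan": [{"dx": -0.2, "dy": 0.5, "dz": -0.2, "wx": 0, "wy": -0.4, "wz": 0}, {"dx": -0.2, "dy": 0.9, "dz": -0.4, "wx": 0, "wy": -0.8, "wz": 0}, {"dx": -0.2, "dy": 0.9, "dz": -0.4, "wx": 0, "wy": -0.8, "wz": 0}, {"dx": -0.2, "dy": 0.9, "dz": -0.4, "wx": 0, "wy": -0.8, "wz": 0}, {"dx": -0.2, "dy": 0.9, "dz": -0.4, "wx": 0, "wy": -0.8, "wz": 0}, {"dx": -0.2, "dy": 0.9, "dz": -0.4, "wx": 0, "wy": -0.8, "wz": 0}, {"dx": -0.2, "dy": 0.9, "dz": -0.35, "wx": 0, "wy": -0.8, "wz": 0}, {"dx": -0.2, "dy": 0.9, "dz": -0.35, "wx": 0, "wy": -0.8, "wz": 0}, {"dx": -0.2, "dy": 0.9, "dz": -0.35, "wx": 0, "wy": -0.8, "wz": 0}, {"dx": -0.2, "dy": 0.9, "dz": -0.35, "wx": 0, "wy": -0.8, "wz": 0}, {"dx": -0.2, "dy": 0.9, "dz": -0.35, "wx": 0, "wy": -0.8, "wz": 0}, {"dx": -0.2, "dy": 0.9, "dz": -0.3, "wx": 0, "wy": -0.8, "wz": 0}, {"dx": -0.3, "dy": 0.9, "dz": -0.3, "wx": 0, "wy": -0.8, "wz": 0}, {"dx": -0.3, "dy": 0.9, "dz": -0.3, "wx": 0, "wy": -0.8, "wz": 0}, {"dx": -0.3, "dy": 0.9, "dz": -0.3, "wx": 0, "wy": -0.8, "wz": 0}, {"dx": -0.3, "dy": 0.7, "dz": -0.3, "wx": 0, "wy": -0.8, "wz": 0}, {"dx": 0, "dy": 0, "dz": 0, "wx": 0, "wy": 0, "wz": 0}, {"dx": 0, "dy": 0, "dz": 0, "wx": 0, "wy": 0, "wz": 0}], "force": 12}}

```text
time_s: 24.48
tcp_pos: [0.5391, -0.0887, 0.167]
eef_rot: [-0.2, 39.6, 168.5]
contact_force: [0.2, 0.2, 0.3]
gripper_width: 0.0439
```

```bash
 python3 go2.py .5356 -.1274 .160 -106 -50;python3 - <<'E'
from h import *
ps,ds=r.capture("side")
cv2.imwrite("pics/s13f.png",ps[:,:,::-1])
cv2.imwrite("pics/s13c.png",cv2.resize(ps[130:300,310:510,::-1],None,fx=3.5,fy=3.5,interpolation=2))
np.save("pics/s13.npy",ds)
E
```

```text
t 24.48 tcp [ 0.5391 -0.0887  0.167 ] F [0.2 0.2 0.3] w 0.0439 toolx [-0.755  0.154 -0.637] j [   3.   43.   17.  -12. -113.   76.]
shift now axes [ 0.06  1.93 -0.4 ] shift in target axes [-0.06  1.91 -0.5 ] turn [ 0.66  0.1  -0.75]
```

View pics/s13c.png

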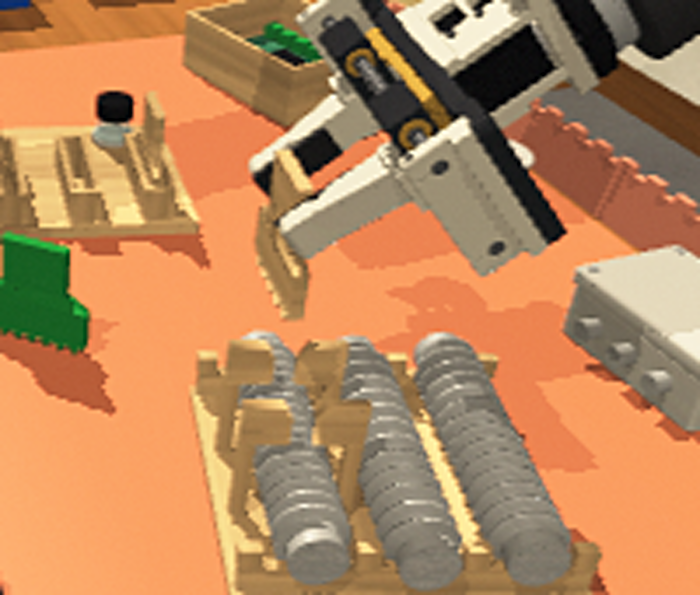

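Emit:
{"fn": "arm_command", "kwargs": {"plan": [{"dx": 0, "dy": 0.6, "dz": -0.15, "wx": 0.22, "wy": 0.03, "wz": -0.25}, {"dx": 0, "dy": 0.6, "dz": -0.15, "wx": 0.22, "wy": 0.03, "wz": -0.25}, {"dx": 0, "dy": 0.5, "dz": -0.1, "wx": 0.22, "wy": 0.03, "wz": -0.25}, {"dx": 0, "dy": 0, "dz": 0, "wx": 0, "wy": 0, "wz": 0}, {"dx": 0, "dy": 0, "dz": 0, "wx": 0, "wy": 0, "wz": 0}]}}

```text
time_s: 24.95
tcp_pos: [0.5352, -0.1222, 0.1608]
eef_rot: [-0.0, 40.2, 163.8]
contact_force: [0.3, 0.5, -0.3]
gripper_width: 0.0435
```

```bash
 cat > lf.py <<'E'
# points of held leaf in cradle frame from both cameras
from h import *
import sys
yaw=np.radians(-16);ex=np.array([np.cos(yaw),np.sin(yaw)]);ey=np.array([-np.sin(yaw),np.cos(yaw)])
o=np.array([.5356,-.1274])
ps,ds=r.capture("side");pt,dt=r.capture("top");n=sys.argv[1]
cv2.imwrite(f"pics/s{n}c.png",cv2.resize(ps[170:300,340:480,::-1],None,fx=4.5,fy=4.5,interpolation=2))
cv2.imwrite(f"pics/t{n}c.png",cv2.resize(pt[105:215,350:475,::-1],None,fx=5,fy=5,interpolation=2))
P=cloud("side",ds).reshape(-1,3);a=np.c_[(P[:,:2]-o)@ex,(P[:,:2]-o)@ey,P[:,2]]*1000
k=a[(abs(a[:,0])<25)&(abs(a[:,1])<48)&(a[:,2]>87)&(a[:,2]<190)]
for z in range(90,185,5):
    s=k[abs(k[:,2]-z)<2.5]
    if len(s): print(z,"x",s[:,0].min().round(1),np.median(s[:,0]).round(1),"y",s[:,1].min().round(1),s[:,1].max().round(1),len(s))
E
python3 lf.py 14;python3 go2.py .5356 -.1274 .160 -106 -50
```

```text
105 x -7.0 -6.5 y -24.3 31.3 14
110 x -7.2 -6.7 y -31.5 41.2 30
115 x -7.3 -6.6 y -33.2 33.9 34
120 x -7.4 -6.9 y -32.8 38.2 33
125 x -7.8 -6.9 y -32.8 40.4 39
130 x -7.4 -6.9 y -32.8 43.7 37
135 x -7.6 -6.8 y -32.9 37.7 40
140 x -7.7 -6.8 y -31.9 30.9 35
145 x -7.7 -7.2 y -24.6 29.7 11
150 x -9.3 -6.7 y -32.7 28.8 22
155 x -13.7 -7.2 y -33.4 29.2 47
160 x -17.2 -7.1 y -34.2 34.2 76
165 x -16.7 -7.6 y -35.2 42.3 113
170 x -12.2 -4.1 y -37.0 42.8 124
175 x -7.8 1.9 y -37.1 43.4 139
180 x -7.8 2.7 y -38.5 45.1 176
t 25.05 tcp [ 0.5354 -0.1219  0.161 ] F [ 0.1  0.8 -0.7] w 0.0439 toolx [-0.734  0.212 -0.645] j [  -1.   43.   17.  -13. -112.   75.]
shift now axes [-0.03  0.26 -0.1 ] shift in target axes [-0.03  0.26 -0.09] turn [-0.02 -0.04  0.02]
```

View pics/s14c.png

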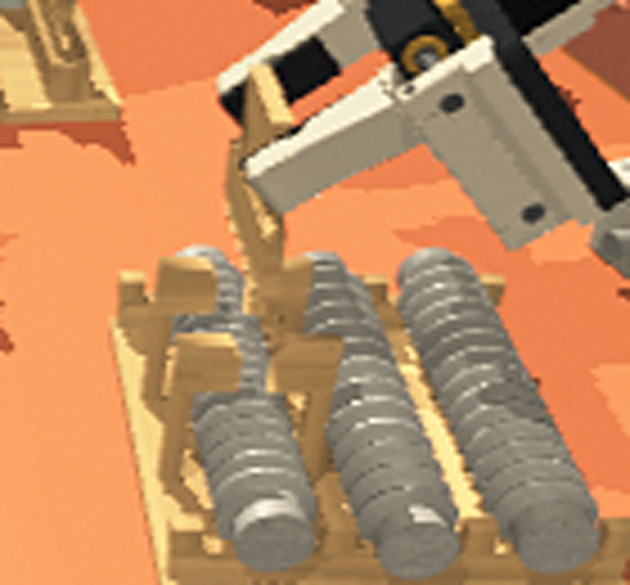

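Emit:
{"fn": "arm_command", "kwargs": {"plan": [{"dx": -0.09, "dy": 0.26, "dz": -0.08, "wx": -0.02, "wy": -0.04, "wz": 0.02}, {"dx": 0, "dy": 0, "dz": 0, "wx": 0, "wy": 0, "wz": 0}, {"dx": 0, "dy": 0, "dz": 0, "wx": 0, "wy": 0, "wz": 0}]}}

```text
time_s: 25.3
tcp_pos: [0.5366, -0.127, 0.1621]
eef_rot: [-0.1, 40.1, 164.1]
contact_force: [1.4, -0.6, -1.1]
gripper_width: 0.0439
```

```bash
python3 lf.py 15;python3 go2.py .5376 -.1280 .118 -106 -50
```

```text
105 x -4.4 -3.8 y -28.0 12.6 9
110 x -4.5 -4.1 y -35.2 35.4 22
115 x -4.6 -4.0 y -36.3 38.8 36
120 x -4.7 -3.9 y -37.0 30.9 37
125 x -4.9 -4.0 y -37.9 33.8 36
130 x -5.0 -4.3 y -37.6 38.5 41
135 x -5.0 -4.1 y -37.9 29.9 42
140 x -5.1 -4.0 y -36.5 31.3 45
145 x -5.0 -4.2 y -28.3 25.5 14
150 x -5.8 -4.4 y -36.5 24.9 16
155 x -9.4 -4.2 y -37.9 24.6 38
160 x -14.7 -4.6 y -38.3 24.0 66
165 x -15.0 -4.7 y -39.7 38.4 116
170 x -13.4 -4.1 y -39.9 38.8 123
175 x -5.7 2.2 y -40.8 37.5 135
180 x -5.3 3.0 y -41.0 38.9 171
t 25.4 tcp [ 0.5366 -0.127   0.162 ] F [ 0.   0.2 -0.4] w 0.0439 toolx [-0.735  0.21  -0.644] j [  -1.   43.   17.  -12. -113.   76.]
shift now axes [ 1.37  0.03 -1.72] shift in target axes [ 1.37  0.03 -1.73] turn [ 0.03 -0.03 -0.01]
```

View pics/t15c.png

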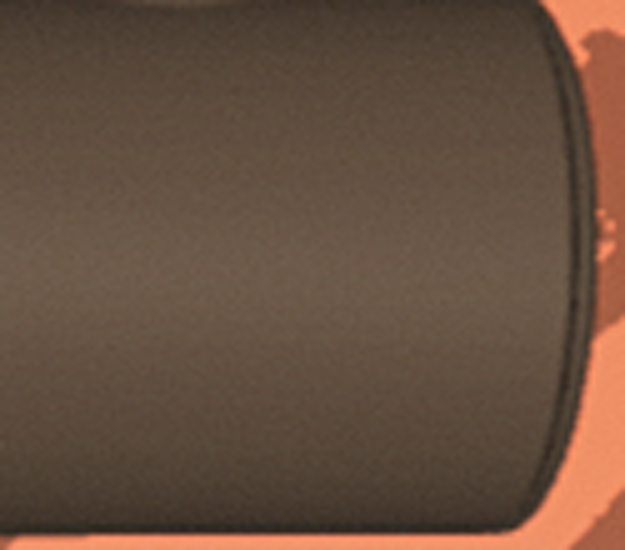

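Emit:
{"fn": "arm_command", "kwargs": {"plan": [{"dx": 0.32, "dy": 0, "dz": -0.38, "wx": 0, "wy": 0, "wz": 0}, {"dx": 0.32, "dy": 0, "dz": -0.38, "wx": 0, "wy": 0, "wz": 0}, {"dx": 0.32, "dy": 0, "dz": -0.38, "wx": 0, "wy": 0, "wz": 0}, {"dx": 0.2, "dy": 0, "dz": -0.25, "wx": 0, "wy": 0, "wz": 0}, {"dx": 0, "dy": 0, "dz": 0, "wx": 0, "wy": 0, "wz": 0}, {"dx": 0, "dy": 0, "dz": 0, "wx": 0, "wy": 0, "wz": 0}]}}

```text
time_s: 25.9
tcp_pos: [0.5362, -0.1261, 0.1203]
eef_rot: [-0.0, 40.0, 164.2]
contact_force: [0.5, 0.2, -0.5]
gripper_width: 0.0437
```

```bash
python3 lf.py 16;python3 go2.py .5366 -.1270 .113 -106 -50
```

```text
90 x -5.8 -4.8 y -35.7 37.1 37
95 x -6.1 -4.8 y -36.4 38.6 40
100 x -5.8 -3.9 y -34.1 32.8 30
105 x -5.6 -5.1 y -32.9 23.5 8
110 x -8.4 -5.0 y -36.9 25.0 26
115 x -11.0 -5.0 y -37.7 25.2 41
120 x -15.3 -5.1 y -38.2 26.8 73
125 x -14.5 -5.5 y -38.3 40.8 106
130 x -11.9 -2.5 y -39.9 38.5 131
135 x -5.6 2.5 y -42.2 40.6 133
140 x -5.5 5.3 y -40.6 39.4 147
145 x 7.3 13.7 y -42.2 42.1 90
150 x 13.2 18.4 y -42.5 42.8 70
155 x 18.7 23.0 y -42.0 44.5 46
180 x 24.9 24.9 y 27.7 27.7 1
t 26.0 tcp [ 0.5364 -0.1261  0.1207] F [-0.3  0.1 -0.1] w 0.0442 toolx [-0.737  0.209 -0.643] j [  -1.   45.   16.  -12. -109.   77.]
shift now axes [ 0.23  0.04 -0.31] shift in target axes [ 0.23  0.04 -0.31] turn [ 0.03 -0.   -0.02]
```

View pics/s16c.png

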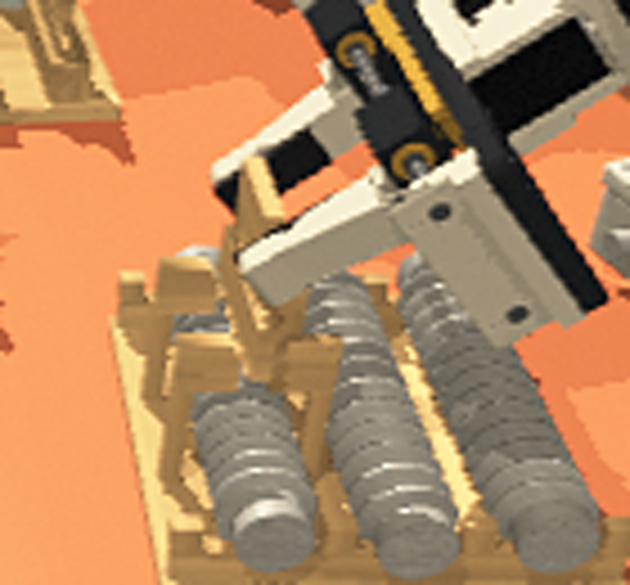

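Emit:
{"fn": "arm_command", "kwargs": {"plan": [{"dx": 0.1, "dy": 0, "dz": -0.14, "wx": 0, "wy": 0, "wz": 0}, {"dx": 0.06, "dy": 0, "dz": -0.1, "wx": 0, "wy": 0, "wz": 0}, {"dx": 0, "dy": 0, "dz": 0, "wx": 0, "wy": 0, "wz": 0}, {"dx": 0, "dy": 0, "dz": 0, "wx": 0, "wy": 0, "wz": 0}]}}

```text
time_s: 26.33
tcp_pos: [0.5377, -0.1265, 0.1154]
eef_rot: [-0.1, 40.1, 164.1]
contact_force: [-0.0, 0.7, -1.0]
gripper_width: 0.044
```

```bash
python3 go2.py .5366 -.1270 .113 -106 -50
```

```text
t 26.33 tcp [ 0.5377 -0.1265  0.1154] F [-0.   0.7 -1. ] w 0.044 toolx [-0.735  0.209 -0.645] j [  -1.   46.   15.  -12. -108.   77.]
shift now axes [ 0.11  0.04 -0.06] shift in target axes [ 0.11  0.04 -0.06] turn [ 0.04 -0.03 -0.02]
```

Emit:
{"fn": "arm_command", "kwargs": {"plan": [{"dx": 0.06, "dy": 0, "dz": -0.08, "wx": 0, "wy": 0, "wz": 0}, {"dx": 0, "dy": 0, "dz": 0, "wx": 0, "wy": 0, "wz": 0}, {"dx": 0, "dy": 0, "dz": 0, "wx": 0, "wy": 0, "wz": 0}]}}

```text
time_s: 26.58
tcp_pos: [0.538, -0.1266, 0.1137]
eef_rot: [-0.1, 40.2, 164.1]
contact_force: [0.2, -0.3, 0.0]
gripper_width: 0.0437
```

Emit:
{"fn": "arm_command", "kwargs": {"plan": [{"dx": 0, "dy": 0, "dz": 0, "wx": 0, "wy": 0, "wz": 0}, {"dx": 0, "dy": 0, "dz": 0, "wx": 0, "wy": 0, "wz": 0}, {"dx": 0, "dy": 0, "dz": 0, "wx": 0, "wy": 0, "wz": 0}, {"dx": 0, "dy": 0, "dz": 0, "wx": 0, "wy": 0, "wz": 0}], "fingers": -0.5}}

```text
time_s: 26.92
tcp_pos: [0.5381, -0.1267, 0.1142]
eef_rot: [-0.1, 40.2, 164.1]
contact_force: [0.1, 0.4, -0.4]
gripper_width: 0.0633
```

```bash
python3 lf.py 17;python3 go.py .5366 -.1270 .2 164
```

```text
90 x -3.1 -1.9 y -33.8 36.0 31
95 x -2.8 -2.5 y 3.4 23.1 10
100 x -2.5 -2.3 y -44.6 32.6 12
105 x -5.5 -1.9 y -46.3 35.2 38
110 x -10.4 -2.3 y -47.0 35.2 50
115 x -13.4 -2.3 y -47.8 44.4 93
120 x -12.2 -1.9 y -47.9 47.5 133
125 x -7.3 -0.2 y -47.9 45.1 123
130 x -2.6 3.7 y -48.0 46.8 156
135 x 3.5 9.9 y -47.9 47.7 73
140 x 11.0 15.7 y -47.5 47.5 57
145 x 16.1 20.5 y -47.9 46.2 44
150 x 22.7 23.8 y -46.5 45.4 14
175 x 24.3 24.3 y 38.3 38.3 1
180 x 21.3 22.1 y -46.9 47.4 10
t 27.02 tcp [ 0.538  -0.1267  0.1142] F [-0.5 -0.2  0.3] mom [-0.72 -2.49  0.  ] w 0.0652 jawyaw -105.8
shift shares [-2.72  0.03  3.32] turn shares [18.32  8.48 -8.49] min rows 19.0
```

View pics/s17c.png

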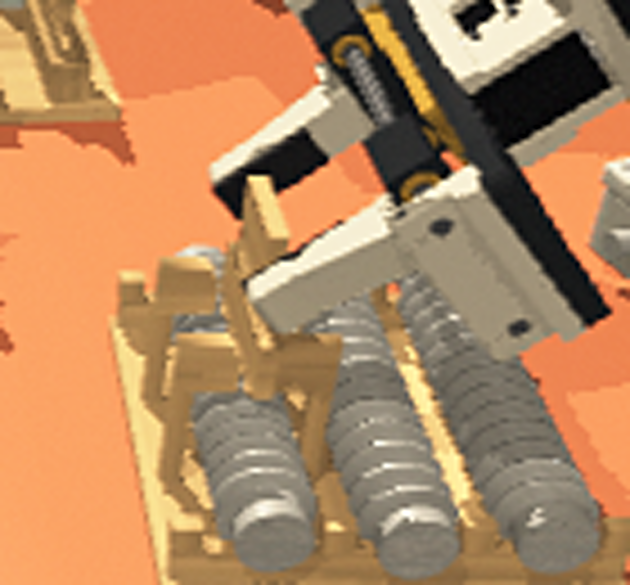

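Emit:
{"fn": "arm_command", "kwargs": {"plan": [{"dx": -0.6, "dy": 0, "dz": 0, "wx": 0, "wy": 0, "wz": 0}, {"dx": -1, "dy": 0, "dz": 0, "wx": 0, "wy": 0, "wz": 0}, {"dx": -1, "dy": 0, "dz": 0, "wx": 0, "wy": 0, "wz": 0}, {"dx": -1, "dy": 0, "dz": 0.3, "wx": 0, "wy": 0, "wz": 0}, {"dx": -0.6, "dy": 0, "dz": 0.8, "wx": 0, "wy": 0, "wz": 0}, {"dx": -0.6, "dy": 0, "dz": 0.8, "wx": 0, "wy": 0, "wz": 0}, {"dx": 0, "dy": 0, "dz": 0, "wx": 0, "wy": 0, "wz": 0}]}}

```text
time_s: 27.6
tcp_pos: [0.586, -0.1407, 0.2075]
eef_rot: [0.0, 39.9, 164.2]
contact_force: [-0.4, -0.5, 1.0]
gripper_width: 0.0657
```

```bash
python3 go.py .5366 -.1270 .2 164
```

```text
t 27.6 tcp [ 0.586  -0.1407  0.2075] F [-0.4 -0.5  1. ] mom [-0.71 -2.42  0.02] w 0.0657 jawyaw -105.8
shift shares [2.2  0.02 1.36] turn shares [18.3   8.52 -8.55] min rows 19.0
```

Emit:
{"fn": "arm_command", "kwargs": {"plan": [{"dx": 0, "dy": 0, "dz": 0, "wx": 1, "wy": 0.465, "wz": -0.467}, {"dx": 0, "dy": 0, "dz": 0, "wx": 1, "wy": 0.465, "wz": -0.467}, {"dx": 0, "dy": 0, "dz": 0, "wx": 1, "wy": 0.465, "wz": -0.467}, {"dx": 0, "dy": 0, "dz": 0, "wx": 1, "wy": 0.465, "wz": -0.467}, {"dx": 0, "dy": 0, "dz": 0, "wx": 1, "wy": 0.465, "wz": -0.467}, {"dx": 0, "dy": 0, "dz": 0, "wx": 1, "wy": 0.465, "wz": -0.467}, {"dx": 0, "dy": 0, "dz": 0, "wx": 1, "wy": 0.465, "wz": -0.467}, {"dx": 0, "dy": 0, "dz": 0, "wx": 1, "wy": 0.465, "wz": -0.467}, {"dx": 0, "dy": 0, "dz": 0, "wx": 1, "wy": 0.465, "wz": -0.467}, {"dx": 0, "dy": 0, "dz": 0, "wx": 1, "wy": 0.465, "wz": -0.467}, {"dx": 0, "dy": 0, "dz": 0, "wx": 1, "wy": 0.465, "wz": -0.467}, {"dx": 0, "dy": 0, "dz": 0, "wx": 1, "wy": 0.465, "wz": -0.467}, {"dx": 0, "dy": 0, "dz": 0, "wx": 1, "wy": 0.465, "wz": -0.467}, {"dx": 0, "dy": 0, "dz": 0, "wx": 1, "wy": 0.465, "wz": -0.467}, {"dx": 0, "dy": 0, "dz": 0, "wx": 1, "wy": 0.465, "wz": -0.467}, {"dx": 0, "dy": 0, "dz": 0, "wx": 1, "wy": 0.465, "wz": -0.467}, {"dx": 0, "dy": 0, "dz": 0, "wx": 1, "wy": 0.465, "wz": -0.467}, {"dx": 0, "dy": 0, "dz": 0, "wx": 0, "wy": 0, "wz": 0}], "fingers": 0.3}}

```text
time_s: 29.1
tcp_pos: [0.585, -0.1421, 0.2067]
eef_rot: [32.5, 88.2, 108.2]
contact_force: [-0.0, 1.0, -1.1]
gripper_width: 0.0311
```

```bash
python3 go.py .5366 -.1270 .16 164;python3 lf.py 18; python3 -c "
from h import *
print(r.get_state()['joints'].round(1))"
```

```text
t 29.1 tcp [ 0.585  -0.1421  0.2067] F [-0.   1.  -1.1] mom [0.05 0.09 0.04] w 0.0311 jawyaw 165.81
shift shares [2.38 2.49 0.08] turn shares [ 0.39  0.32 -0.21] min rows 3.0
90 x -2.9 -2.1 y -32.7 33.2 39
95 x -2.9 -2.0 y -27.8 24.4 35
100 x -3.0 -2.2 y -22.4 16.2 25
105 x -2.9 -2.2 y -21.9 22.7 26
110 x -2.8 -2.2 y -21.4 23.7 28
115 x -2.5 -2.0 y -21.2 20.2 27
120 x -2.4 -1.8 y -20.9 23.0 25
125 x -2.5 -1.7 y -21.3 18.3 31
130 x -2.4 1.4 y -20.6 23.0 65
[  3.7  15.7  -9.6  -2.1 -65.3 -16.6]
```

View pics/s18c.png

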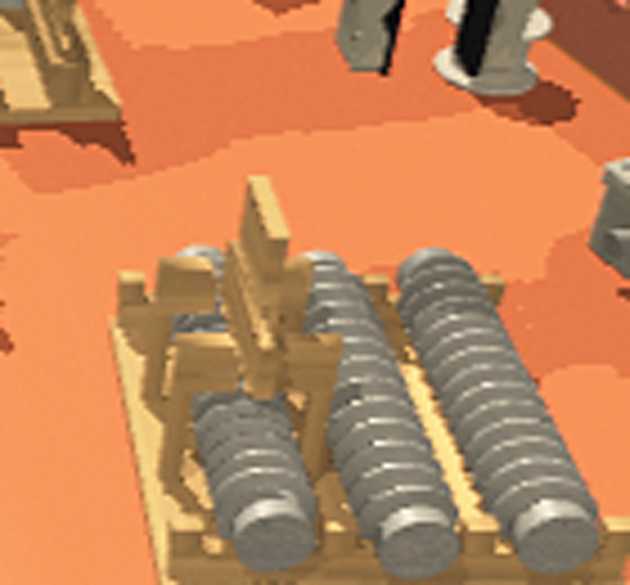

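Emit:
{"fn": "arm_command", "kwargs": {"plan": [{"dx": 0.2, "dy": 0.9, "dz": 0.03, "wx": 0.15, "wy": 0.12, "wz": -0.08}, {"dx": 0.2, "dy": 0.9, "dz": 0.03, "wx": 0.15, "wy": 0.12, "wz": -0.08}, {"dx": 0.2, "dy": 0.5, "dz": 0.02, "wx": 0.1, "wy": 0.08, "wz": -0.05}, {"dx": 0, "dy": 0, "dz": 0, "wx": 0, "wy": 0, "wz": 0}, {"dx": 0, "dy": 0, "dz": 0, "wx": 0, "wy": 0, "wz": 0}]}}

```text
time_s: 29.62
tcp_pos: [0.5413, -0.1298, 0.1939]
eef_rot: [60.9, 89.4, 135.8]
contact_force: [0.5, -0.4, 0.7]
gripper_width: 0.0309
```

```bash
python3 go.py .5374 -.1279 .109 164
```

```text
t 29.62 tcp [ 0.5413 -0.1298  0.1939] F [ 0.5 -0.4  0.7] mom [ 0.08 -0.14  0.01] w 0.0309 jawyaw 164.84
shift shares [4.25 0.18 0.02] turn shares [ 0.18  0.06 -0.11] min rows 5.0
```

Emit:
{"fn": "arm_command", "kwargs": {"plan": [{"dx": 0.7, "dy": 0.18, "dz": 0.02, "wx": 0.15, "wy": 0.06, "wz": -0.1}, {"dx": 0.9, "dy": 0.05, "dz": 0, "wx": 0, "wy": 0, "wz": 0}, {"dx": 0.9, "dy": 0.03, "dz": 0, "wx": 0, "wy": 0, "wz": 0}, {"dx": 0.9, "dy": 0.03, "dz": 0, "wx": 0, "wy": 0, "wz": 0}, {"dx": 0.6, "dy": 0, "dz": 0, "wx": 0, "wy": 0, "wz": 0}, {"dx": 0, "dy": 0, "dz": 0, "wx": 0, "wy": 0, "wz": 0}, {"dx": 0, "dy": 0, "dz": 0, "wx": 0, "wy": 0, "wz": 0}]}}

```text
time_s: 30.2
tcp_pos: [0.5434, -0.1305, 0.1123]
eef_rot: [1.4, 89.8, 75.9]
contact_force: [0.6, 0.3, 0.0]
gripper_width: 0.0307
```

```bash
python3 go.py .5374 -.1279 .109 164
```

```text
t 30.2 tcp [ 0.5434 -0.1305  0.1123] F [0.6 0.3 0. ] mom [ 0.1  -0.13 -0.01] w 0.0307 jawyaw 164.51
shift shares [0.17 0.32 0.05] turn shares [ 0.11  0.04 -0.  ] min rows 1.0
```

Emit:
{"fn": "arm_command", "kwargs": {"plan": [{"dx": 0.15, "dy": 0.33, "dz": 0.05, "wx": 0.1, "wy": 0.04, "wz": 0}, {"dx": 0, "dy": 0.03, "dz": 0, "wx": 0, "wy": 0, "wz": 0}, {"dx": 0, "dy": 0, "dz": 0, "wx": 0, "wy": 0, "wz": 0}]}}

```text
time_s: 30.45
tcp_pos: [0.5382, -0.1281, 0.1103]
eef_rot: [-80.9, 90.0, -6.9]
contact_force: [0.0, -0.8, 0.5]
gripper_width: 0.0304
```

Emit:
{"fn": "arm_command", "kwargs": {"plan": [{"dx": 0, "dy": 0, "dz": 0, "wx": 0, "wy": 0, "wz": 0}, {"dx": 0, "dy": 0, "dz": 0, "wx": 0, "wy": 0, "wz": 0}, {"dx": 0, "dy": 0, "dz": 0, "wx": 0, "wy": 0, "wz": 0}, {"dx": 0, "dy": 0, "dz": 0, "wx": 0, "wy": 0, "wz": 0}, {"dx": 0, "dy": 0, "dz": 0, "wx": 0, "wy": 0, "wz": 0}], "fingers": 1, "force": 12}}

```text
time_s: 30.87
tcp_pos: [0.5385, -0.1277, 0.1128]
eef_rot: [-64.3, 89.8, 9.8]
contact_force: [-2.5, 1.0, 0.6]
gripper_width: 0.008
```

```bash
python3 go.py .5325 .2137 .18 168.4
```

```text
t 30.87 tcp [ 0.5385 -0.1277  0.1128] F [-2.5  1.   0.6] mom [ 0.54  0.95 -0.02] w 0.008 jawyaw 164.07
shift shares [-3.35  4.96 16.34] turn shares [-0.94  0.02  0.04] min rows 17.0
```

Emit:
{"fn": "arm_command", "kwargs": {"plan": [{"dx": -0.6, "dy": 0, "dz": 0, "wx": 0, "wy": 0, "wz": 0}, {"dx": -1, "dy": 0, "dz": 0, "wx": 0, "wy": 0, "wz": 0}, {"dx": -1, "dy": 0, "dz": 0, "wx": 0, "wy": 0, "wz": 0}, {"dx": -0.9, "dy": 0, "dz": 0.3, "wx": 0, "wy": 0, "wz": 0}, {"dx": 0, "dy": 0.3, "dz": 1, "wx": -0.07, "wy": 0, "wz": 0}, {"dx": 0, "dy": 0.3, "dz": 1, "wx": -0.07, "wy": 0, "wz": 0}, {"dx": 0, "dy": 0.3, "dz": 1, "wx": -0.07, "wy": 0, "wz": 0}, {"dx": 0, "dy": 0.3, "dz": 1, "wx": -0.07, "wy": 0, "wz": 0}, {"dx": 0, "dy": 0.3, "dz": 1, "wx": -0.07, "wy": 0, "wz": 0}, {"dx": 0, "dy": 0.3, "dz": 1, "wx": -0.07, "wy": 0, "wz": 0}, {"dx": 0, "dy": 0.3, "dz": 1, "wx": -0.07, "wy": 0, "wz": 0}, {"dx": 0, "dy": 0.3, "dz": 1, "wx": -0.07, "wy": 0, "wz": 0}, {"dx": 0, "dy": 0.3, "dz": 1, "wx": -0.07, "wy": 0, "wz": 0}, {"dx": 0, "dy": 0.3, "dz": 1, "wx": -0.07, "wy": 0, "wz": 0}, {"dx": 0, "dy": 0.3, "dz": 1, "wx": -0.07, "wy": 0, "wz": 0}, {"dx": 0, "dy": 0.3, "dz": 1, "wx": -0.07, "wy": 0, "wz": 0}, {"dx": 0, "dy": 0.3, "dz": 1, "wx": -0.07, "wy": 0, "wz": 0}, {"dx": 0, "dy": 0.3, "dz": 1, "wx": 0, "wy": 0, "wz": 0}, {"dx": 0, "dy": 0, "dz": 0, "wx": 0, "wy": 0, "wz": 0}, {"dx": 0, "dy": 0, "dz": 0, "wx": 0, "wy": 0, "wz": 0}]}}

```text
time_s: 32.53
tcp_pos: [0.5246, 0.1843, 0.1879]
eef_rot: [-54.1, 89.5, 24.3]
contact_force: [0.1, -0.4, -0.5]
gripper_width: 0.0078
```

```bash
python3 go.py .531 .2122 .14 168.4
```

```text
t 32.53 tcp [0.5246 0.1843 0.1879] F [ 0.1 -0.4 -0.5] mom [ 0.04 -0.02 -0.  ] w 0.0078 jawyaw 168.37
shift shares [ 2.4  -0.01  1.42] turn shares [-0.01  0.06  0.09] min rows 3.0
```

Emit:
{"fn": "arm_command", "kwargs": {"plan": [{"dx": 0.5, "dy": 0, "dz": 0.65, "wx": 0, "wy": 0.04, "wz": 0.05}, {"dx": 0.7, "dy": 0.02, "dz": 0.65, "wx": 0, "wy": 0.02, "wz": 0.04}, {"dx": 0.7, "dy": 0.03, "dz": 0.1, "wx": 0, "wy": 0, "wz": 0}, {"dx": 0.2, "dy": 0, "dz": 0, "wx": 0, "wy": 0, "wz": 0}, {"dx": 0, "dy": 0, "dz": 0, "wx": 0, "wy": 0, "wz": 0}, {"dx": 0, "dy": 0, "dz": 0, "wx": 0, "wy": 0, "wz": 0}]}}

```text
time_s: 33.03
tcp_pos: [0.5302, 0.2133, 0.1413]
eef_rot: [122.7, 89.9, -159.0]
contact_force: [0.0, 0.4, 0.4]
gripper_width: 0.0079
```

```bash
python3 go.py .531 .2122 .067 168.4
```

```text
t 33.03 tcp [0.5302 0.2133 0.1413] F [0.  0.4 0.4] mom [ 0.01 -0.08  0.04] w 0.0079 jawyaw 168.27
shift shares [ 3.71 -0.05 -0.04] turn shares [-0.03 -0.01 -0.02] min rows 4.0
```

Emit:
{"fn": "arm_command", "kwargs": {"plan": [{"dx": 0.6, "dy": -0.03, "dz": -0.04, "wx": -0.03, "wy": 0, "wz": 0}, {"dx": 0.8, "dy": 0.05, "dz": 0, "wx": 0, "wy": 0, "wz": 0}, {"dx": 0.8, "dy": 0.06, "dz": 0, "wx": 0, "wy": 0.02, "wz": 0.02}, {"dx": 0.3, "dy": 0.05, "dz": 0, "wx": 0, "wy": 0.02, "wz": 0.02}, {"dx": 0, "dy": 0.02, "dz": 0, "wx": 0, "wy": 0, "wz": 0}, {"dx": 0, "dy": 0, "dz": 0, "wx": 0, "wy": 0, "wz": 0}]}}

```text
time_s: 33.53
tcp_pos: [0.5293, 0.2125, 0.0923]
eef_rot: [139.1, 89.8, -142.5]
contact_force: [0.8, -0.5, -0.9]
gripper_width: 0.008
```

```bash
python3 go.py .531 .2122 .067 168.4
```

```text
t 33.53 tcp [0.5293 0.2125 0.0923] F [ 0.8 -0.5 -0.9] mom [ 0.12 -0.06 -0.01] w 0.008 jawyaw 168.31
shift shares [ 1.27 -0.09  0.  ] turn shares [-0.02 -0.03 -0.03] min rows 2.0
```

Emit:
{"fn": "arm_command", "kwargs": {"plan": [{"dx": 0.5, "dy": -0.08, "dz": 0, "wx": -0.02, "wy": -0.03, "wz": -0.03}, {"dx": 0.5, "dy": 0.02, "dz": 0, "wx": 0, "wy": 0, "wz": 0}, {"dx": 0.2, "dy": 0.03, "dz": 0, "wx": 0, "wy": 0, "wz": 0}, {"dx": 0, "dy": 0, "dz": 0, "wx": 0, "wy": 0, "wz": 0}, {"dx": 0, "dy": 0, "dz": 0, "wx": 0, "wy": 0, "wz": 0}]}}

```text
time_s: 33.95
tcp_pos: [0.5317, 0.2132, 0.0688]
eef_rot: [-46.6, 89.7, 31.9]
contact_force: [-1.1, 0.4, 4.6]
gripper_width: 0.0083
```

```bash
python3 go.py .531 .2122 .067 168.4
```

```text
t 33.95 tcp [0.5317 0.2132 0.0688] F [-1.1  0.4  4.6] mom [0.21 0.48 0.  ] w 0.0083 jawyaw 168.42
shift shares [ 0.09  0.02 -0.06] turn shares [0.   0.05 0.05] min rows 1.0
```

Emit:
{"fn": "arm_command", "kwargs": {"plan": [{"dx": 0, "dy": 0, "dz": 0, "wx": 0, "wy": 0, "wz": 0}, {"dx": 0, "dy": 0, "dz": 0, "wx": 0, "wy": 0, "wz": 0}, {"dx": 0, "dy": 0, "dz": 0, "wx": 0, "wy": 0, "wz": 0}, {"dx": 0, "dy": 0, "dz": 0, "wx": 0, "wy": 0, "wz": 0}, {"dx": 0, "dy": 0, "dz": 0, "wx": 0, "wy": 0, "wz": 0}], "fingers": 0.1}}

```text
time_s: 34.37
tcp_pos: [0.5323, 0.2137, 0.07]
eef_rot: [-46.9, 89.6, 31.6]
contact_force: [-0.5, 0.2, 0.7]
gripper_width: 0.0355
```

```bash
python3 go.py .531 .2122 .13 168.4;python3 - <<'E'
from h import *
ps,ds=r.capture("side")
cv2.imwrite("pics/s20c.png",cv2.resize(ps[115:205,270:390,::-1],None,fx=6.5,fy=6.5,interpolation=2))
E
```

```text
t 34.37 tcp [0.5323 0.2137 0.07  ] F [-0.5  0.2  0.7] mom [ 0.04 -0.05  0.01] w 0.0355 jawyaw 168.44
shift shares [-3.    0.03 -0.07] turn shares [0.01 0.06 0.07] min rows 4.0
```

View pics/s20c.png

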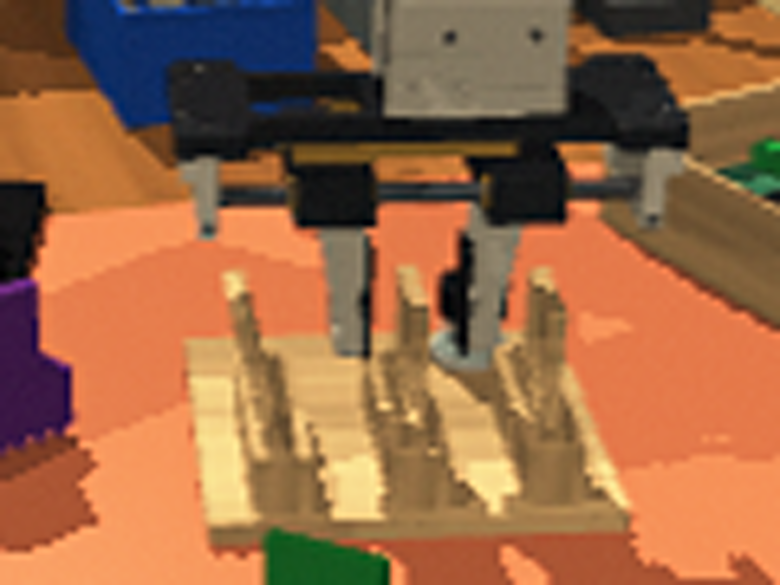

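Emit:
{"fn": "arm_command", "kwargs": {"plan": [{"dx": -0.5, "dy": 0, "dz": 0, "wx": 0, "wy": 0, "wz": 0}, {"dx": -0.8, "dy": 0, "dz": 0, "wx": 0, "wy": 0, "wz": 0}, {"dx": -1, "dy": 0, "dz": 0, "wx": 0, "wy": 0, "wz": 0}, {"dx": -0.6, "dy": 0, "dz": 0, "wx": 0, "wy": 0, "wz": 0}, {"dx": 0, "dy": 0, "dz": 0, "wx": 0, "wy": 0, "wz": 0}]}}

```text
time_s: 34.83
tcp_pos: [0.5315, 0.2129, 0.132]
eef_rot: [-55.9, 89.7, 22.5]
contact_force: [0.8, 0.5, -0.2]
gripper_width: 0.0393
```

```bash
python3 go.py .468 .2255 .13 168.4;python3 - <<'E'
from h import *
ps,ds=r.capture("side")
cv2.imwrite("pics/s21c.png",cv2.resize(ps[115:205,270:390,::-1],None,fx=4,fy=4,interpolation=2))
P=cloud("side",ds).reshape(-1,3)
yaw=np.radians(-11.6);ex=np.array([np.cos(yaw),np.sin(yaw)]);ey=np.array([-np.sin(yaw),np.cos(yaw)])
o=np.array([.531,.2122]);a=np.c_[(P[:,:2]-o)@ex,(P[:,:2]-o)@ey,P[:,2]]*1000
for z in range(60,90,5):
  for c in(-60,0,55):
    s=a[(abs(a[:,2]-z)<2.5)&(abs(a[:,1])<35)&(abs(a[:,0]-c)<20)]
    print(z,c,np.round([np.percentile(s[:,0],5),np.median(s[:,0]),np.percentile(s[:,0],95),s[:,1].min(),s[:,1].max()],1) if len(s) else None)
E
```

```text
t 34.83 tcp [0.5315 0.2129 0.132 ] F [ 0.8  0.5 -0.2] mom [ 0.13 -0.17  0.02] w 0.0393 jawyaw 168.45
shift shares [ 0.09  3.24 -0.02] turn shares [0.01 0.03 0.05] min rows 4.0
60 -60 [-69.2 -64.9 -62.1 -20.6  23.3]
60 0 [ -5.5  -3.9   2.2 -21.6   3.4]
60 55 [ 48.   50.3  55.9 -27.4  16.8]
65 -60 [-70.1 -67.6 -64.9 -18.6 -16.7]
65 0 [ -5.3  -2.9   2.  -21.2   5. ]
65 55 [ 48.2  50.   56.5 -25.6   6. ]
70 -60 [-70.  -66.2 -64.2 -18.4  22.4]
70 0 [ -5.4  -4.2   2.  -21.1   7.2]
70 55 [ 48.3  48.9  56.2 -25.9  10.1]
75 -60 [-72.8 -69.9 -66.6 -19.9   4.2]
75 0 [ -5.2  -4.2   0.8 -20.3  11.9]
75 55 [ 48.5  49.1  54.2 -25.5  14.1]
80 -60 [-75.4 -72.4 -67.4 -21.   24.1]
80 0 [ -5.3  -3.8   1.6 -21.   15.4]
80 55 [ 48.2  50.   55.1 -26.2  14.1]
85 -60 [-75.1 -71.  -68.2 -20.   26. ]
85 0 [ -5.   -1.4   2.  -20.3  21.2]
85 55 [ 48.6  52.3  56.1 -27.5  17.7]
```

View pics/s21c.png

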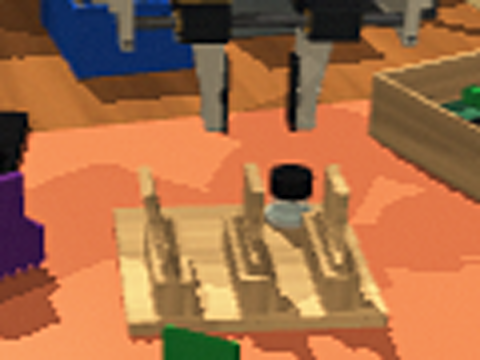

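Emit:
{"fn": "arm_command", "kwargs": {"plan": [{"dx": 0, "dy": 0.8, "dz": 0, "wx": 0, "wy": 0.02, "wz": 0.03}, {"dx": 0, "dy": 0.9, "dz": 0.05, "wx": 0, "wy": 0.01, "wz": 0.02}, {"dx": 0, "dy": 0.9, "dz": 0.05, "wx": 0, "wy": 0, "wz": 0}, {"dx": 0, "dy": 0.5, "dz": 0.05, "wx": 0, "wy": 0, "wz": 0}, {"dx": 0, "dy": 0, "dz": 0, "wx": 0, "wy": 0, "wz": 0}, {"dx": 0, "dy": 0, "dz": 0, "wx": 0, "wy": 0, "wz": 0}], "fingers": 0.2}}

```text
time_s: 35.38
tcp_pos: [0.4657, 0.2273, 0.1285]
eef_rot: [126.3, 89.8, -155.3]
contact_force: [-0.3, -0.7, 0.2]
gripper_width: 0.0348
```

```bash
python3 go.py .4659 .2281 .066 168.4
```

```text
t 35.38 tcp [0.4657 0.2273 0.1285] F [-0.3 -0.7  0.2] mom [ 0.12 -0.07  0.04] w 0.0348 jawyaw 168.34
shift shares [ 3.13 -0.01  0.05] turn shares [-0.01 -0.03 -0.04] min rows 4.0
```

Emit:
{"fn": "arm_command", "kwargs": {"plan": [{"dx": 0.7, "dy": 0.03, "dz": 0.03, "wx": 0, "wy": -0.03, "wz": -0.04}, {"dx": 0.8, "dy": 0.05, "dz": 0, "wx": 0, "wy": 0, "wz": 0}, {"dx": 0.8, "dy": 0.05, "dz": 0, "wx": 0, "wy": 0.02, "wz": 0.02}, {"dx": 0.5, "dy": 0.05, "dz": 0, "wx": 0, "wy": 0.02, "wz": 0.02}, {"dx": 0.2, "dy": 0, "dz": 0, "wx": 0, "wy": 0, "wz": 0}, {"dx": 0, "dy": 0, "dz": 0, "wx": 0, "wy": 0, "wz": 0}]}}

```text
time_s: 35.88
tcp_pos: [0.4643, 0.2293, 0.0662]
eef_rot: [144.4, 89.8, -137.2]
contact_force: [0.5, -0.3, 0.8]
gripper_width: 0.0352
```

```bash
python3 go.py .4659 .2281 .066 168.4
```

```text
t 35.88 tcp [0.4643 0.2293 0.0662] F [ 0.5 -0.3  0.8] mom [ 0.02 -0.09 -0.01] w 0.0352 jawyaw 168.41
shift shares [ 0.01 -0.09 -0.05] turn shares [ 0.   -0.03 -0.02] min rows 1.0
```

Emit:
{"fn": "arm_command", "kwargs": {"plan": [{"dx": 0, "dy": -0.35, "dz": -0.03, "wx": 0, "wy": -0.03, "wz": -0.02}, {"dx": 0, "dy": -0.3, "dz": 0, "wx": 0, "wy": 0, "wz": 0}, {"dx": 0, "dy": 0, "dz": 0, "wx": 0, "wy": 0, "wz": 0}, {"dx": 0, "dy": 0, "dz": 0, "wx": 0, "wy": 0, "wz": 0}]}}

```text
time_s: 36.22
tcp_pos: [0.4799, 0.2263, 0.0675]
eef_rot: [-48.4, 89.9, 30.0]
contact_force: [0.3, -0.4, 0.1]
gripper_width: 0.0354
```

Emit:
{"fn": "arm_command", "kwargs": {"plan": [{"dx": 0, "dy": 0, "dz": 0, "wx": 0, "wy": 0, "wz": 0}, {"dx": 0, "dy": 0, "dz": 0, "wx": 0, "wy": 0, "wz": 0}, {"dx": 0, "dy": 0, "dz": 0, "wx": 0, "wy": 0, "wz": 0}, {"dx": 0, "dy": 0, "dz": 0, "wx": 0, "wy": 0, "wz": 0}, {"dx": 0, "dy": 0, "dz": 0, "wx": 0, "wy": 0, "wz": 0}, {"dx": 0, "dy": 0, "dz": 0, "wx": 0, "wy": 0, "wz": 0}], "fingers": 1, "force": 12}}

```text
time_s: 36.72
tcp_pos: [0.4802, 0.2267, 0.069]
eef_rot: [-33.8, 89.7, 44.6]
contact_force: [-1.2, 0.9, -0.5]
gripper_width: 0.0081
```

```bash
python3 go.py .4772 .2258 .19 168.4;python3 - <<'E'
from h import *
ps,ds=r.capture("side")
cv2.imwrite("pics/s22c.png",cv2.resize(ps[115:205,270:390,::-1],None,fx=4,fy=4,interpolation=2))
E
```

```text
t 36.72 tcp [0.4802 0.2267 0.069 ] F [-1.2  0.9 -0.5] mom [0.47 0.5  0.1 ] w 0.0081 jawyaw 168.39
shift shares [-6.05  0.12 -0.05] turn shares [-0.    0.05  0.03] min rows 7.0
```

View pics/s22c.png

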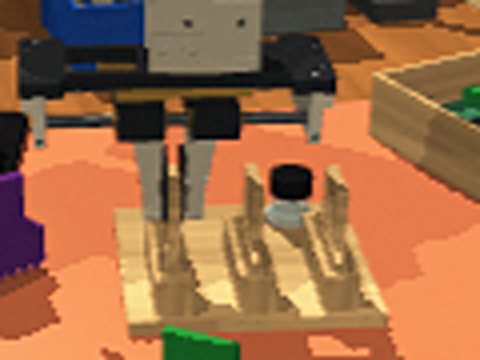

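Emit:
{"fn": "arm_command", "kwargs": {"plan": [{"dx": -0.5, "dy": 0, "dz": 0, "wx": 0, "wy": 0, "wz": 0}, {"dx": -1, "dy": 0, "dz": 0, "wx": 0, "wy": 0, "wz": 0}, {"dx": -1, "dy": 0, "dz": 0, "wx": 0, "wy": 0, "wz": 0}, {"dx": -1, "dy": 0, "dz": 0, "wx": 0, "wy": 0, "wz": 0}, {"dx": -1, "dy": 0, "dz": 0, "wx": 0, "wy": 0, "wz": 0}, {"dx": -1, "dy": 0, "dz": -0.2, "wx": 0, "wy": 0, "wz": 0}, {"dx": -0.5, "dy": -0.2, "dz": -1, "wx": 0, "wy": 0, "wz": 0}, {"dx": 0, "dy": -0.4, "dz": -1, "wx": 0, "wy": 0, "wz": 0}, {"dx": 0, "dy": -0.4, "dz": -1, "wx": 0, "wy": 0, "wz": 0}, {"dx": 0, "dy": -0.4, "dz": -1, "wx": 0, "wy": 0, "wz": 0}, {"dx": 0, "dy": -0.4, "dz": -1, "wx": 0, "wy": 0, "wz": 0}, {"dx": 0, "dy": -0.4, "dz": -1, "wx": 0, "wy": 0, "wz": 0}, {"dx": 0, "dy": -0.4, "dz": -1, "wx": 0, "wy": 0, "wz": 0}, {"dx": 0, "dy": -0.4, "dz": -1, "wx": 0, "wy": 0, "wz": 0}, {"dx": 0, "dy": -0.4, "dz": -1, "wx": 0, "wy": 0, "wz": 0}, {"dx": 0, "dy": -0.4, "dz": -1, "wx": 0, "wy": 0, "wz": 0}, {"dx": 0, "dy": -0.4, "dz": -1, "wx": 0, "wy": 0, "wz": 0}, {"dx": 0, "dy": -0.4, "dz": -1, "wx": 0, "wy": 0, "wz": 0}, {"dx": 0, "dy": -0.4, "dz": -1, "wx": 0, "wy": 0, "wz": 0}, {"dx": 0, "dy": -0.4, "dz": -1, "wx": 0, "wy": 0, "wz": 0}]}}

```text
time_s: 38.43
tcp_pos: [0.5324, -0.0854, 0.2126]
eef_rot: [-67.4, 88.9, 11.5]
contact_force: [-0.3, 0.7, 0.1]
gripper_width: 0.0076
```

Emit:
{"fn": "arm_command", "kwargs": {"plan": [{"dx": 0, "dy": -0.2, "dz": -0.5, "wx": -0.5, "wy": 0, "wz": 0}, {"dx": 0, "dy": 0, "dz": 0, "wx": -1, "wy": 0, "wz": 0}, {"dx": 0, "dy": 0, "dz": 0, "wx": -1, "wy": 0, "wz": 0}, {"dx": 0, "dy": 0, "dz": 0, "wx": -1, "wy": 0, "wz": 0}, {"dx": 0, "dy": 0, "dz": 0, "wx": -1, "wy": 0, "wz": 0}, {"dx": 0, "dy": 0, "dz": 0, "wx": -1, "wy": 0, "wz": 0}, {"dx": 0, "dy": 0, "dz": 0, "wx": -1, "wy": 0, "wz": 0}]}}

```text
time_s: 39.02
tcp_pos: [0.5341, -0.1033, 0.2181]
eef_rot: [-105.8, 88.8, 3.7]
contact_force: [-0.3, 0.3, 0.8]
gripper_width: 0.0081
```

```bash
cat > teeth.py <<'E'
from h import *
import sys
p,d=r.capture("side");n=sys.argv[1]
s=r.get_state();u,v=proj("side",s["tcp_pos"]+[0,0,-.045]).astype(int);print(u,v)
cv2.imwrite(f"pics/te{n}f.png",p[:,:,::-1])
cv2.imwrite(f"pics/te{n}.png",cv2.resize(p[v-30:v+30,u-40:u+40,::-1],None,fx=9,fy=9,interpolation=2))
E
python3 teeth.py 2; python3 go.py .5356 -.1274 .16 164
```

```text
394 187
t 39.07 tcp [ 0.5342 -0.1033  0.2183] F [-0.7  0.1  0.1] mom [ 0.08  0.08 -0.  ] w 0.0082 jawyaw -160.13
shift shares [ 2.91  0.41 -1.14] turn shares [7.82 0.01 0.28] min rows 8.0
```

View pics/te2.png

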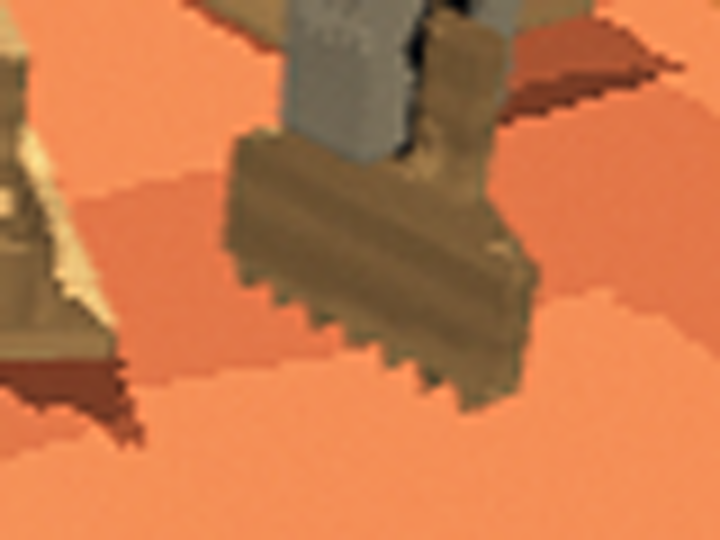

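```bash
python3 - <<'E'
from h import *
m=r.camera_model("side");f=200/np.tan(np.radians(m["vertical_fov"]/2));o=-m["R"].T@m["t"]
a=np.radians(-160.1);n=np.array([np.cos(a),np.sin(a),0]);c=np.array([.5342,-.1033,.16]) 
e=np.array([-n[1],n[0],0])
for u,v in [(222,240),(245,280),(280,303),(317,325),(352,345),(390,365),(430,388),(468,408),(520,390),(540,272)]:
    U,V=394-40+u/9,187-30+v/9
    d=m["R"].T@np.array([(U-m["cx"])/f,(V-m["cy"])/f,1]);t=n@(c+n*.004-o)/(n@d);X=o+d*t
    print(((X-c)@e*1000).round(1),(X[2]*1000).round(1))
E
```

```text
-35.2 167.0
-27.6 161.1
-17.5 160.5
-7.2 160.3
2.4 160.4
12.5 160.7
23.0 160.7
32.6 161.1
43.7 170.8
43.3 196.2
```

Emit:
{"fn": "arm_command", "kwargs": {"plan": [{"dx": 0.2, "dy": 0, "dz": 0, "wx": 1, "wy": 0, "wz": 0}, {"dx": 0.2, "dy": 0, "dz": 0, "wx": 1, "wy": 0, "wz": 0}, {"dx": 0.2, "dy": 0, "dz": 0, "wx": 1, "wy": 0, "wz": 0}, {"dx": 0.2, "dy": 0, "dz": 0, "wx": 1, "wy": 0, "wz": 0}, {"dx": 0.2, "dy": 0, "dz": 0, "wx": 1, "wy": 0, "wz": 0}, {"dx": 0.2, "dy": 0, "dz": 0, "wx": 1, "wy": 0, "wz": 0}, {"dx": 0.2, "dy": 0, "dz": 0, "wx": 1, "wy": 0, "wz": 0.1}, {"dx": 0, "dy": 0, "dz": 0, "wx": 0.1, "wy": 0, "wz": 0.1}, {"dx": 0, "dy": 0, "dz": 0, "wx": 0, "wy": 0, "wz": 0}]}}

```text
time_s: 39.82
tcp_pos: [0.5347, -0.1042, 0.1955]
eef_rot: [-54.3, 89.4, 20.7]
contact_force: [1.2, 0.3, -0.1]
gripper_width: 0.0079
```

```bash
python3 go.py .5356 -.1274 .165 164
```

```text
t 39.82 tcp [ 0.5347 -0.1042  0.1955] F [ 1.2  0.3 -0.1] mom [ 0.05 -0.05 -0.  ] w 0.0079 jawyaw 164.95
shift shares [ 1.52 -0.33 -1.12] turn shares [0.21 0.08 0.11] min rows 2.0
```

Emit:
{"fn": "arm_command", "kwargs": {"plan": [{"dx": 0.5, "dy": -0.16, "dz": -0.5, "wx": 0.1, "wy": 0.04, "wz": 0.05}, {"dx": 0.5, "dy": -0.14, "dz": -0.5, "wx": 0.1, "wy": 0.04, "wz": 0.05}, {"dx": 0.3, "dy": 0, "dz": -0.1, "wx": 0, "wy": 0, "wz": 0}, {"dx": 0, "dy": 0, "dz": 0, "wx": 0, "wy": 0, "wz": 0}, {"dx": 0, "dy": 0, "dz": 0, "wx": 0, "wy": 0, "wz": 0}]}}

```text
time_s: 40.23
tcp_pos: [0.5351, -0.1296, 0.168]
eef_rot: [-99.5, 89.9, -25.3]
contact_force: [0.2, -0.5, 0.2]
gripper_width: 0.0079
```

```bash
python3 lf.py 23 | head -12; python3 go.py .5356 -.1274 .120 164
```

```text
110 x -5.7 -4.5 y -34.4 29.9 13
115 x -5.8 -5.1 y -41.2 33.4 27
120 x -5.7 -5.1 y -41.1 33.4 37
125 x -5.7 -5.1 y -40.3 29.9 37
130 x -5.6 -5.1 y -41.2 31.8 41
135 x -5.7 -5.0 y -40.1 25.5 31
140 x -5.8 -4.7 y -41.3 17.9 42
145 x -5.8 -4.4 y -36.8 5.9 40
150 x -5.4 -2.4 y -32.0 -1.4 28
155 x -8.2 -3.6 y -25.0 -9.4 18
160 x -20.9 -4.9 y -26.3 9.3 49
165 x -21.2 -5.3 y -25.6 2.7 65
t 40.33 tcp [ 0.5352 -0.1292  0.1683] F [ 0.2  0.6 -0.6] mom [ 0.09 -0.07 -0.01] w 0.008 jawyaw 164.23
shift shares [2.42 0.01 0.09] turn shares [ 0.05 -0.    0.02] min rows 3.0
```

View pics/s23c.png

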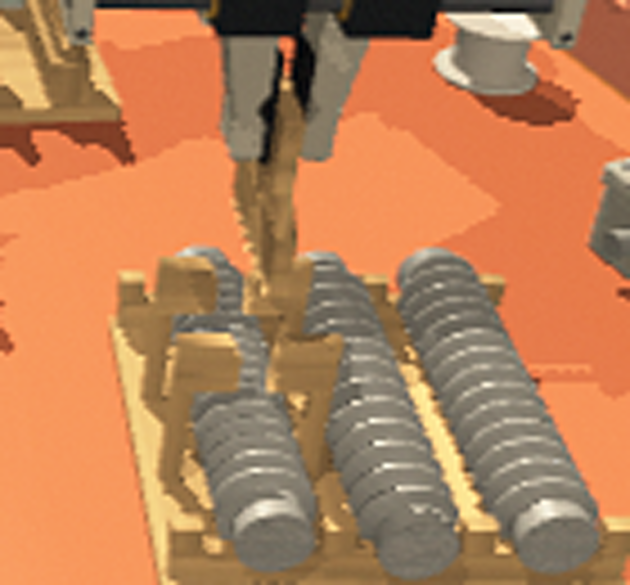

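Emit:
{"fn": "arm_command", "kwargs": {"plan": [{"dx": 0.5, "dy": 0, "dz": 0.12, "wx": 0.05, "wy": 0, "wz": 0.02}, {"dx": 0.7, "dy": 0.03, "dz": 0.03, "wx": 0, "wy": 0, "wz": 0}, {"dx": 0.6, "dy": 0.04, "dz": 0, "wx": 0, "wy": 0.01, "wz": 0.02}, {"dx": 0.2, "dy": 0.03, "dz": 0, "wx": 0, "wy": 0, "wz": 0}, {"dx": 0, "dy": 0, "dz": 0, "wx": 0, "wy": 0, "wz": 0}, {"dx": 0, "dy": 0, "dz": 0, "wx": 0, "wy": 0, "wz": 0}]}}

```text
time_s: 40.83
tcp_pos: [0.5354, -0.1241, 0.1268]
eef_rot: [-71.4, 89.9, 2.6]
contact_force: [0.7, -0.4, 0.0]
gripper_width: 0.0076
```

```bash
python3 lf.py 24 | head -6; python3 go.py .5360 -.1274 .112 164
```

```text
90 x -7.0 -6.3 y -34.7 28.5 34
95 x -7.0 -6.3 y -35.0 23.0 28
100 x -7.1 -6.1 y -34.5 13.9 37
105 x -6.7 -4.2 y -31.8 10.0 33
110 x -6.8 -5.4 y -23.5 3.5 24
115 x -19.5 -4.7 y -20.5 -4.6 20
t 40.93 tcp [ 0.5357 -0.1242  0.1273] F [-0.6  0.1  0.4] mom [ 0.1  -0.06  0.03] w 0.0079 jawyaw 164.05
shift shares [ 0.76 -0.05 -0.15] turn shares [0.01 0.01 0.03] min rows 1.0
```

View pics/s24c.png

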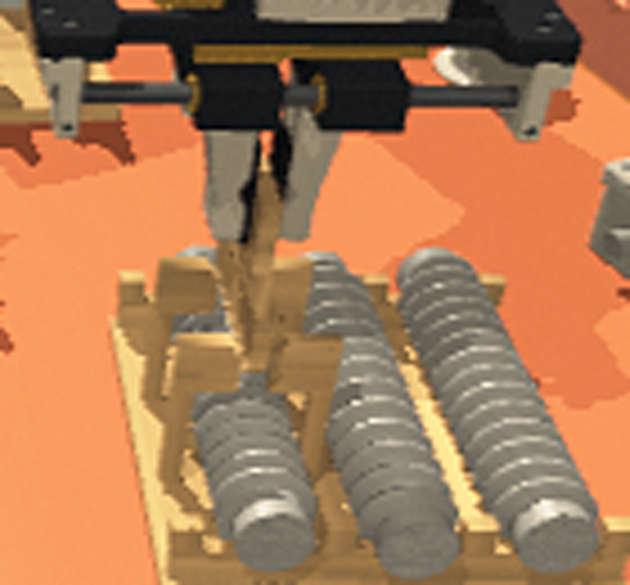

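Emit:
{"fn": "arm_command", "kwargs": {"plan": [{"dx": 0.3, "dy": -0.08, "dz": 0, "wx": 0, "wy": 0, "wz": 0.02}, {"dx": 0.3, "dy": 0, "dz": 0, "wx": 0, "wy": 0, "wz": 0}, {"dx": 0.05, "dy": 0, "dz": 0, "wx": 0, "wy": 0, "wz": 0}, {"dx": 0, "dy": 0, "dz": 0, "wx": 0, "wy": 0, "wz": 0}], "force": 8}}

```text
time_s: 41.27
tcp_pos: [0.5387, -0.1246, 0.1147]
eef_rot: [-63.7, 89.7, 10.4]
contact_force: [-0.8, -0.1, -1.0]
gripper_width: 0.0078
```

```bash
python3 go.py .5360 -.1260 .1055 164
```

```text
t 41.27 tcp [ 0.5387 -0.1246  0.1147] F [-0.8 -0.1 -1. ] mom [ 0.1  -0.08 -0.01] w 0.0078 jawyaw 164.06
shift shares [ 0.46  0.11 -0.11] turn shares [0.01 0.02 0.05] min rows 1.0
```

Emit:
{"fn": "arm_command", "kwargs": {"plan": [{"dx": 0.1, "dy": 0.11, "dz": 0, "wx": 0, "wy": 0.02, "wz": 0.04}, {"dx": 0.08, "dy": 0, "dz": 0, "wx": 0, "wy": 0, "wz": 0}, {"dx": 0.06, "dy": 0, "dz": 0, "wx": 0, "wy": 0, "wz": 0}]}}

```text
time_s: 41.52
tcp_pos: [0.5369, -0.1239, 0.1099]
eef_rot: [-67.8, 89.9, 6.3]
contact_force: [0.6, 3.0, 3.0]
gripper_width: 0.008
```

```bash
python3 go.py .5360 -.1260 .1055 164
```

```text
t 41.52 tcp [ 0.5369 -0.1239  0.1099] F [0.6 3.  3. ] mom [ 0.98 -0.18  0.  ] w 0.008 jawyaw 164.06
shift shares [ 0.22  0.01 -0.11] turn shares [0.01 0.01 0.02] min rows 1.0
```

Emit:
{"fn": "arm_command", "kwargs": {"plan": [{"dx": 0.04, "dy": 0, "dz": 0.1, "wx": 0, "wy": 0, "wz": 0}, {"dx": 0.06, "dy": 0, "dz": 0.1, "wx": 0, "wy": 0, "wz": 0}, {"dx": 0.06, "dy": 0, "dz": 0.06, "wx": 0, "wy": 0, "wz": 0}]}}

```text
time_s: 41.77
tcp_pos: [0.5385, -0.1195, 0.1074]
eef_rot: [-114.3, 89.9, -40.2]
contact_force: [-3.1, -5.3, 9.9]
gripper_width: 0.0079
```

```bash
python3 go.py .5360 -.1260 .1055 164
```

```text
t 41.77 tcp [ 0.5385 -0.1195  0.1074] F [-3.1 -5.3  9.9] mom [-1.82  1.09  0.02] w 0.0079 jawyaw 164.08
shift shares [ 0.1   0.03 -0.35] turn shares [ 0.02 -0.01  0.02] min rows 1.0
```

Emit:
{"fn": "arm_command", "kwargs": {"plan": [{"dx": 0, "dy": 0, "dz": -0.08, "wx": 0, "wy": 0, "wz": 0}, {"dx": 0.04, "dy": 0, "dz": -0.03, "wx": 0, "wy": 0, "wz": 0}, {"dx": 0.05, "dy": 0, "dz": 0, "wx": 0, "wy": 0, "wz": 0}]}}

```text
time_s: 42.02
tcp_pos: [0.5383, -0.1218, 0.1065]
eef_rot: [-117.6, 89.8, -43.5]
contact_force: [-2.9, -3.1, 10.1]
gripper_width: 0.008
```

```bash
python3 go.py .5360 -.1260 .1055 164
```

```text
t 42.02 tcp [ 0.5383 -0.1218  0.1065] F [-2.9 -3.1 10.1] mom [-0.88  1.14  0.07] w 0.008 jawyaw 164.14
shift shares [ 0.05  0.05 -0.23] turn shares [ 0.03 -0.02  0.04] min rows 1.0
```

Emit:
{"fn": "arm_command", "kwargs": {"plan": [{"dx": -0.03, "dy": 0.07, "dz": -0.05, "wx": 0.03, "wy": -0.02, "wz": 0.03}, {"dx": 0.04, "dy": 0, "dz": -0.02, "wx": 0, "wy": 0, "wz": 0}, {"dx": 0.04, "dy": 0, "dz": 0, "wx": 0, "wy": 0, "wz": 0}]}}

```text
time_s: 42.27
tcp_pos: [0.5376, -0.1223, 0.1064]
eef_rot: [-62.4, 89.8, 11.6]
contact_force: [-3.4, 1.8, 11.1]
gripper_width: 0.0082
```

```bash
python3 go.py .5360 -.1260 .1055 164; python3 lf.py 25
```

```text
t 42.27 tcp [ 0.5376 -0.1223  0.1064] F [-3.4  1.8 11.1] mom [ 0.53  1.17 -0.03] w 0.0082 jawyaw 164.01
shift shares [ 0.05  0.02 -0.2 ] turn shares [0.   0.02 0.04] min rows 1.0
90 x -5.1 -2.4 y -23.3 -0.6 24
95 x -7.5 -3.6 y -17.5 -2.9 16
100 x -20.6 -4.7 y -18.0 11.6 48
105 x -20.8 -4.8 y -17.6 15.1 57
110 x -20.9 -4.9 y -18.0 17.0 62
115 x -21.4 -4.1 y -18.8 7.9 54
120 x -21.9 -0.7 y -17.7 22.4 72
125 x -23.0 0.4 y -17.4 14.8 80
130 x -24.0 3.0 y -6.4 12.4 57
135 x -24.7 3.1 y -7.2 12.5 58
140 x -24.3 3.8 y -7.0 10.9 70
145 x -24.9 7.1 y -6.8 13.4 57
150 x 6.5 7.2 y -6.6 12.0 17
155 x 6.4 8.1 y -8.6 1.7 9
160 x 6.5 7.3 y -8.3 15.7 9
165 x -23.6 6.8 y -34.0 16.9 30
170 x -24.5 6.9 y -34.4 12.5 67
175 x -24.7 3.8 y -34.7 6.5 82
180 x -23.9 6.0 y -34.5 -7.5 80
```

View pics/s25c.png

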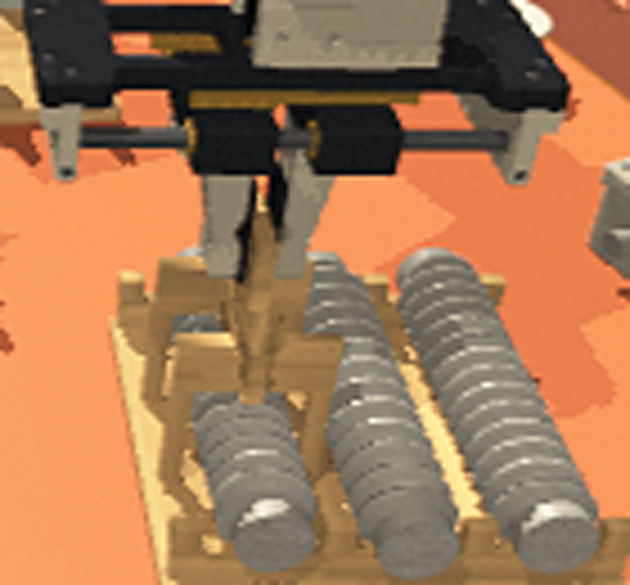

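Emit:
{"fn": "arm_command", "kwargs": {"plan": [{"dx": 0, "dy": 0, "dz": 0, "wx": 0, "wy": 0, "wz": 0}, {"dx": 0, "dy": 0, "dz": 0, "wx": 0, "wy": 0, "wz": 0}, {"dx": 0, "dy": 0, "dz": 0, "wx": 0, "wy": 0, "wz": 0}, {"dx": 0, "dy": 0, "dz": 0, "wx": 0, "wy": 0, "wz": 0}, {"dx": 0, "dy": 0, "dz": 0, "wx": 0, "wy": 0, "wz": 0}], "fingers": 0.1}}

```text
time_s: 42.78
tcp_pos: [0.5367, -0.1222, 0.1054]
eef_rot: [-45.1, 89.9, 28.9]
contact_force: [0.6, -1.9, -0.4]
gripper_width: 0.0351
```

Emit:
{"fn": "arm_command", "kwargs": {"plan": [{"dx": -0.5, "dy": 0, "dz": 0, "wx": 0, "wy": 0, "wz": 0}, {"dx": -0.8, "dy": 0, "dz": 0, "wx": 0, "wy": 0, "wz": 0}, {"dx": -1, "dy": 0, "dz": 0, "wx": 0, "wy": 0, "wz": 0}, {"dx": -1, "dy": 0, "dz": 0, "wx": 0, "wy": 0, "wz": 0}, {"dx": 0, "dy": 0, "dz": 0, "wx": 0, "wy": 0, "wz": 0}]}}

```text
time_s: 43.2
tcp_pos: [0.5354, -0.1227, 0.1745]
eef_rot: [109.9, 89.8, -176.1]
contact_force: [0.2, 0.8, 1.6]
gripper_width: 0.0393
```

```bash
python3 go.py .5360 -.1260 .15 164; python3 lf.py 26|head -11
```

```text
t 43.2 tcp [ 0.5354 -0.1227  0.1745] F [0.2 0.8 1.6] mom [ 0.07 -0.26  0.06] w 0.0393 jawyaw 163.98
shift shares [ 1.22 -0.08 -0.15] turn shares [-0.   -0.02 -0.04] min rows 2.0
90 x -1.7 -0.5 y -21.1 26.2 38
95 x -0.7 -0.0 y -17.9 26.3 28
100 x -0.1 0.5 y -18.3 23.2 29
105 x 0.4 1.1 y -19.1 26.6 29
110 x 1.0 1.9 y -18.4 26.4 29
115 x 1.5 2.3 y -18.2 23.6 33
120 x 2.1 5.8 y -17.8 27.3 58
125 x 2.4 5.7 y -16.9 24.8 30
165 x -24.0 17.4 y -5.9 10.6 16
170 x -24.4 17.2 y -7.3 11.4 23
175 x -25.0 17.3 y -7.3 15.5 25
```

View pics/s26c.png

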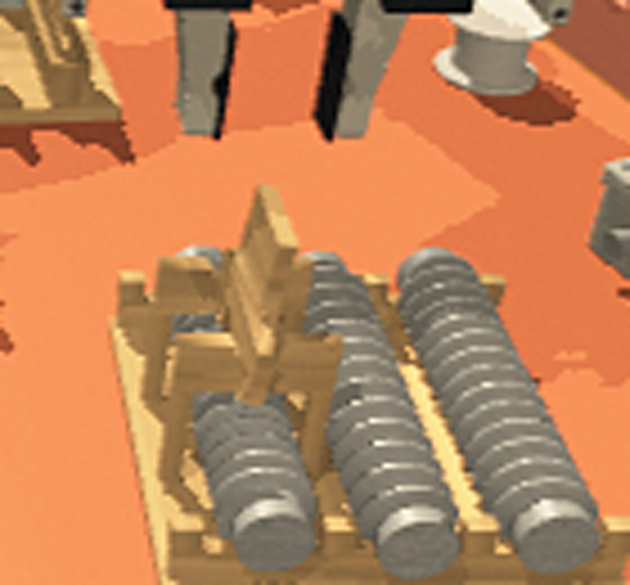

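```bash
cat > top.py <<'E'
from h import *
yaw=np.radians(-16);ex=np.array([np.cos(yaw),np.sin(yaw)]);ey=np.array([-np.sin(yaw),np.cos(yaw)])
o=np.array([.5356,-.1274])
for c in("side","top"):
    ps,ds=r.capture(c)
    P=cloud(c,ds).reshape(-1,3);a=np.c_[(P[:,:2]-o)@ex,(P[:,:2]-o)@ey,P[:,2]]*1000
    k=a[(abs(a[:,0])<16)&(abs(a[:,1])<40)&(a[:,2]>87)&(a[:,2]<150)]
    print(c,len(k),"topz pct",np.percentile(k[:,2],[50,80,90,95,98,100]).round(1) if len(k) else "")
    t=k[k[:,2]>115] if len(k) else k
    if len(t):
        print(" y ext",t[:,1].min().round(1),t[:,1].max().round(1), "x",t[:,0].min().round(1),t[:,0].max().round(1))
        for y in range(-20,31,8):
            s=t[abs(t[:,1]-y)<4]
            if len(s): print("  y",y,"ztop",np.sort(s[:,2])[-6:].round(1))
    y=a[(abs(abs(a[:,0])-20)<10)&(abs(abs(a[:,1])-26)<5)&(a[:,2]>78)&(a[:,2]<92)]
    print(" yoke top",np.percentile(y[:,2],[50,90,95,100]).round(1) if len(y) else "")
E
python3 top.py
```

```text
side 272 topz pct [109.7 121.7 122.3 122.7 123.4 123.8]
 y ext -17.3 27.7 x 1.9 11.4
  y -20 ztop [120.2 120.7 120.7 121.  122.7 122.7]
  y -12 ztop [122.3 122.8 122.8 123.4 123.5 123.8]
  y -4 ztop [122.3 122.6 122.6 122.7 123.4 123.6]
  y 4 ztop [122.5 122.6 122.6 123.4 123.5 123.8]
  y 12 ztop [122.  122.1 122.2 122.3 122.5 123. ]
  y 20 ztop [122.2 122.3 122.3 122.6 122.7 122.8]
  y 28 ztop [117.6 118.7 121.8 122.5 122.7 122.8]
 yoke top [82.8 84.1 84.3 85.1]
top 0 topz pct 
 yoke top [83.6 86.5 86.9 87. ]
```

Emit:
{"fn": "arm_command", "kwargs": {"plan": [{"dx": 0.7, "dy": -0.02, "dz": 0, "wx": 0, "wy": -0.02, "wz": -0.03}, {"dx": 0.8, "dy": 0, "dz": 0, "wx": 0, "wy": 0, "wz": 0}, {"dx": 0.8, "dy": 0.03, "dz": 0, "wx": 0, "wy": 0, "wz": 0}, {"dx": 0.5, "dy": 0.03, "dz": 0, "wx": 0, "wy": 0, "wz": 0.01}, {"dx": 0.1, "dy": 0, "dz": 0, "wx": 0, "wy": 0, "wz": 0}, {"dx": 0, "dy": 0, "dz": 0, "wx": 0, "wy": 0, "wz": 0}, {"dx": 0, "dy": 0, "dz": 0, "wx": 0, "wy": 0, "wz": 0}]}}

```text
time_s: 43.98
tcp_pos: [0.5292, -0.1225, 0.1064]
eef_rot: [102.4, 89.2, 176.3]
contact_force: [-0.1, 0.9, -1.0]
gripper_width: 0.0396
```

```bash
python3 go.py .5368 -.1231 .1065 164
```

```text
t 43.98 tcp [ 0.5292 -0.1225  0.1064] F [-0.1  0.9 -1. ] mom [ 0.07 -0.16  0.01] w 0.0396 jawyaw 163.91
shift shares [-0.01 -0.38  0.08] turn shares [-0.02 -0.04 -0.18] min rows 1.0
```

Emit:
{"fn": "arm_command", "kwargs": {"plan": [{"dx": 0, "dy": -0.3, "dz": 0.05, "wx": -0.02, "wy": -0.04, "wz": -0.18}, {"dx": 0, "dy": -0.07, "dz": 0, "wx": 0, "wy": 0, "wz": 0}, {"dx": 0, "dy": 0, "dz": 0, "wx": 0, "wy": 0, "wz": 0}, {"dx": 0, "dy": 0, "dz": 0, "wx": 0, "wy": 0, "wz": 0}]}}

```text
time_s: 44.32
tcp_pos: [0.5389, -0.1237, 0.1084]
eef_rot: [-76.1, 89.7, -2.0]
contact_force: [-0.2, -0.4, 0.0]
gripper_width: 0.0396
```

```bash
python3 go.py .5368 -.1231 .1065 164
```

```text
t 44.32 tcp [ 0.5389 -0.1237  0.1084] F [-0.2 -0.4  0. ] mom [ 0.05 -0.02 -0.01] w 0.0396 jawyaw 164.04
shift shares [ 0.09  0.11 -0.  ] turn shares [0.01 0.02 0.06] min rows 1.0
```

Emit:
{"fn": "arm_command", "kwargs": {"plan": [{"dx": 0.05, "dy": 0.1, "dz": 0, "wx": 0.01, "wy": 0.02, "wz": 0.06}, {"dx": 0, "dy": 0, "dz": 0, "wx": 0, "wy": 0, "wz": 0}, {"dx": 0, "dy": 0, "dz": 0, "wx": 0, "wy": 0, "wz": 0}, {"dx": 0, "dy": 0, "dz": 0, "wx": 0, "wy": 0, "wz": 0}, {"dx": 0, "dy": 0, "dz": 0, "wx": 0, "wy": 0, "wz": 0}, {"dx": 0, "dy": 0, "dz": 0, "wx": 0, "wy": 0, "wz": 0}, {"dx": 0, "dy": 0, "dz": 0, "wx": 0, "wy": 0, "wz": 0}], "fingers": 1, "force": 5}}

```text
time_s: 44.9
tcp_pos: [0.5373, -0.123, 0.1085]
eef_rot: [-81.4, 89.9, -7.4]
contact_force: [1.5, 0.3, 0.3]
gripper_width: 0.008
```

```bash
python3 go.py .5368 -.1231 .1065 164; python3 top.py
```

```text
t 44.9 tcp [ 0.5373 -0.123   0.1085] F [1.5 0.3 0.3] mom [ 0.14 -0.1   0.  ] w 0.008 jawyaw 163.99
shift shares [ 0.1   0.02 -0.01] turn shares [-0.    0.    0.02] min rows 1.0
side 480 topz pct [122.2 137.4 143.2 145.6 148.1 149.6]
 y ext -18.7 21.6 x -16.0 16.0
  y -20 ztop [120.2 120.4 121.1 122.3 123.1 124.1]
  y -12 ztop [122.9 122.9 123.1 123.2 123.7 124.3]
  y -4 ztop [148.6 149.4 149.4 149.5 149.6 149.6]
  y 4 ztop [143.4 143.4 144.3 145.4 146.1 148.3]
  y 12 ztop [143.8 143.9 144.7 145.6 147.5 149.5]
  y 20 ztop [122.8 123.2]
 yoke top [82.8 84.6 84.8 86. ]
top 0 topz pct 
 yoke top [84.6 85.7 86.  89. ]
```

Emit:
{"fn": "arm_command", "kwargs": {"plan": [{"dx": 0.06, "dy": 0, "dz": 0, "wx": 0, "wy": 0, "wz": 0.02}, {"dx": 0.06, "dy": 0, "dz": 0, "wx": 0, "wy": 0, "wz": 0}, {"dx": 0.06, "dy": 0, "dz": 0, "wx": 0, "wy": 0, "wz": 0}]}}

```text
time_s: 45.25
tcp_pos: [0.5387, -0.1234, 0.1073]
eef_rot: [-92.6, 89.8, -18.5]
contact_force: [-2.0, 0.9, 9.6]
gripper_width: 0.0083
```

```bash
python3 go.py .5368 -.1231 .1065 164
```

```text
t 45.25 tcp [ 0.5387 -0.1234  0.1073] F [-2.   0.9  9.6] mom [0.26 0.77 0.03] w 0.0083 jawyaw 164.07
shift shares [ 0.04  0.1  -0.01] turn shares [ 0.02 -0.    0.04] min rows 1.0
```

Emit:
{"fn": "arm_command", "kwargs": {"plan": [{"dx": 0, "dy": 0.08, "dz": 0, "wx": 0, "wy": 0, "wz": 0.03}, {"dx": 0.02, "dy": 0.02, "dz": 0, "wx": 0, "wy": 0, "wz": 0}, {"dx": 0, "dy": 0, "dz": 0, "wx": 0, "wy": 0, "wz": 0}]}}

```text
time_s: 45.5
tcp_pos: [0.5371, -0.1229, 0.1075]
eef_rot: [-88.7, 89.9, -14.6]
contact_force: [-0.6, -0.9, 0.9]
gripper_width: 0.0078
```

```bash
python3 go.py .5368 -.1231 .1065 164
```

```text
t 45.5 tcp [ 0.5371 -0.1229  0.1075] F [-0.6 -0.9  0.9] mom [ 0.08  0.   -0.01] w 0.0078 jawyaw 164.08
shift shares [ 0.05  0.01 -0.01] turn shares [0.02 0.   0.02] min rows 1.0
```

Forces are near zero, so the leaf is upright and free. Release it.

Emit:
{"fn": "arm_command", "kwargs": {"plan": [{"dx": 0, "dy": 0, "dz": 0, "wx": 0, "wy": 0, "wz": 0}, {"dx": 0, "dy": 0, "dz": 0, "wx": 0, "wy": 0, "wz": 0}, {"dx": 0, "dy": 0, "dz": 0, "wx": 0, "wy": 0, "wz": 0}, {"dx": 0, "dy": 0, "dz": 0, "wx": 0, "wy": 0, "wz": 0}, {"dx": 0, "dy": 0, "dz": 0, "wx": 0, "wy": 0, "wz": 0}, {"dx": 0, "dy": 0, "dz": 0, "wx": 0, "wy": 0, "wz": 0}], "fingers": 0}}

```text
time_s: 46.0
tcp_pos: [0.5367, -0.1229, 0.1065]
eef_rot: [-146.0, 90.0, -72.0]
contact_force: [0.8, 0.0, -0.0]
gripper_width: 0.0413
```

```bash
python3 go.py .5368 -.1231 .17 164;python3 lf.py 27 | head -8
```

```text
t 46.0 tcp [ 0.5367 -0.1229  0.1065] F [ 0.8  0.  -0. ] mom [ 0.11 -0.1  -0.04] w 0.0413 jawyaw 164.07
shift shares [-3.17 -0.01 -0.01] turn shares [ 0.02 -0.    0.  ] min rows 4.0
90 x -7.7 -6.3 y -20.5 24.7 28
95 x -24.5 -7.3 y -18.2 27.6 27
100 x -24.7 -4.2 y -18.0 18.5 38
105 x -23.7 -4.0 y -17.7 18.4 42
110 x -24.2 -3.6 y -17.5 24.5 44
115 x -25.0 -5.6 y -18.8 24.7 43
120 x -23.8 -6.7 y -18.3 26.6 60
125 x -24.1 -4.1 y -16.7 25.2 57
```

View pics/s27c.png

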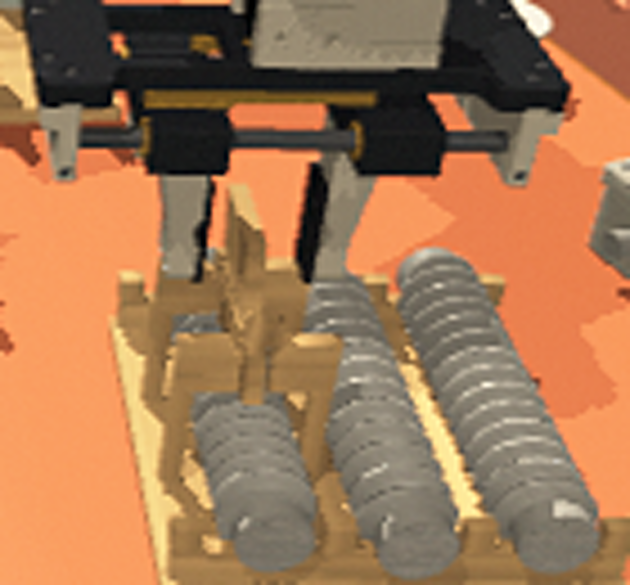

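Emit:
{"fn": "arm_command", "kwargs": {"plan": [{"dx": -0.4, "dy": 0, "dz": 0, "wx": 0, "wy": 0, "wz": 0}, {"dx": -0.7, "dy": 0, "dz": 0, "wx": 0, "wy": 0, "wz": 0}, {"dx": -1, "dy": 0, "dz": 0, "wx": 0, "wy": 0, "wz": 0}, {"dx": -1, "dy": 0, "dz": 0, "wx": 0, "wy": 0, "wz": 0}, {"dx": -1, "dy": 0, "dz": 0, "wx": 0, "wy": 0, "wz": 0}, {"dx": 0, "dy": 0, "dz": 0, "wx": 0, "wy": 0, "wz": 0}, {"dx": 0, "dy": 0, "dz": 0, "wx": 0, "wy": 0, "wz": 0}]}}

```text
time_s: 46.68
tcp_pos: [0.5361, -0.1232, 0.1947]
eef_rot: [139.3, 89.9, -146.7]
contact_force: [-1.0, -0.0, -0.9]
gripper_width: 0.0437
```

```bash
python3 top.py; python3 lf.py 28 | head -9; python3 go.py .5 0 .2 164
python3 - <<'E'
from h import *
ps,ds=r.capture("side");cv2.imwrite("pics/end_s.png",ps[:,:,::-1])
E
```

```text
side 214 topz pct [111.9 122.2 122.7 123.1 123.4 123.9]
 y ext -18.0 26.8 x -13.4 -5.2
  y -20 ztop [118.1 120.4 120.6 121.3 122.3 122.7]
  y -12 ztop [122.6 122.7 123.1 123.2 123.2 123.8]
  y -4 ztop [122.7 122.9 123.1 123.2 123.4 123.9]
  y 4 ztop [122.3 122.4 123.  123.1 123.5 123.9]
  y 12 ztop [122.5 122.5 122.8 122.9 122.9 122.9]
  y 20 ztop [122.2 122.5 122.6 123.1 123.1 123.5]
  y 28 ztop [117.1 121.4 122.4 122.5 122.8 122.9]
 yoke top [82.8 84.1 84.6 86.2]
top 5 topz pct [87.5 89.6 90.  90.2 90.3 90.4]
 yoke top [84.2 86.4 86.6 86.9]
90 x -9.6 -8.8 y -21.1 25.3 23
95 x -10.2 -9.5 y -18.2 25.8 22
100 x -10.6 -10.1 y -17.9 25.3 18
105 x -11.4 -9.8 y -18.3 25.3 18
110 x -12.0 -11.1 y -18.1 26.8 27
115 x -12.3 -10.8 y -17.7 26.0 17
120 x -12.9 -10.4 y -17.9 27.3 52
125 x -13.1 -7.6 y -18.4 25.1 30
t 46.88 tcp [ 0.5354 -0.1232  0.1929] F [-0.3  0.5 -0.3] mom [ 0.04 -0.06  0.03] w 0.044 jawyaw 164.07
shift shares [-0.35  3.39  5.44] turn shares [ 0.02 -0.03 -0.05] min rows 6.0
```

View pics/end_s.png

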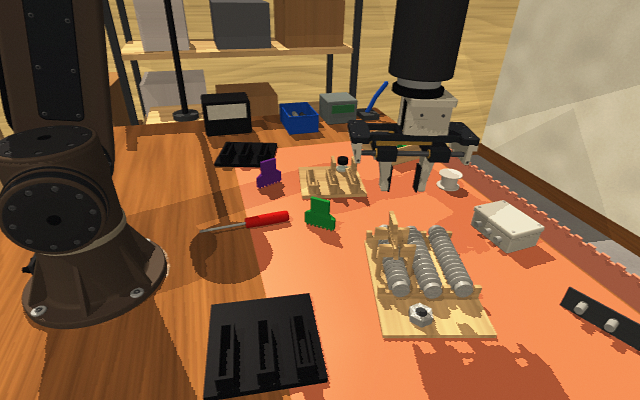

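View pics/s28c.png

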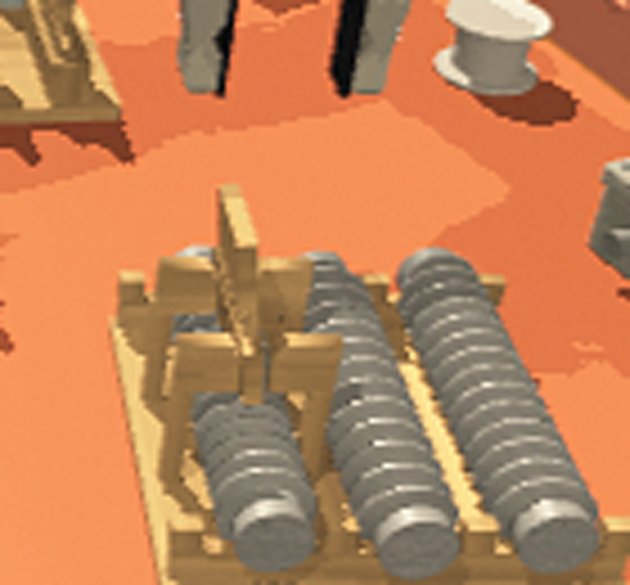

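```bash
python3 - <<'E'
import cv2
s=cv2.imread("pics/end_s.png");cv2.imwrite("pics/end_r.png",cv2.resize(s[145:205,285:385],None,fx=6,fy=6,interpolation=2))
E
```

```text
(no output)
```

View pics/end_r.png

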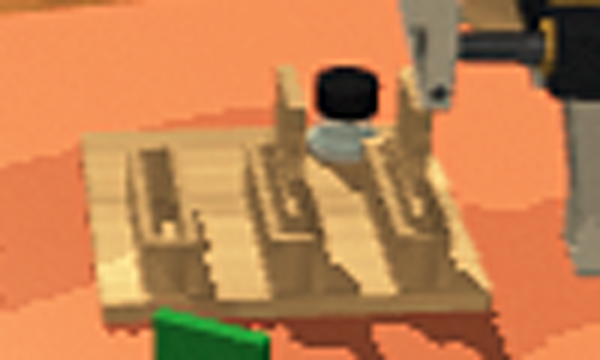

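```bash
python3 -c "
from plant import r
print(r.close_job())"
```

```text
the job is handed in; nothing more can be done
None
```

The job is handed in at about 47 s. The leaf with 10 mm tooth spacing stands seated in the front screw under the yokes, and the other two leaves stand in the rack.

- **How the fit was found:** In the images the front screw's ridges measured 10 mm apart. The middle-slot leaf measured about 13 mm and the near-slot leaf 10 mm.
- **Feel on the screw:** I slid the 10 mm leaf along the thread until its teeth dropped in. The upward push reached about 11 N and the side push faded away. I did not slide the 13 mm leaf; I only set it down on the crest without pressing. I never tried the far-slot leaf.
- **What went wrong:** After I first put the 13 mm leaf back, it toppled onto the near leaf as I moved away. I picked it up, stood it in the yokes to grip it again, and returned it upright to its slot. I also straightened the near leaf when I gripped it.
- **Last checks:** The top of the seated leaf measures about 123 mm, which puts its tips at the 48 mm home height. Two leaves stand in the middle and far slots. The jar and the nut look unmoved in the picture, though I did not measure them.
- **Not perfect:** The seated leaf leans about 6–7° in the yokes' slack. I straightened it once, and it then settled leaning the other way.

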